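Fit the spare peg plate and set the rinsed vase upside down on it to dry

TASK

Fit the loose peg plate into the empty bay of the steel draining tray: tip its far edge in under the overhanging lip at the back, then swing it down flat on its ledges. Then turn the square clay vase upside down and set it over that peg to dry, fully home so that its rim rests on the plate's ribs; you will have to lay it on its side and take it again on the way. It is brittle bisque, so put it down gently and never drop it, and leave everything else on the table where it is.

Things in the scene. Friction and masses are not known exactly. Their poses are not given: they have to be found in the camera images.
- peg_mid (a point): Loose peg plate: flat aluminium plate 120 (its x) x 110 mm (its y), 6 thick, lying flat with a round beech peg, 36 mm in diameter, standing in its middle; peg top 106 mm above the underside. Same either way round. This point: on the peg's axis, 60 mm above the plate's underside; z up the peg. 0.32 kg.
- rib_level (a point): On the same peg's axis, 11 mm above the plate's underside: level with the tops of the plate's four ribs (5 mm high, 21 to 47 mm out from the axis along +-x and +-y), on which a vase's rim rests. Same axes.
- vase_center (a point): The vase to dry: unglazed clay, straight square box shape, 62 x 62 mm outside, 120 mm tall, open on top, walls 5 mm (opening 52 x 52), floor 6 mm thick, about 0.32 kg; a thin darker line runs round it 12 mm from the foot. Starts upright. The point is its middle, 60 mm from either end; z points from foot to mouth, x and y are square to its sides.
- vase_mouth (a point): Centre of the same vase's mouth, in the plane of the rim; same axes.
- tray_bay (a point): Empty bay of the fixed steel draining tray (141 mm deep, 256 wide, two bays side by side). The point: middle of the bay, in the plane of the side ledges that carry the plate, 14 mm above the table; x to the back (lip), y left, z up. Pocket 125 mm (x) by 116 mm (y); front and side walls stand 8 mm above the ledges. The plate's middle belongs here, its 120 mm side along x.
- tray_lip (a point): Middle of the front edge of the lip over the back of the empty bay, at its underside, 13 mm above the ledges; the lip is 3 mm thick and overhangs the pocket by 11 mm (the pocket's back wall is 11 mm behind this point). Same axes as the bay. The other bay, centred 124 mm to -y, already holds a fitted peg plate with a vase drying on it.
- drying_vase_center (a point): Middle of the second square vase (same size, 62 x 62 x 120 mm), already upside down on the peg of the tray's other bay; not to be disturbed. z points to its mouth (down).
- bowl_mid (a point): Bystander: round clay bowl, 110 mm across, 60 mm high, standing among the things; the point is half-way up.
- cup_mid (a point): Bystander: round clay cup, 74 mm across the rim, 95 mm high, upright; the point is half-way up.
- dish_mid (a point): Bystander: small round dish, 90 mm across, 30 mm high; the point is half-way up.
- jar_mid (a point): Bystander: round glaze jar with black lid, 68 mm across, 90 mm high; the point is half-way up.
- brush_pot_mid (a point): Bystander: round clay pot of brushes, 76 mm across, the pot 120 mm and the brushes up to 215 mm high; the point is 60 mm up on its axis.
- rib_mid (a point): Bystander: flat wooden potter's rib lying on the table, 50 x 135 mm (x from -25 to 25, y from -55 to 80), 6 mm thick.

How it is judged:
On the way:
1. the peg plate lies flat in the tray's empty bay, its back edge under the lip, and is let go (x of peg_mid in the frame of tray_bay between -0.006 and 0.006 m and y of peg_mid in the frame of tray_bay between -0.006 and 0.006 m and z of peg_mid in the frame of tray_bay between 0.057 and 0.0625 m and angle between the z axis of peg_mid and the z axis of tray_bay, either way round below 0.035 rad and contact force between the fingers and peg_plate below 0.1 N), for 0.2 s.
At the end, for the whole second after the job is handed in: Peg plate flat on the bay's ledges (middle within 6 mm each way, height within 3 mm, 2 degrees of flat); vase upside down over its peg, mouth within 13 mm of the peg's axis, rim on the ribs (within 4 mm), within 5 degrees of upright; both at rest (x of peg_mid in the frame of tray_bay between -0.006 and 0.006 m and y of peg_mid in the frame of tray_bay between -0.006 and 0.006 m and z of peg_mid in the frame of tray_bay between 0.057 and 0.0625 m and angle between the z axis of peg_mid and the z axis of tray_bay, either way round below 0.035 rad and horizontal distance between vase_mouth and rib_level below 0.013 m and z of vase_mouth in the frame of rib_level between -0.0025 and 0.004 m and angle between vase_center's own z axis and vertical above 3.05 rad and linear speed of each of vase, peg_plate below 0.02 m/s); the robot touches nothing.
It fails at once if a bystander is pushed more than 20 mm or so (distance of any of drying_vase_center, bowl_mid, cup_mid, dish_mid, jar_mid, brush_pot_mid, rib_mid from where it was at the start of the episode above 0.02 m).
It fails at once if the vase is dropped or topples: out of the fingers it falls more than about 10 mm (contact force between the fingers and vase below 0.1 N and linear speed of vase above 0.45 m/s).
It fails at once if the vase is knocked or pressed hard against the table, the tray or the peg plate (contact force between vase and table above 100 N or contact force between vase and peg_plate above 100 N or contact force between vase and tray above 100 N).
It also fails if it takes over 70 s, if anything falls off the work surface, if the arm or the gripper's body presses on something with over 40 N, if the wrist force passes 120 N, or if a joint passes its speed limit or range.

ROBOT

A 7-joint arm with a two-finger parallel gripper is mounted at the origin on the work surface. World frame = base frame: x ahead of the robot, y to its left, z up, the work surface at z = 0. Lengths are in m, angles in rad, forces in N, time in s.
With the tool pointing down it reaches from about 0.425 to 0.95 m from the base axis. Payload 16.7 kg.
Tool frame: the origin (TCP) lies at the very end of the fingers, on their centre line; the grasp point (between the pads) lies 19 mm behind it; z points along the fingers, y is the direction in which the jaws open and shut (so a half turn about z gives the same grasp; the last joint's range is limited). The gripper opens to 94 mm and grips with 3 to 60 N. Pads are 16 mm wide; open, the fingers measure 119 mm over their backs; the gripper's body (75 mm by 177 mm) begins 78 mm behind the grasp point.
Start: joints at [1.188, 0.426, 0.074, 1.606, -0.034, 1.111, -0.067], TCP at [0.156, -0.657, 0.205] pointing down, gripper open.
Joint ranges: [-2.85, 2.85], [-0.5, 2.14], [-1.23, 1.37], [0.21, 2.46], [-1.02, 4.16], [0.16, 2.05], [-2.73, 2.73]. Speed limits (rad/s): [1.89, 1.89, 2.39, 2.39, 3.01, 3.01, 3.01].

INTERFACE

Orientations are given as [roll, pitch, yaw] about the fixed x, y, z axes, in that order (R = Rz(yaw) Ry(pitch) Rx(roll)).
In Python, from cell import bot, camera, get_calibration gives the robot as it stands.
- The arm moves only by the shell command python3 -m handwheel 'ROWS'. ROWS is JSON, a list of rows, each an object with "slide": the shift along the tool's x, y, z in m, a list of three; "angular": the turn, a rotation vector about the tool's x, y, z in rad, a list of three; "gripper": the gripper's target within -1 to 1 (shut at 1, half-way at 0, fully open at -1). A call has 1 to 10 rows; each row is the pose to reach, as a shift and turn from the pose commanded when the call began, along the tool's axes at that moment; what a row does not reach only later rows make up. A row lasts 1/12 s, in which the tool goes at most 41.7 mm and 7.16 degrees, less where a joint would pass 70% of its speed; a pose out of reach is approached as far as the arm can. A call with a gripper value outside its range is refused whole. The fingers move at their own pace and stop on an object; the grip force is fixed at half the most. Time passes only in rows, so rows that repeat a pose let the fingers close. It gives the time, the measured TCP pose, the force and the opening at its end, in the units of the state.
- bot.read_state(): the state, without advancing time (a new reading comes with each control period).
- camera(name): name is "scene" or "top" or "wrist"; returns the picture (400x640x3 uint8, red, green, blue); there is no depth.
- get_calibration(name): a dict with "vertical_fov" (degrees; the focal length in pixels is half the picture's height over the tangent of half this angle, whatever the lens; pixels are square), "cx", "cy" (the principal point, pixels), "dist_coeffs" ([k1, k2, p1, p2, k3] as OpenCV has them; the pictures are not rectified), "rvec" (rotation vector, rad) and "tvec" (3), from world to camera coordinates, as OpenCV has them; the wrist camera has in their place "mount" (4x4, takes a point from camera to tool coordinates, whose origin is the TCP and whose axes are the flange's). Camera axes: x right, y down, z forward; pixel columns grow to the right and rows downward; lengths in m; the calibration is good to about 2 mm. A picture is of the moment at which its call begins: read the wrist's pose just before it. get_calibration takes no time and is no camera call.
- bot.finish_job(): hands the job in, once; it reports no verdict.
The state is a dict: "time": time; "joints": joint angles; "dq": joint speeds; "joint_torque": joint torques, N m; "tool_pos": TCP position; "orientation": TCP orientation; "wrist_force": force on the tool from outside, world axes, zero at the start; "wrist_torque": the same for the moment, N m; "width": opening from 0.0 (shut) to 1.0 (fully open).
Only numpy, scipy, OpenCV 4.12 (cv2) and the standard library are available. Lean on these libraries where they do the work, as an engineer would, in place of code of your own. Each camera call takes 0.05 s, during which the arm holds its last target.

## Working session

There is one attempt and no reset: what is moved stays moved. The work goes in short steps, Python scripts to look and compute and a shell command to move; the robot and the scene stay as the last step left them, time stands still between calls to the robot, and variables do not carry over. Pictures are saved under pics/ and viewed, and the job is handed in when it is done.

```bash
ls -la; mkdir -p pics
python3 - <<'E'
from cell import bot, camera, get_calibration
import cv2
print(bot.read_state())
for n in ["scene","top","wrist"]:
    print(n,get_calibration(n))
    cv2.imwrite(f"pics/{n}0.png",camera(n)[:,:,::-1])
E
```

```text
total 12
drwxr-xr-x  3 agent agent 4096 Dec  6 22:38 .
drwxr-xr-x 23 root  root  4096 Dec  6 22:38 ..
drwxr-xr-x  2 agent agent 4096 Dec  6 22:38 pics
{'time': 0.0, 'joints': array([ 1.18748735,  0.42669984,  0.07385144,  1.60662912, -0.03411841,
        1.11079283, -0.06712102]), 'dq': array([-2.33779557e-04,  3.01420063e-05,  5.93001949e-05,  1.10849177e-04,
        2.85616342e-04,  1.63337081e-04,  1.28331947e-03]), 'joint_torque': array([ 1.82617468e-04, -9.35810995e+01,  3.66734840e+00, -4.54183030e+01,
       -4.87601256e-02,  2.02960067e-02,  1.52425400e-04]), 'tool_pos': array([ 0.15625702, -0.65620313,  0.20478732]), 'orientation': array([-3.14032509e+00,  7.55696672e-05,  2.33746974e-01]), 'wrist_force': array([ 0.32498881,  0.58994996, -0.22973526]), 'wrist_torque': array([-3.83975553e-02,  1.30370278e-05,  2.56437543e-02]), 'width': 1.000479563917842}
scene {'vertical_fov': 51.16394206166365, 'cx': 319.5605996829047, 'cy': 198.913561989851, 'dist_coeffs': array([-0.08836993,  0.        ,  0.        ,  0.        ,  0.        ]), 'rvec': array([ 1.28507941,  2.02573396, -1.
[... 179 characters left out ...]
[-0.047771,  0.      ,  0.      ,  0.      ,  0.      ]), 'rvec': array([ 2.22535551, -2.18273308,  0.07443753]), 'tvec': array([0.002951  , 0.48478818, 1.14372124])}
wrist {'vertical_fov': 63.62744601816252, 'cx': 315.89537502847423, 'cy': 194.08144026846028, 'dist_coeffs': array([-0.03178356,  0.        ,  0.        ,  0.        ,  0.        ]), 'mount': array([[-2.20841212e-04, -9.60820465e-01, -2.77171400e-01,
         8.06969671e-02],
       [ 9.99999924e-01, -1.23211182e-04, -3.69653473e-04,
        -1.15762191e-03],
       [ 3.21020007e-04, -2.77171460e-01,  9.60820420e-01,
        -1.79746143e-01],
       [ 0.00000000e+00,  0.00000000e+00,  0.00000000e+00,
         1.00000000e+00]])}
```

View pics/scene0.png

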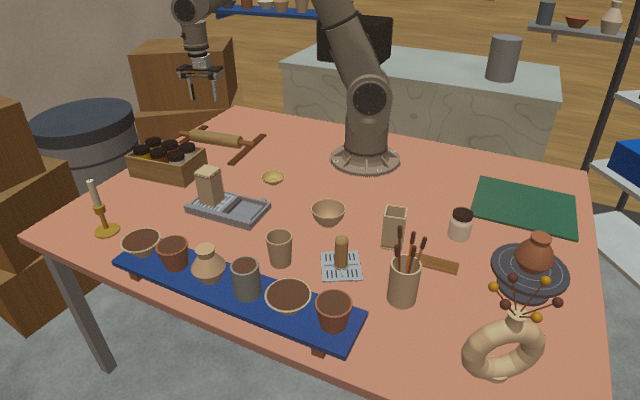

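View pics/top0.png

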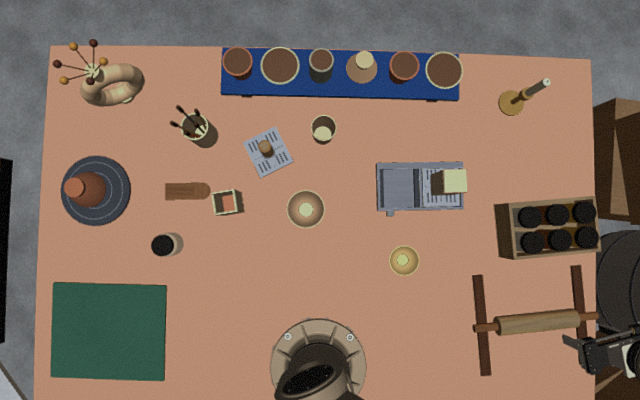

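View pics/wrist0.png

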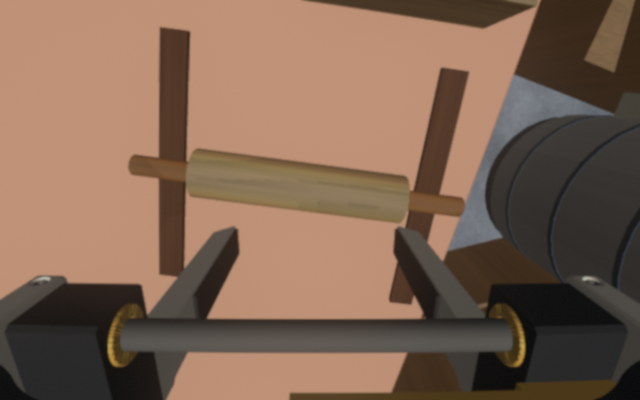

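```bash
cat > h.py <<'E'
import numpy as np, cv2
from cell import bot, camera, get_calibration
from scipy.spatial.transform import Rotation as Ro
def K(c,h=400):
    f=h/2/np.tan(np.radians(c['vertical_fov'])/2)
    return np.array([[f,0,c['cx']],[0,f,c['cy']],[0,0,1]])
def ext(n,st=None):
    c=get_calibration(n)
    if 'rvec' in c:
        return K(c),c['dist_coeffs'],cv2.Rodrigues(c['rvec'])[0],np.array(c['tvec'])
    st=st or bot.read_state()
    R=Ro.from_euler('xyz',st['orientation']).as_matrix(); p=np.array(st['tool_pos'])
    M=np.array(c['mount']); Rc=R@M[:3,:3]; pc=R@M[:3,3]+p
    return K(c),c['dist_coeffs'],Rc.T,-Rc.T@pc
def proj(n,P,st=None):
    k,d,R,t=ext(n,st)
    return cv2.projectPoints(np.array(P,float).reshape(-1,3),cv2.Rodrigues(R)[0],t,k,d)[0].reshape(-1,2)
def ray(n,uv,st=None):
    k,d,R,t=ext(n,st)
    x=cv2.undistortPoints(np.array(uv,float).reshape(-1,1,2),k,d).reshape(-1,2)
    v=np.c_[x,np.ones(len(x))]@R   # R^T v
    return -R.T@t, v
def onz(n,uv,z,st=None):
    o,v=ray(n,uv,st); s=(z-o[2])/v[:,2]
    return o+v*s[:,None]
def crop(n,x0,y0,x1,y1,s,name,img=None):
    im=camera(n) if img is None else img
    c=im[y0:y1,x0:x1,::-1]
    cv2.imwrite(name,cv2.resize(np.ascontiguousarray(c),None,fx=s,fy=s,interpolation=cv2.INTER_CUBIC))
E
python3 - <<'E'
from h import *
im=cv2.imread('pics/top0.png')[:,:,::-1]
crop('top',200,90,360,230,5,'pics/t1.png',im)
crop('top',360,140,480,230,6,'pics/t2.png',im)
im=cv2.imread('pics/scene0.png')[:,:,::-1]
crop('scene',170,150,290,240,6,'pics/s1.png',im)
crop('scene',300,190,480,310,4,'pics/s2.png',im)
E
```

```text
(no output)
```

View pics/t1.png

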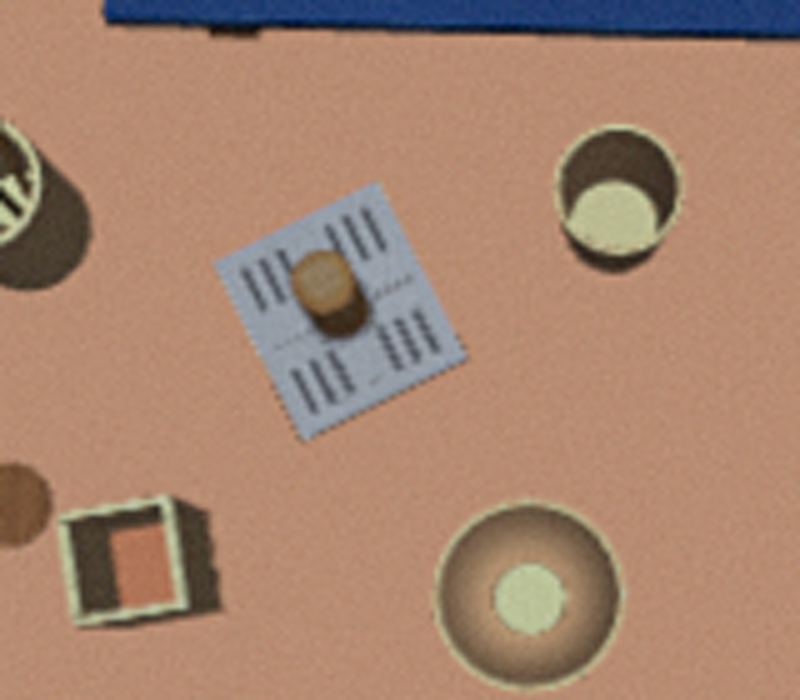

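View pics/t2.png

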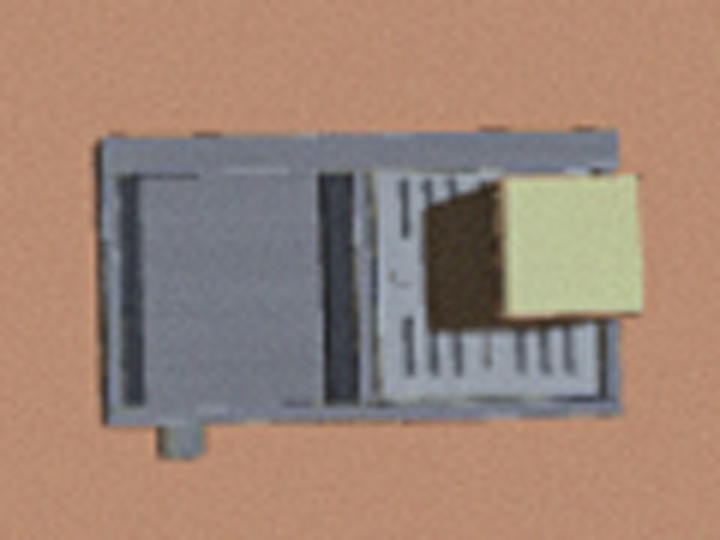

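View pics/s1.png

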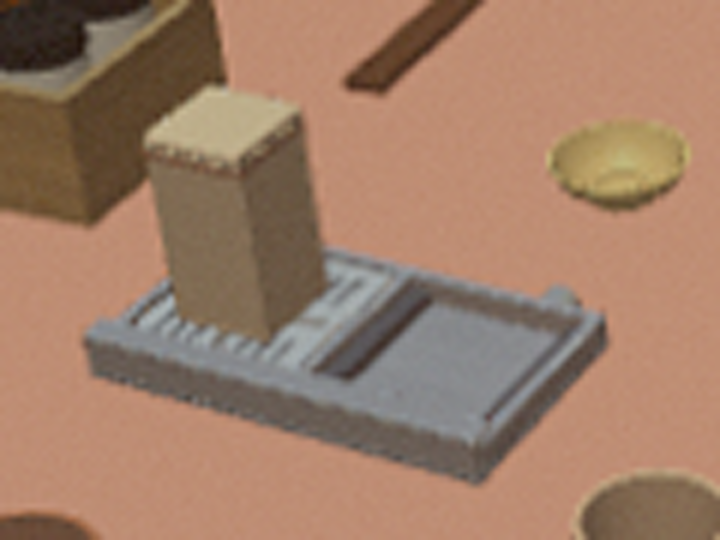

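View pics/s2.png

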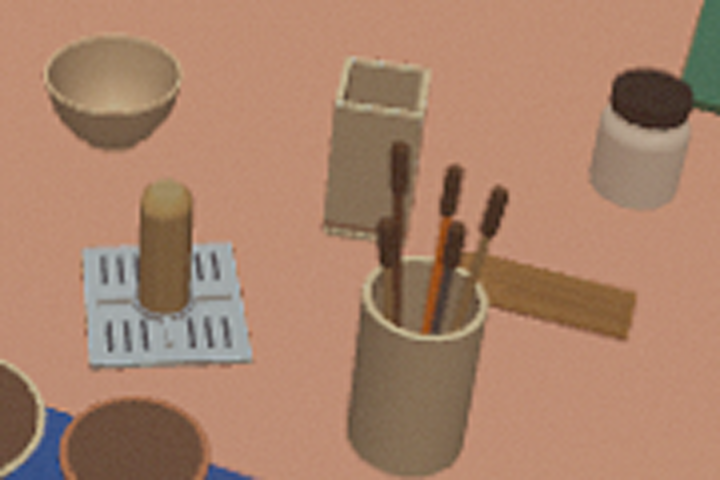

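```bash
cat >> h.py <<'E'
def uc(pts,x0,y0,s): return (np.array(pts,float)+.5)/s-.5+np.array([x0,y0])
def rectfit(P,z,shape):
    # P: world xy corners; shape: model corner xy; rigid fit
    P=P[:,:2]; S=np.array(shape,float)
    pc=P.mean(0); sc=S.mean(0); H=(S-sc).T@(P-pc)
    a=np.arctan2(H[0,1]-H[1,0],H[0,0]+H[1,1])
    R=np.array([[np.cos(a),-np.sin(a)],[np.sin(a),np.cos(a)]])
    t=pc-R@sc
    return t,a,(S@R.T+t-P)*1000
E
python3 - <<'E'
from h import *
np.set_printoptions(precision=4,suppress=True)
p=uc([(378,183),(467,357),(305,440),(216,263)],200,90,5)
W=onz('top',p,.006); print(W); print(np.linalg.norm(np.diff(np.r_[W,W[:1]],axis=0),axis=1))
print(W.mean(0))
v=uc([(60,517),(172,497),(188,606),(77,627)],200,90,5)
V=onz('top',v,.12);print(V,V.mean(0)); print(np.linalg.norm(np.diff(np.r_[V,V[:1]],axis=0),axis=1))
t=uc([(103,138),(617,131),(619,413),(107,425)],360,140,6)
T=np.r_[onz('top',t[:2],.030),onz('top',t[2:],.022)]
print(T)
print(rectfit(T,0,[(.0705,.066+.062-.0),(.0705,-.128),(-.0705,-.128),(-.0705,.128)]))
pt=uc([(325,283)],200,90,5); print('pegtop',onz('top',pt,.106))
# scene
s=uc([(92,367),(251,358),(232,244),(84,249)],300,190,4); S=onz('scene',s,.006); print(S,S.mean(0))
s=uc([(167,187)],300,190,4);print('peg top scene',onz('scene',s,.106))
s=uc([(92,355),(480,487)],170,150,6);print('tray back lower',onz('scene',uc([(95,375),(478,483)],170,150,6),0.0))
print('tray top', onz('scene',uc([(88,345),(487,447)],170,150,6),0.03))
s=uc([(345,58),(429,70),(421,117),(336,103)],300,190,4);Q=onz('scene',s,.12);print('vase',Q,Q.mean(0))
for nm,uv,z in [('bowl',(530,597),.06),('cup',(618,190),.095)]:
    print(nm,onz('top',uc([uv],200,90,5),z))
print('pot',onz('top',[(194,125)],.12),'jar',onz('top',[(162,245)],.09),'dish',onz('top',[(404,261)],.03),'rib',onz('top',[(166,190),(209,191)],.006))
print('shelf',onz('top',[(221,97),(458,99)],.03))
E
```

```text
[[0.7073 0.1407 0.006 ]
 [0.6035 0.0851 0.006 ]
 [0.5519 0.1801 0.006 ]
 [0.6569 0.236  0.006 ]]
[0.1177 0.108  0.119  0.1078]
[0.6299 0.1605 0.006 ]
[[0.4957 0.2952 0.12  ]
 [0.5076 0.2357 0.12  ]
 [0.4496 0.2254 0.12  ]
 [0.4372 0.2843 0.12  ]] [0.4725 0.2601 0.12  ]
[0.0607 0.0589 0.0601 0.0595]
[[ 0.6005 -0.1609  0.03  ]
 [ 0.6101 -0.4157  0.03  ]
 [ 0.4715 -0.4196  0.022 ]
 [ 0.4608 -0.1657  0.022 ]]
(array([ 0.5357, -0.2904]), np.float64(0.03790231688305032), array([[ 0.8113,  0.9934],
       [ 0.9113, -0.0264],
       [-1.3527, -1.4319],
       [-0.3699,  0.4648]]))
pegtop [[0.6272 0.1587 0.106 ]]
[[0.7098 0.1447 0.006 ]
 [0.657  0.2381 0.006 ]
 [0.5528 0.184  0.006 ]
 [0.6033 0.0884 0.006 ]] [0.6307 0.1638 0.006 ]
peg top scene [[0.6275 0.1617 0.106 ]]
tray back lower [[ 0.6073 -0.4141  0.    ]
 [ 0.5981 -0.1627  0.    ]]
tray top [[ 0.6175 -0.4033  0.03  ]
 [ 0.602  -0.1511  0.03  ]]
vase [[0.4513 0.2276 0.12  ]
 [0.4405 0.2875 0.12  ]
 [0.4987 0.298  0.12  ]
 [0.5076 0.2392 0.12  ]] [0.4745 0.2631 0.12  ]
bowl [[0.4598 0.0441 0.06  ]]
cup [[ 0.6847 -0.0003  0.095 ]]
pot [[0.6787 0.3493 0.12  ]] jar [[0.3526 0.4345 0.09  ]] dish [[ 0.3154 -0.2436  0.03  ]] rib [[0.5095 0.46   0.006 ]
 [0.5091 0.3319 0.006 ]]
shelf [[ 0.7855  0.3004  0.03  ]
 [ 0.7978 -0.4035  0.03  ]]
```

```bash
cat >> h.py <<'E'
def rel(pos,R,st=None):
    """slide & rotvec from present pose to world pos, R (Rotation)"""
    st=st or bot.read_state()
    R0=Ro.from_euler('xyz',st['orientation'])
    s=R0.inv().apply(np.array(pos)-st['tool_pos']); a=(R0.inv()*R).as_rotvec()
    print('slide',np.round(s,4),'ang',np.round(a,4),'rows lin %.1f ang %.1f'%(np.linalg.norm(s)/.0417,np.degrees(np.linalg.norm(a))/7.16))
    return s,a
def down(yaw): return Ro.from_euler('xyz',[np.pi,0,yaw])
def tilt(yaw,th):
    """tool with x along yaw, rotated by th about world axis (-sin,cos,0)(+: tool leans outward, points inward)"""
    return Ro.from_rotvec(th*np.array([-np.sin(yaw),np.cos(yaw),0]))*down(yaw)
def st():
    s=bot.read_state(); print('t %.2f'%s['time'],'p',np.round(s['tool_pos'],4),'o',np.round(s['orientation'],4),'w %.3f'%s['width'],'F',np.round(s['wrist_force'],2),'T',np.round(s['wrist_torque'],3),'q',np.round(s['joints'],3)); return s
E
python3 - <<'E'
from h import *
rel((.50,-.20,.26),down(0))
E
```

```text
slide [ 0.44   -0.3643 -0.0547] ang [-1.000e-03  2.000e-04  2.338e-01] rows lin 13.8 ang 1.9
```

```bash
python3 -m handwheel '[{"slide":[0.15,-0.12,-0.055],"angular":[0,0,0.1],"gripper":-1},{"slide":[0.44,-0.364,-0.055],"angular":[0,0,0.234],"gripper":-1},{"slide":[0.44,-0.364,-0.055],"angular":[0,0,0.234],"gripper":-1},{"slide":[0.44,-0.364,-0.055],"angular":[0,0,0.234],"gripper":-1},{"slide":[0.44,-0.364,-0.055],"angular":[0,0,0.234],"gripper":-1},{"slide":[0.44,-0.364,-0.055],"angular":[0,0,0.234],"gripper":-1},{"slide":[0.44,-0.364,-0.055],"angular":[0,0,0.234],"gripper":-1},{"slide":[0.44,-0.364,-0.055],"angular":[0,0,0.234],"gripper":-1},{"slide":[0.44,-0.364,-0.055],"angular":[0,0,0.234],"gripper":-1},{"slide":[0.44,-0.364,-0.055],"angular":[0,0,0.234],"gripper":-1}]'; python3 -c "
from h import *
st();rel((.50,-.20,.26),down(0))"
```

```text
time: 0.98
tool_pos: [0.4056, -0.3253, 0.2478]
orientation: [3.141, -0.0, -0.0]
wrist_force: [1.1, 0.1, -0.0]
width: 1.003
t 0.98 p [ 0.4056 -0.3253  0.2478] o [ 3.1414e+00 -1.0000e-04 -3.0000e-04] w 1.003 F [ 1.13  0.05 -0.03] T [-0.031 -0.104  0.019] q [ 0.646  0.139 -0.104  1.894  0.016  1.11  -1.035]
slide [ 0.0943 -0.1254 -0.0122] ang [ 0.0002 -0.0001 -0.0003] rows lin 3.8 ang 0.0
```

```bash
python3 -m handwheel '[{"slide":[0.094,-0.125,-0.012],"angular":[0,0,0],"gripper":-1},{"slide":[0.094,-0.125,-0.012],"angular":[0,0,0],"gripper":-1},{"slide":[0.094,-0.125,-0.012],"angular":[0,0,0],"gripper":-1},{"slide":[0.094,-0.125,-0.012],"angular":[0,0,0],"gripper":-1},{"slide":[0.094,-0.125,-0.012],"angular":[0,0,0],"gripper":-1},{"slide":[0.094,-0.125,-0.012],"angular":[0,0,0],"gripper":-1}]'; python3 -c "
from h import *
import pickle
s=st(); im=camera('wrist'); pickle.dump((s,im),open('w1.pkl','wb')); cv2.imwrite('pics/w1.png',im[:,:,::-1])"
```

```text
time: 1.48
tool_pos: [0.4997, -0.2005, 0.2593]
orientation: [-3.141, 0.0, 0.003]
wrist_force: [-1.0, 0.3, -0.5]
width: 1.002
t 1.48 p [ 0.4997 -0.2005  0.2593] o [-3.1412e+00  2.0000e-04  3.2000e-03] w 1.002 F [-1.04  0.3  -0.53] T [-0.024  0.006  0.07 ] q [ 0.455  0.167 -0.218  1.835  0.039  1.143 -1.343]
```

View pics/w1.png

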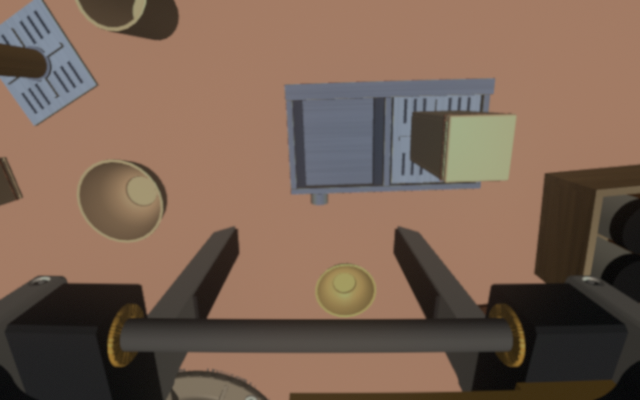

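```bash
python3 - <<'E'
from h import *
import pickle
s,im=pickle.load(open('w1.pkl','rb'))
crop('',280,70,410,210,6,'pics/w1a.png',im[:,:,:])
crop('',380,70,510,210,6,'pics/w1b.png',im[:,:,:])
E
python3 -c "
import cv2
for n in 'ab':
    i=cv2.imread(f'pics/w1{n}.png');print(i.shape); cv2.imwrite(f'pics/w1{n}.png',i[:600] if 0 else cv2.resize(i,None,fx=4/6*1.0,fy=4/6.))"
```

```text
(840, 780, 3)
(840, 780, 3)
```

View pics/w1a.png

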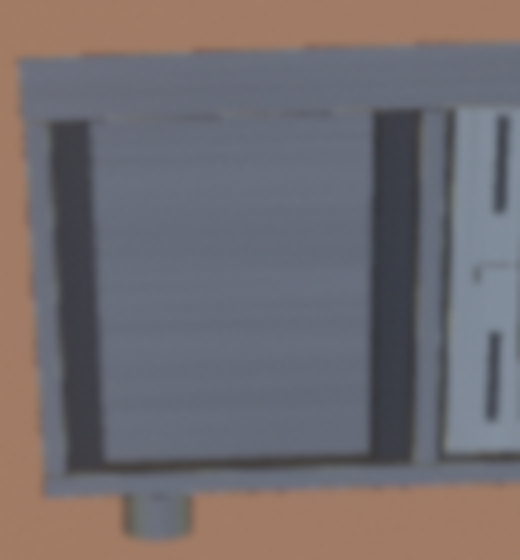

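View pics/w1b.png

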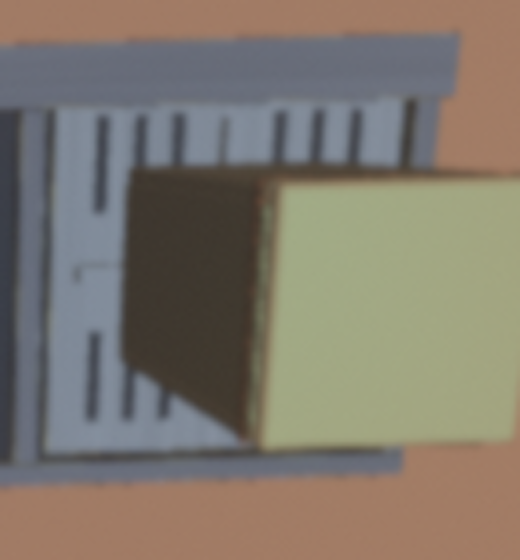

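Run:
```python
from h import *
import pickle
np.set_printoptions(precision=4,suppress=True)
s,im=pickle.load(open('w1.pkl','rb'))
a=lambda P,z: onz('wrist',uc(P,280,70,4),z,s)
b=lambda P,z: onz('wrist',uc(P,380,70,4),z,s)
T=np.r_[a([(18,60),(22,120)],.03),b([(460,33),(455,93)],.03),b([(403,473)],.022),a([(44,495)],.022), a([(66,468),(415,461)],.022)]
S=[(.0705,.128),(.0515,.128),(.0705,-.128),(.0515,-.128),(-.0705,-.128),(-.0705,.128),(-.0625,.12),(-.0625,.004)]
t,an,r=rectfit(T,0,S); print(t,an);print(r)
print('bay',t+.062*np.array([-np.sin(an),np.cos(an)]))
# plate in the wrist view, bowl etc
print('plate corner',onz('wrist',[(40,0),(97,84),(36,124)],.006,s))
```

```text
[ 0.5352 -0.2907] 0.035669756453470564
[[ 1.6279  0.2642]
 [ 0.1182  0.4185]
 [ 0.9524 -0.7488]
 [-0.5754 -0.4466]
 [ 0.1289  0.149 ]
 [-0.4338 -0.0117]
 [-1.5717 -0.1848]
 [-0.2465  0.5603]]
bay [ 0.533  -0.2287]
plate corner [[0.7028 0.1412 0.006 ]
 [0.6027 0.0848 0.006 ]
 [0.5524 0.1791 0.006 ]]
```

Run:
```python
from h import *
np.set_printoptions(precision=4,suppress=True)
p=uc([(378,183),(467,357),(305,440),(216,263)],200,90,5)
W=onz('top',p,.006)
print(rectfit(W,0,[(.06,-.055),(-.06,-.055),(-.06,.055),(.06,.055)]))
rel((.58,.14,.22),down(.49))
```

```text
(array([0.6299, 0.1605]), np.float64(0.4912472630341202), array([[ 1.4825, -0.4266],
       [-0.5457, -1.4367],
       [-0.8775,  0.6203],
       [-0.0593,  1.243 ]]))
slide [ 0.0814 -0.342   0.0392] ang [-0.0002  0.0006 -0.4893] rows lin 8.5 ang 3.9
```

```bash
python3 -m handwheel '[{"slide":[0.08,-0.342,0.039],"angular":[0,0,-0.489],"gripper":-1},{"slide":[0.08,-0.342,0.039],"angular":[0,0,-0.489],"gripper":-1},{"slide":[0.08,-0.342,0.039],"angular":[0,0,-0.489],"gripper":-1},{"slide":[0.08,-0.342,0.039],"angular":[0,0,-0.489],"gripper":-1},{"slide":[0.08,-0.342,0.039],"angular":[0,0,-0.489],"gripper":-1},{"slide":[0.08,-0.342,0.039],"angular":[0,0,-0.489],"gripper":-1},{"slide":[0.08,-0.342,0.039],"angular":[0,0,-0.489],"gripper":-1},{"slide":[0.08,-0.342,0.039],"angular":[0,0,-0.489],"gripper":-1},{"slide":[0.08,-0.342,0.039],"angular":[0,0,-0.489],"gripper":-1},{"slide":[0.08,-0.342,0.039],"angular":[0,0,-0.489],"gripper":-1}]'; python3 -c "
from h import *
import pickle
s=st(); im=camera('wrist'); pickle.dump((s,im),open('w2.pkl','wb')); cv2.imwrite('pics/w2.png',im[:,:,::-1])"
```

```text
time: 2.37
tool_pos: [0.5789, 0.1435, 0.2196]
orientation: [-3.14, 0.0, 0.493]
wrist_force: [-1.5, -0.8, -0.3]
width: 1.002
t 2.37 p [0.5789 0.1435 0.2196] o [-3.1398e+00  4.0000e-04  4.9260e-01] w 1.002 F [-1.52 -0.79 -0.35] T [-0.046  0.017  0.035] q [ 0.026  0.323 -0.467  1.747  0.158  1.11  -1.569]
```

View pics/w2.png

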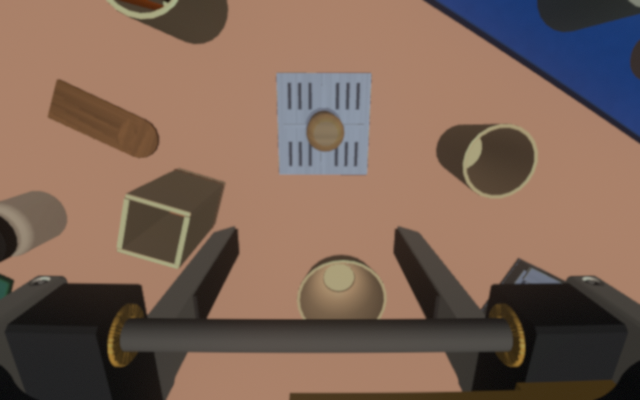

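Run:
```python
from h import *
import pickle
s,im=pickle.load(open('w2.pkl','rb'))
crop('',260,60,390,190,6,'pics/w2a.png',im)
i=cv2.imread('pics/w2a.png');cv2.imwrite('pics/w2a.png',cv2.resize(i,(585,585)))
crop('',100,160,240,280,5,'pics/w2b.png',im)
```

```text
(no output)
```

View pics/w2a.png

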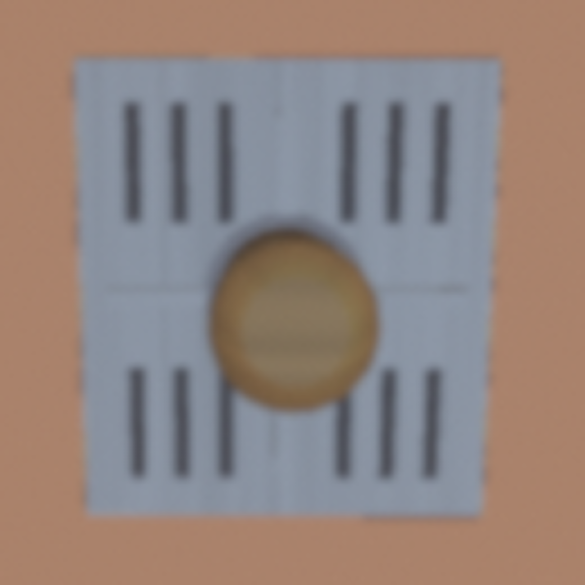

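View pics/w2b.png

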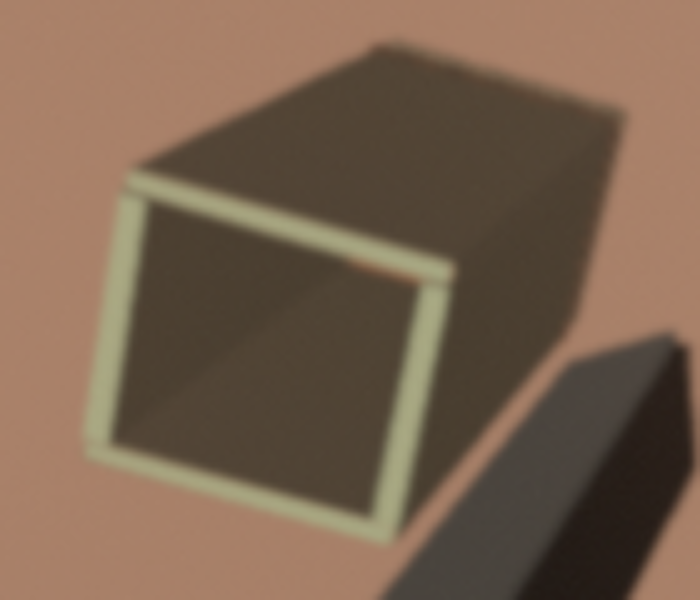

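Run:
```python
from h import *
import pickle
np.set_printoptions(precision=4,suppress=True)
s,im=pickle.load(open('w2.pkl','rb'))
W=onz('wrist',uc([(75,60),(500,60),(482,516),(88,514)],260,60,4.5),.006,s)
print(rectfit(W,0,[(.06,.055),(.06,-.055),(-.06,-.055),(-.06,.055)]))
print('peg top',onz('wrist',uc([(294,322)],260,60,4.5),.106,s))
V=onz('wrist',uc([(133,170),(456,265),(392,543),(84,455)],100,160,5),.12,s);print(V)
print(rectfit(V,0,[(.031,.031),(.031,-.031),(-.031,-.031),(-.031,.031)]))
print('vase foot far',onz('wrist',uc([(385,42),(625,110)],100,160,5),.0,s))
rel((.629,.1610,.0),down(.49))
```

```text
(array([0.629 , 0.1624]), np.float64(0.49165023602154895), array([[ 0.1781,  0.7575],
       [ 0.6906, -0.4538],
       [-0.0774, -0.3624],
       [-0.7913,  0.0586]]))
peg top [[0.6306 0.1637 0.106 ]]
[[0.497  0.2977 0.12  ]
 [0.5083 0.2382 0.12  ]
 [0.4487 0.2279 0.12  ]
 [0.4374 0.2877 0.12  ]]
(array([0.4728, 0.2629]), np.float64(0.17784322098000838), array([[ 0.863 ,  1.1482],
       [ 0.5678, -0.3712],
       [-0.8479, -0.9626],
       [-0.5828,  0.1856]]))
vase foot far [[0.4946 0.3008 0.    ]
 [0.5073 0.2395 0.    ]]
slide [0.054  0.0058 0.2197] ang [-0.0007  0.001   0.0005] rows lin 5.4 ang 0.0
```

Run:
```python
from h import *
st()
rel((.6295,.163,.058),down(.4916))
```

```text
t 2.42 p [0.5789 0.1407 0.2198] o [-3.1409e+00  1.0000e-03  4.9050e-01] w 1.001 F [-0.48 -0.46  0.12] T [-0.062  0.016  0.084] q [ 0.029  0.321 -0.465  1.748  0.158  1.11  -1.566]
slide [0.0553 0.0043 0.1617] ang [-0.0007  0.001  -0.0011] rows lin 4.1 ang 0.0
```

```bash
python3 -m handwheel '[{"slide":[0.055,0.004,0.03],"angular":[0,0,0],"gripper":-0.6},{"slide":[0.055,0.004,0.07],"angular":[0,0,0],"gripper":-0.4},{"slide":[0.055,0.004,0.11],"angular":[0,0,0],"gripper":-0.1},{"slide":[0.055,0.004,0.14],"angular":[0,0,0],"gripper":-0.1},{"slide":[0.055,0.004,0.162],"angular":[0,0,0],"gripper":-0.1},{"slide":[0.055,0.004,0.162],"angular":[0,0,0],"gripper":-0.1},{"slide":[0.055,0.004,0.162],"angular":[0,0,0],"gripper":-0.1}]'; python3 -c "
from h import *
import pickle
s=st(); im=camera('wrist'); pickle.dump((s,im),open('w3.pkl','wb')); cv2.imwrite('pics/w3.png',im[:,:,::-1])"
```

```text
time: 3.0
tool_pos: [0.6293, 0.1598, 0.0582]
orientation: [3.141, 0.002, 0.487]
wrist_force: [0.6, -0.3, 1.1]
width: 0.567
t 3.00 p [0.6293 0.1598 0.0582] o [3.1413e+00 2.2000e-03 4.8660e-01] w 0.567 F [ 0.62 -0.34  1.11] T [-0.003  0.002 -0.008] q [-0.045  0.573 -0.409  1.759  0.287  0.871 -1.667]
```

View pics/w3.png

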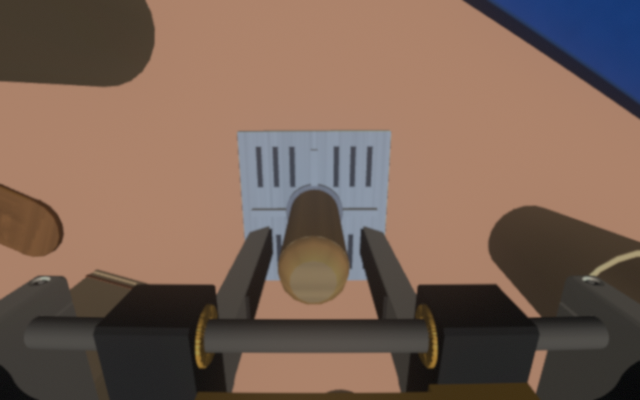

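Run:
```python
from h import *
import pickle
np.set_printoptions(precision=4,suppress=True)
s,im=pickle.load(open('w3.pkl','rb'))
crop('',225,120,405,300,3,'pics/w3a.png',im)
W=onz('wrist',[(238.5,131),(390,130.5),(365,280),(248,281)],.006,s)
print(rectfit(W[:2],0,[(.06,.055),(.06,-.055)]))
R=Ro.from_euler('xyz',s['orientation'])
print(R.inv().apply(W-s['tool_pos']))
st()
```

```text
(array([0.629 , 0.1622]), np.float64(0.48957366026386057), array([[-0.5637,  1.0579],
       [ 0.5637, -1.0579]]))
[[ 0.0608 -0.0562  0.0521]
 [ 0.0611  0.0514  0.0521]
 [-0.0588  0.0387  0.0523]
 [-0.0597 -0.0567  0.0523]]
t 3.05 p [0.6303 0.1606 0.0599] o [ 3.1409 -0.0007  0.4869] w 0.557 F [ 0.12 -0.4   0.49] T [-0.002  0.012 -0.039] q [-0.045  0.571 -0.41   1.758  0.286  0.871 -1.667]
```

View pics/w3a.png

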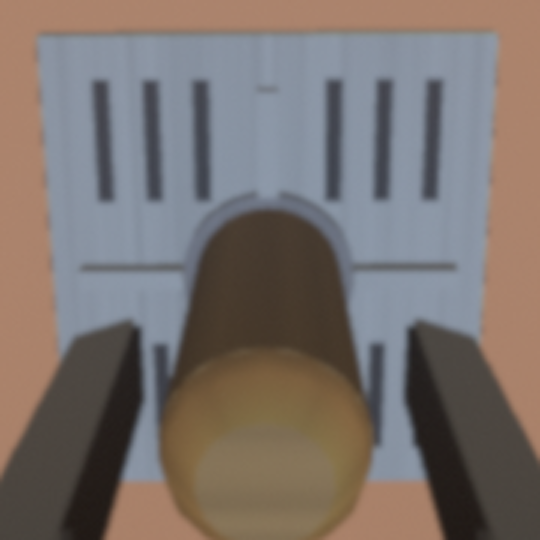

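```bash
python3 -m handwheel '[{"slide":[0.001,-0.0015,0],"angular":[0,0,0],"gripper":-0.1},{"slide":[0.001,-0.0015,0],"angular":[0,0,0],"gripper":1},{"slide":[0.001,-0.0015,0],"angular":[0,0,0],"gripper":1},{"slide":[0.001,-0.0015,0],"angular":[0,0,0],"gripper":1},{"slide":[0.001,-0.0015,0],"angular":[0,0,0],"gripper":1},{"slide":[0.001,-0.0015,0],"angular":[0,0,0],"gripper":1}]'; python3 -c "
from h import *
import pickle
s=st(); im=camera('wrist'); pickle.dump((s,im),open('w4.pkl','wb')); cv2.imwrite('pics/w4.png',im[:,:,::-1]); st()"
```

```text
time: 3.55
tool_pos: [0.6304, 0.1637, 0.0598]
orientation: [3.141, -0.002, 0.489]
wrist_force: [-0.9, -2.1, 10.6]
width: 0.381
t 3.55 p [0.6304 0.1637 0.0598] o [ 3.1408e+00 -1.6000e-03  4.8850e-01] w 0.381 F [-0.91 -2.07 10.63] T [-0.473  0.341 -0.013] q [-0.049  0.572 -0.411  1.756  0.287  0.871 -1.67 ]
t 3.60 p [0.6304 0.1638 0.0598] o [ 3.1408e+00 -1.6000e-03  4.8860e-01] w 0.380 F [-1.73 -2.36 10.14] T [-0.508  0.336  0.026] q [-0.049  0.572 -0.411  1.756  0.287  0.871 -1.67 ]
```

View pics/w4.png

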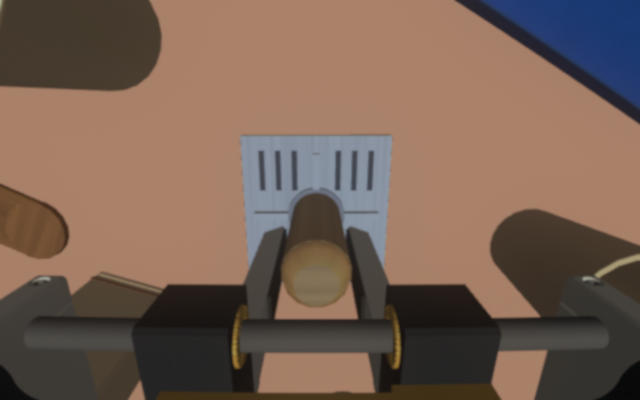

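```bash
python3 -m handwheel '[{"slide":[0,0,-0.02],"angular":[0,0,0],"gripper":1},{"slide":[0,0,-0.06],"angular":[0,0,0],"gripper":1},{"slide":[0,0,-0.10],"angular":[0,0,0],"gripper":1},{"slide":[0,0,-0.13],"angular":[0,0,0],"gripper":1},{"slide":[0,0,-0.13],"angular":[0,0,0],"gripper":1},{"slide":[0,0,-0.13],"angular":[0,0,0],"gripper":1}]'; python3 -c "
from h import *
import pickle
s=st(); im=camera('wrist'); pickle.dump((s,im),open('w5.pkl','wb')); crop('',225,120,405,300,3,'pics/w5.png',im)"
```

```text
time: 4.1
tool_pos: [0.6304, 0.164, 0.1904]
orientation: [3.141, -0.003, 0.489]
wrist_force: [-1.0, -0.2, -3.5]
width: 0.38
t 4.10 p [0.6304 0.164  0.1904] o [ 3.1406e+00 -3.1000e-03  4.8860e-01] w 0.380 F [-1.04 -0.18 -3.52] T [ 0.009 -0.013  0.029] q [-0.017  0.435 -0.45   1.656  0.209  1.096 -1.608]
```

View pics/w5.png

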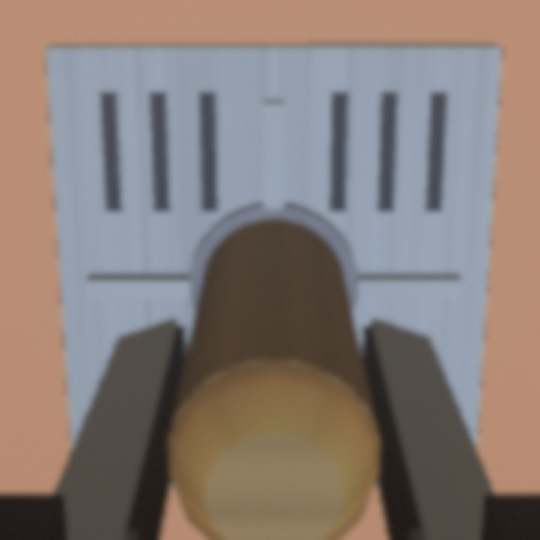

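Run:
```python
from h import *
import pickle
np.set_printoptions(precision=4,suppress=True)
s,im=pickle.load(open('w5.pkl','rb'))
from scipy.optimize import least_squares
px=uc([(46,45),(503,45),(87,277),(460,276),(273,101)],225,120,3)
M=np.array([(.06,.055,.006),(.06,-.055,.006),(0,.047,.011),(0,-.047,.011),(.047,0,.011)])
R0=Ro.from_euler('xyz',s['orientation'])
def f(v):
    # plate in tool: pos (vx,vy,.0598), rot = Rx(pi) * rotvec
    R=R0*Ro.from_rotvec([np.pi,0,0])*Ro.from_rotvec(v[3:6]); p=s['tool_pos']+R0.apply([v[0],v[1],v[2]])
    return (proj('wrist',R.apply(M)+p,s)-px).ravel()
print(f([0,0,.0598,0,0,0]).reshape(-1,2))
r=least_squares(lambda v:f([v[0],v[1],.0598,0,v[2],v[3]]),[0,0,0,0]); print(r.x,r.fun.reshape(-1,2))
r=least_squares(lambda v:f([v[0],v[1],.0598,0,0,v[2]]),[0,0,0]); print(r.x,r.fun.reshape(-1,2))
```

```text
[[ 0.8592 -2.761 ]
 [ 2.1037 -2.7828]
 [ 1.3959  1.3735]
 [ 2.1032  1.685 ]
 [ 2.0003 -2.3945]]
[-0.001  -0.0012  0.0132 -0.0002] [[-0.5226 -1.5941]
 [ 0.0596 -1.5983]
 [-0.1915  2.4106]
 [ 0.3945  2.7457]
 [ 0.2655 -1.3489]]
[-0.0008 -0.0012 -0.0002] [[-0.7813 -1.609 ]
 [ 0.3188 -1.6128]
 [-0.1927  2.3936]
 [ 0.3958  2.7289]
 [ 0.2657 -1.242 ]]
```

```bash
cat >> h.py <<'E'
BAY=np.array([.533,-.2295,.014]); BY=.0357
GH=.0598
def plate_tool(xe,ye,ze,th,px=0.):
    """tool pose so the plate's back bottom edge middle sits at bay (xe,ye,ze), tilt th. px: plate offset in tool x"""
    Rb=Ro.from_euler('z',BY); Rp=Rb*Ro.from_euler('y',th)
    e=BAY+Rb.apply([xe,ye,ze])
    O=e-Rp.apply([.06,0,0])
    p=O+Rp.apply([-px,0,GH])
    return p,tilt(BY,th)
E
python3 - <<'E'
from h import *
p,R=plate_tool(.044,0,.06,.22); print(p,R.as_euler('xyz')); rel(p,R)
st()
E
```

```text
[ 0.53149724 -0.22955367  0.14545244] [3.14159265 0.22       0.0357    ]
slide [-0.2711  0.3012  0.0431] ang [ 0.0501 -0.2166  0.4511] rows lin 9.8 ang 4.0
t 4.15 p [0.6295 0.1636 0.1886] o [ 3.1412e+00 -3.0000e-04  4.8860e-01] w 0.378 F [ 0.18  0.72 -3.52] T [-0.031  0.011 -0.039] q [-0.017  0.437 -0.45   1.657  0.209  1.095 -1.608]
```

```bash
python3 -m handwheel '[{"slide":[-0.27,0.30,0],"angular":[0,0,0.45],"gripper":1},{"slide":[-0.27,0.30,0],"angular":[0,0,0.45],"gripper":1},{"slide":[-0.27,0.30,0],"angular":[0,0,0.45],"gripper":1},{"slide":[-0.27,0.30,0],"angular":[0,0,0.45],"gripper":1},{"slide":[-0.27,0.30,0],"angular":[0,0,0.45],"gripper":1},{"slide":[-0.27,0.30,0],"angular":[0,0,0.45],"gripper":1},{"slide":[-0.27,0.30,0],"angular":[0.05,-0.216,0.451],"gripper":1},{"slide":[-0.271,0.301,0],"angular":[0.05,-0.2166,0.451],"gripper":1},{"slide":[-0.271,0.301,0],"angular":[0.05,-0.2166,0.451],"gripper":1},{"slide":[-0.271,0.301,0],"angular":[0.05,-0.2166,0.451],"gripper":1}]'
python3 - <<'E'
from h import *
st()
p,R=plate_tool(.044,0,.03,.22); rel(p,R)
E
```

```text
time: 4.98
tool_pos: [0.53, -0.2325, 0.1857]
orientation: [-3.141, 0.225, 0.034]
wrist_force: [-0.2, 0.1, -3.5]
width: 0.377
t 4.98 p [ 0.53   -0.2325  0.1857] o [-3.1408  0.2255  0.0344] w 0.377 F [-0.22  0.05 -3.47] T [-0.036 -0.431  0.007] q [ 0.418  0.425 -0.209  1.673  0.147  1.274 -1.377]
slide [ 0.0173 -0.0028  0.0681] ang [-0.0011  0.0055 -0.0013] rows lin 1.7 ang 0.0
```

```bash
python3 -m handwheel '[{"slide":[0.009,-0.001,0.034],"angular":[0,0.003,0],"gripper":1},{"slide":[0.017,-0.003,0.068],"angular":[0,0.005,0],"gripper":1},{"slide":[0.017,-0.003,0.068],"angular":[0,0.005,0],"gripper":1},{"slide":[0.017,-0.003,0.068],"angular":[0,0.005,0],"gripper":1},{"slide":[0.017,-0.003,0.068],"angular":[0,0.005,0],"gripper":1}]'
python3 - <<'E'
from h import *
import pickle
s=st()
p,R=plate_tool(.044,0,.03,.22); rel(p,R)
for n in ['top','scene','wrist']:
    s=bot.read_state(); im=camera(n); pickle.dump((s,im),open(f'{n}6.pkl','wb'))
    if n=='top': crop('',360,130,490,230,6,'pics/t6.png',im)
    if n=='scene': crop('',170,140,300,240,6,'pics/s6.png',im)
    if n=='wrist': cv2.imwrite('pics/w6.png',im[:,:,::-1])
st()
E
```

```text
time: 5.4
tool_pos: [0.5336, -0.2258, 0.1192]
orientation: [-3.141, 0.216, 0.037]
wrist_force: [0.2, 0.8, -2.7]
width: 0.376
t 5.40 p [ 0.5336 -0.2258  0.1192] o [-3.1413  0.2157  0.0366] w 0.376 F [ 0.17  0.84 -2.66] T [-0.013 -0.349  0.026] q [ 0.408  0.488 -0.21   1.733  0.165  1.145 -1.407]
slide [-0.0014  0.0037  0.0041] ang [-0.0001 -0.0043  0.0009] rows lin 0.1 ang 0.0
t 5.55 p [ 0.5343 -0.2261  0.1201] o [3.1409 0.2132 0.0361] w 0.377 F [-0.16 -0.49 -1.97] T [ 0.017 -0.393 -0.03 ] q [ 0.408  0.487 -0.21   1.733  0.165  1.144 -1.407]
```

View pics/t6.png

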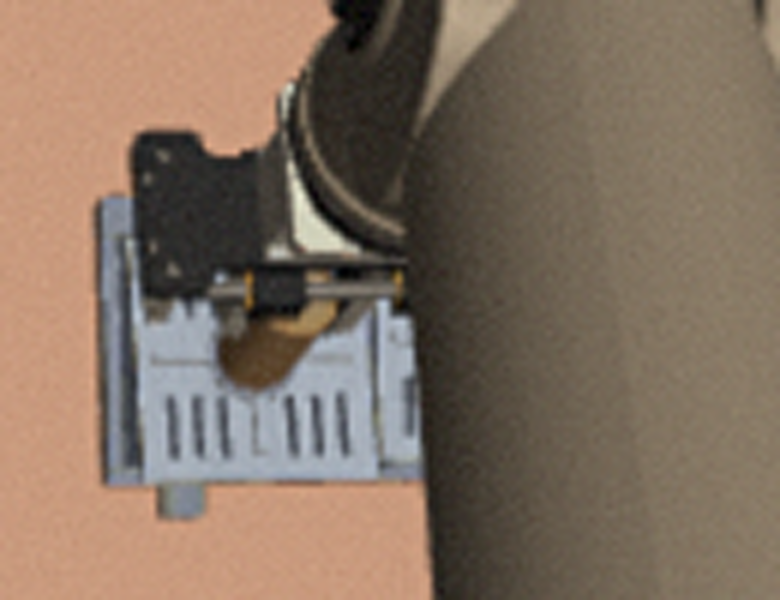

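View pics/s6.png

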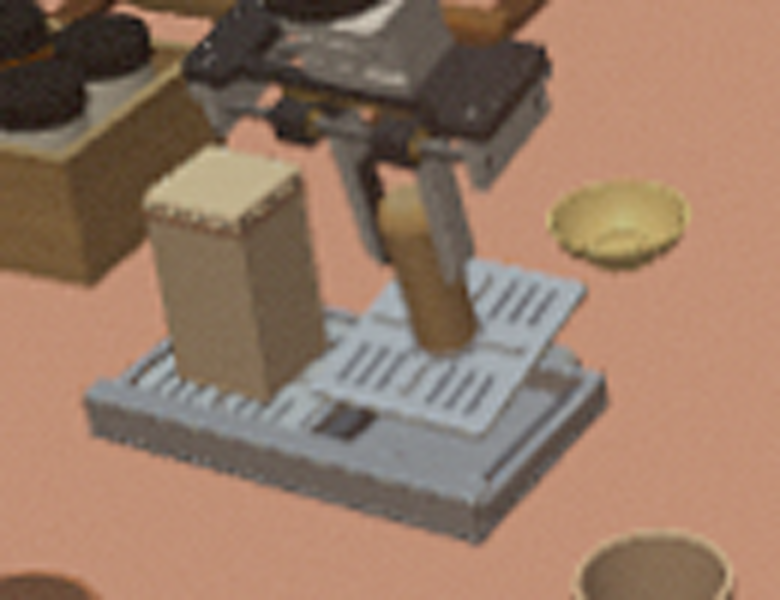

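View pics/w6.png

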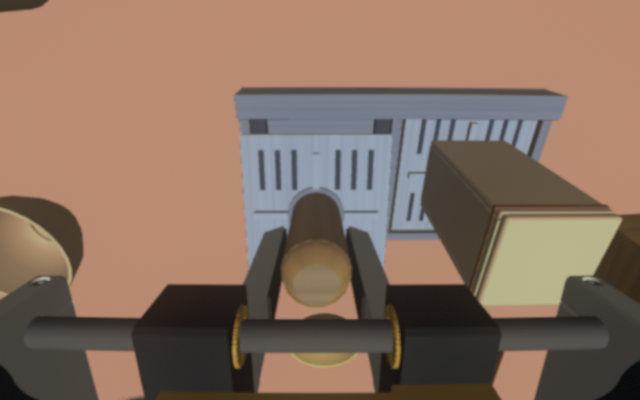

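Run:
```python
from h import *
import pickle
s,im=pickle.load(open('wrist6.pkl','rb'))
crop('',225,80,425,200,4,'pics/w6a.png',im)
```

```text
(no output)
```

View pics/w6a.png

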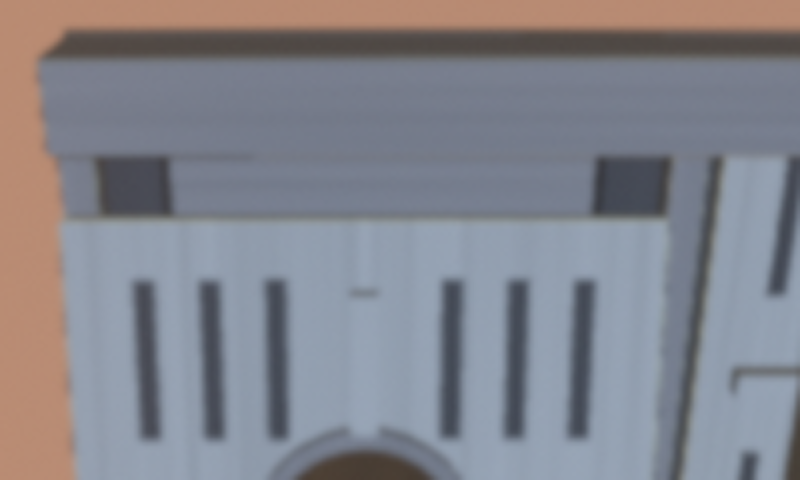

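Run:
```python
from h import *
import pickle
np.set_printoptions(precision=4,suppress=True)
s,im=pickle.load(open('wrist6.pkl','rb'))
print(s['tool_pos'],s['orientation'])
P=onz('wrist',uc([(96,190),(668,190)],225,80,4),.022,s); print(P,P.mean(0))
L=onz('wrist',uc([(47,156),(40,58),(660,155),(700,57)],225,80,4),.030,s); print(L)
R=Ro.from_euler('xyz',s['orientation'])
M=np.array([(.06,.055,.006),(.06,-.055,.006),(0.047,0,.011)])
Rp=R*Ro.from_rotvec([np.pi,0,0])
O=s['tool_pos']+R.apply([0,0,.0598])
print(O+Rp.apply(M)); print(proj('wrist',O+Rp.apply(M),s), uc([(62,219),(668,217),(363,292)],225,80,4))
t=onz('wrist',uc([(62,219),(668,217)],225,80,4),(O+Rp.apply(M))[0,2],s); print('plate edge seen',t,t.mean(0))
```

```text
[ 0.5343 -0.2261  0.1201] [3.141  0.2135 0.0363]
[[ 0.5725 -0.1687  0.022 ]
 [ 0.5768 -0.2852  0.022 ]] [ 0.5747 -0.2269  0.022 ]
[[ 0.5815 -0.1611  0.03  ]
 [ 0.6002 -0.1612  0.03  ]
 [ 0.586  -0.2806  0.03  ]
 [ 0.6049 -0.2855  0.03  ]]
[[ 0.5795 -0.1694  0.0548]
 [ 0.5835 -0.2794  0.0548]
 [ 0.5699 -0.2248  0.0625]]
[[240.6458 130.994 ]
 [394.4249 130.9906]
 [317.5442 150.0545]] [[240.125 134.375]
 [391.625 133.875]
 [315.375 152.625]]
plate edge seen [[ 0.577  -0.1689  0.0548]
 [ 0.5813 -0.2777  0.0548]] [ 0.5791 -0.2233  0.0548]
```

Run:
```python
from h import *
s=st()
for a in [(.044,0,.012,.22),(.044,0,.003,.22),(.060,0,.0025,.22)]:
    p,R=plate_tool(*a,px=-.002); print(p); rel(p,R)
```

```text
t 5.55 p [ 0.5343 -0.2261  0.1201] o [3.1409 0.2132 0.0361] w 0.377 F [-0.16 -0.49 -1.97] T [ 0.017 -0.393 -0.03 ] q [ 0.408  0.487 -0.21   1.733  0.165  1.144 -1.407]
[ 0.53344779 -0.22948401  0.09701599]
slide [0.0039 0.0033 0.0228] ang [ 0.0008 -0.0068  0.0004] rows lin 0.6 ang 0.1
[ 0.53344779 -0.22948401  0.08801599]
slide [0.0058 0.0033 0.0316] ang [ 0.0008 -0.0068  0.0004] rows lin 0.8 ang 0.1
[ 0.5494376  -0.22891293  0.08751599]
slide [0.0216 0.0033 0.0287] ang [ 0.0008 -0.0068  0.0004] rows lin 0.9 ang 0.1
```

```bash
python3 -m handwheel '[{"slide":[0.002,0.0033,0.010],"angular":[0,-0.007,0],"gripper":1},{"slide":[0.004,0.0033,0.020],"angular":[0,-0.007,0],"gripper":1},{"slide":[0.005,0.0033,0.026],"angular":[0,-0.007,0],"gripper":1},{"slide":[0.006,0.0033,0.0315],"angular":[0,-0.007,0],"gripper":1},{"slide":[0.006,0.0033,0.0315],"angular":[0,-0.007,0],"gripper":1},{"slide":[0.006,0.0033,0.0315],"angular":[0,-0.007,0],"gripper":1}]'
python3 - <<'E'
from h import *
import pickle
st(); im=camera('wrist'); s=st(); pickle.dump((s,im),open('w7.pkl','wb')); crop('',225,60,425,210,4,'pics/w7.png',im)
im=camera('scene'); crop('',170,140,300,240,6,'pics/s7.png',im)
for a in [(.044,0,.003,.22),(.060,0,.0025,.22)]:
    p,R=plate_tool(*a,px=-.002); rel(p,R)
E
```

```text
time: 6.05
tool_pos: [0.5324, -0.2293, 0.086]
orientation: [-3.141, 0.223, 0.036]
wrist_force: [-0.1, 0.6, -2.1]
width: 0.375
t 6.05 p [ 0.5324 -0.2293  0.086 ] o [-3.1411  0.2231  0.0361] w 0.375 F [-0.07  0.63 -2.11] T [ 0.031 -0.316  0.013] q [ 0.407  0.53  -0.204  1.75   0.178  1.095 -1.415]
t 6.10 p [ 0.5326 -0.2293  0.0863] o [-3.1413  0.2225  0.036 ] w 0.382 F [ 0.17 -0.24 -2.29] T [ 0.018 -0.39   0.037] q [ 0.407  0.53  -0.204  1.749  0.178  1.095 -1.415]
slide [ 0.0004  0.0001 -0.0016] ang [-0.0001  0.0022  0.0003] rows lin 0.0 ang 0.0
slide [ 0.0161  0.0001 -0.0047] ang [-0.0001  0.0022  0.0003] rows lin 0.4 ang 0.0
```

View pics/w7.png

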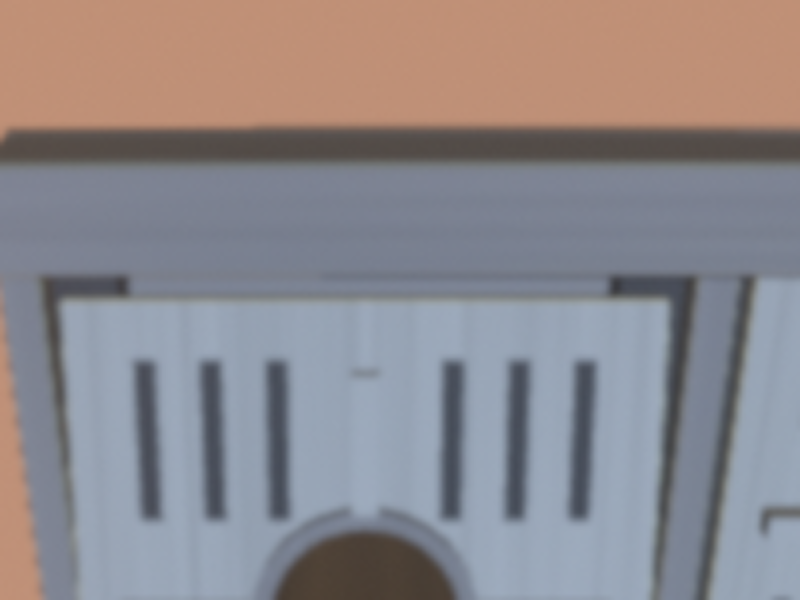

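View pics/s7.png

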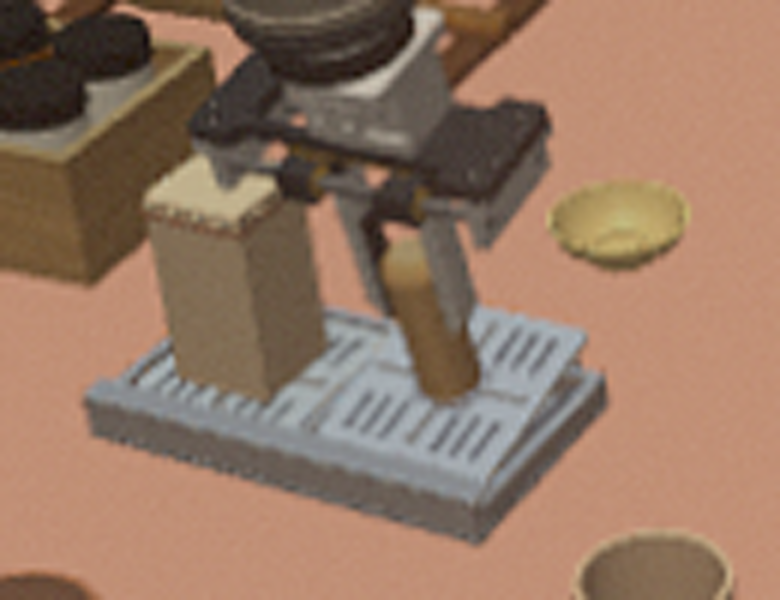

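```bash
python3 -m handwheel '[{"slide":[0.004,0,-0.0020],"angular":[0,0,0],"gripper":1},{"slide":[0.008,0,-0.003],"angular":[0,0,0],"gripper":1},{"slide":[0.012,0,-0.0038],"angular":[0,0,0],"gripper":1},{"slide":[0.016,0,-0.0045],"angular":[0,0,0],"gripper":1},{"slide":[0.016,0,-0.0045],"angular":[0,0,0],"gripper":1},{"slide":[0.016,0,-0.0045],"angular":[0,0,0],"gripper":1}]'
python3 - <<'E'
from h import *
import pickle
st(); im=camera('wrist'); s=st(); pickle.dump((s,im),open('w8.pkl','wb')); crop('',225,60,425,210,4,'pics/w8.png',im)
for a in [(.060,0,.0025,.22),(.06,0,.001,.11),(.06,0,0.000,0)]:
    p,R=plate_tool(*a,px=-.002); rel(p,R)
E
```

```text
time: 6.65
tool_pos: [0.5493, -0.2287, 0.0871]
orientation: [-3.141, 0.223, 0.036]
wrist_force: [0.3, -0.8, -2.0]
width: 0.379
t 6.65 p [ 0.5493 -0.2287  0.0871] o [-3.1413  0.2225  0.0362] w 0.379 F [ 0.27 -0.83 -2.  ] T [ 0.023 -0.332 -0.023] q [ 0.397  0.551 -0.203  1.711  0.178  1.113 -1.42 ]
t 6.70 p [ 0.5491 -0.2287  0.0871] o [-3.1413  0.2227  0.036 ] w 0.378 F [ 0.23  0.81 -2.62] T [ 0.063 -0.36   0.046] q [ 0.397  0.551 -0.203  1.711  0.178  1.113 -1.42 ]
slide [ 0.0002  0.0002 -0.0005] ang [-0.0002  0.0027  0.0003] rows lin 0.0 ang 0.0
slide [-0.0056  0.0002  0.0077] ang [-0.0002  0.1127  0.0003] rows lin 0.2 ang 0.9
slide [-0.0108  0.0002  0.0161] ang [-0.0003  0.2227  0.0003] rows lin 0.5 ang 1.8
```

View pics/w8.png

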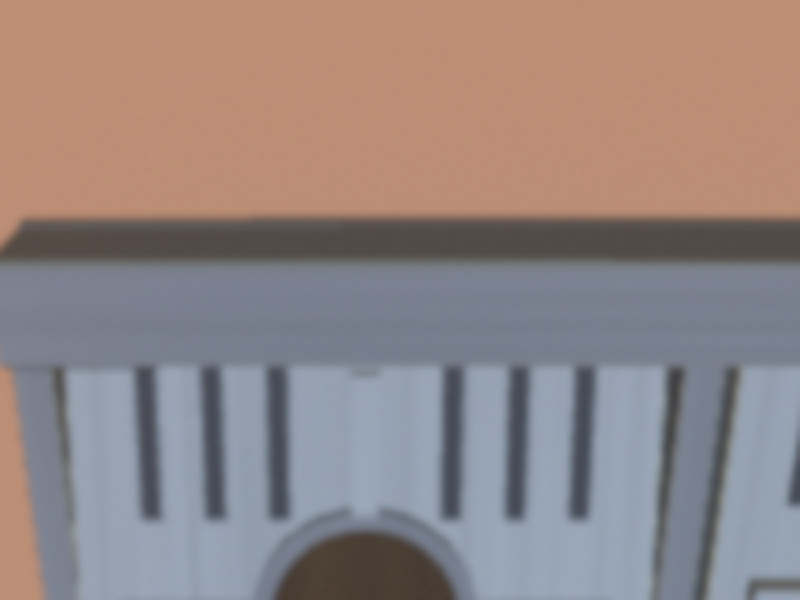

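```bash
python3 -m handwheel '[{"slide":[-0.0028,0.0002,0.0035],"angular":[0,0.057,0],"gripper":1},{"slide":[-0.0056,0.0002,0.0075],"angular":[0,0.113,0],"gripper":1},{"slide":[-0.007,0.0002,0.0096],"angular":[0,0.14,0],"gripper":1},{"slide":[-0.0083,0.0002,0.0117],"angular":[0,0.168,0],"gripper":1},{"slide":[-0.0083,0.0002,0.0117],"angular":[0,0.168,0],"gripper":1}]'
python3 - <<'E'
from h import *
import pickle
s=st()
for a in [(.060,0,.00,.055),(.06,0,0.000,0)]:
    p,R=plate_tool(*a,px=-.002); rel(p,R)
im=camera('wrist'); crop('',225,60,425,210,4,'pics/w9.png',im)
im=camera('scene'); crop('',170,140,300,240,6,'pics/s9.png',im)
st()
E
```

```text
time: 7.12
tool_pos: [0.5369, -0.23, 0.0777]
orientation: [3.141, 0.054, 0.035]
wrist_force: [-0.2, -0.9, -2.3]
width: 0.374
t 7.12 p [ 0.5369 -0.23    0.0777] o [3.1414 0.0541 0.0346] w 0.374 F [-0.21 -0.93 -2.33] T [ 0.02  -0.079 -0.011] q [ 0.464  0.46  -0.229  1.871  0.152  0.879 -1.382]
slide [ 0.0015 -0.0006  0.0007] ang [ 0.0001 -0.0009 -0.0011] rows lin 0.0 ang 0.0
slide [-0.0017 -0.0006  0.004 ] ang [ 0.0001  0.0541 -0.0011] rows lin 0.1 ang 0.4
t 7.22 p [ 0.5383 -0.2296  0.078 ] o [-3.1416  0.0551  0.0355] w 0.376 F [ 0.5  -0.08 -2.61] T [ 0.04 -0.07 -0.04] q [ 0.462  0.462 -0.23   1.867  0.152  0.882 -1.382]
```

View pics/w9.png

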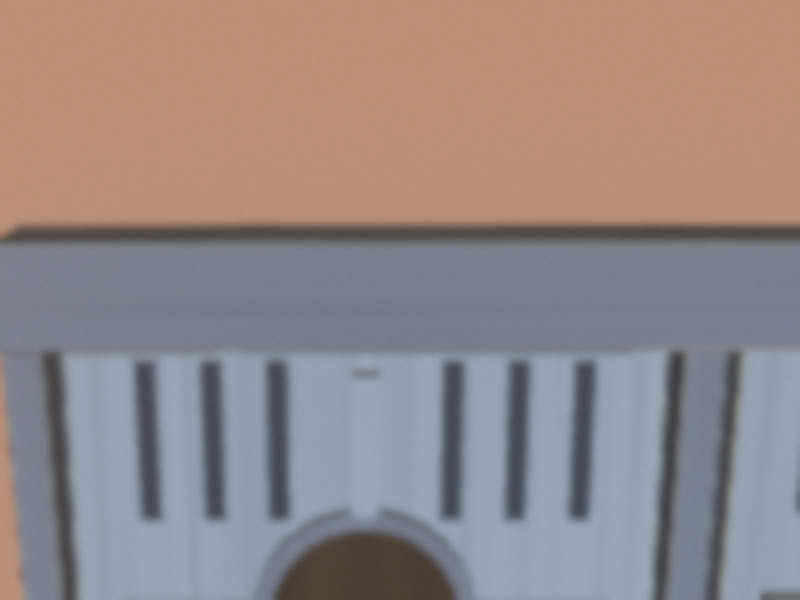

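View pics/s9.png

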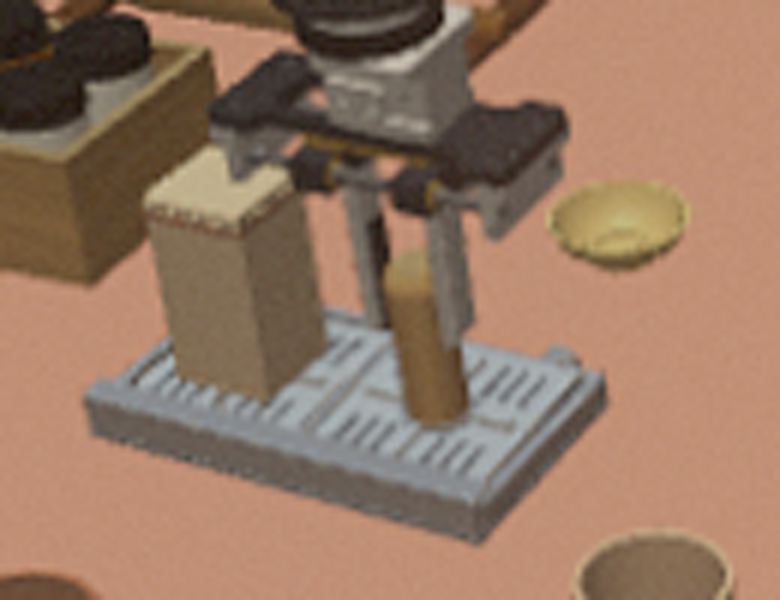

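```bash
python3 -m handwheel '[{"slide":[-0.001,0,0.0013],"angular":[0,0.02,0],"gripper":1},{"slide":[-0.002,0,0.0027],"angular":[0,0.038,0],"gripper":1},{"slide":[-0.003,0,0.0040],"angular":[0,0.055,0],"gripper":1},{"slide":[-0.003,0,0.0044],"angular":[0,0.055,0],"gripper":1},{"slide":[-0.003,0,0.0044],"angular":[0,0.055,0],"gripper":1}]'
python3 - <<'E'
from h import *
import pickle
s=st()
for a in [(.06,0,0.000,0)]:
    p,R=plate_tool(*a,px=-.002); rel(p,R)
im=camera('wrist');s=st(); pickle.dump((s,im),open('w10.pkl','wb')); crop('',225,60,425,210,4,'pics/w10.png',im)
im=camera('scene'); crop('',170,140,300,240,6,'pics/s10.png',im)
E
```

```text
time: 7.63
tool_pos: [0.5358, -0.2294, 0.0738]
orientation: [-3.142, -0.001, 0.036]
wrist_force: [1.9, 1.1, 1.9]
width: 0.379
t 7.63 p [ 0.5358 -0.2294  0.0738] o [-3.1415e+00 -9.0000e-04  3.6100e-02] w 0.379 F [1.9  1.14 1.93] T [ 0.221 -0.207  0.021] q [ 0.485  0.439 -0.24   1.916  0.14   0.801 -1.365]
slide [-0.0008 -0.     -0.    ] ang [-0.0001 -0.0009  0.0004] rows lin 0.0 ang 0.0
t 7.68 p [ 0.5359 -0.2294  0.0738] o [-3.1415e+00 -7.0000e-04  3.6200e-02] w 0.378 F [0.88 0.78 4.34] T [ 0.243 -0.01  -0.011] q [ 0.485  0.439 -0.239  1.916  0.14   0.801 -1.365]
```

View pics/s10.png

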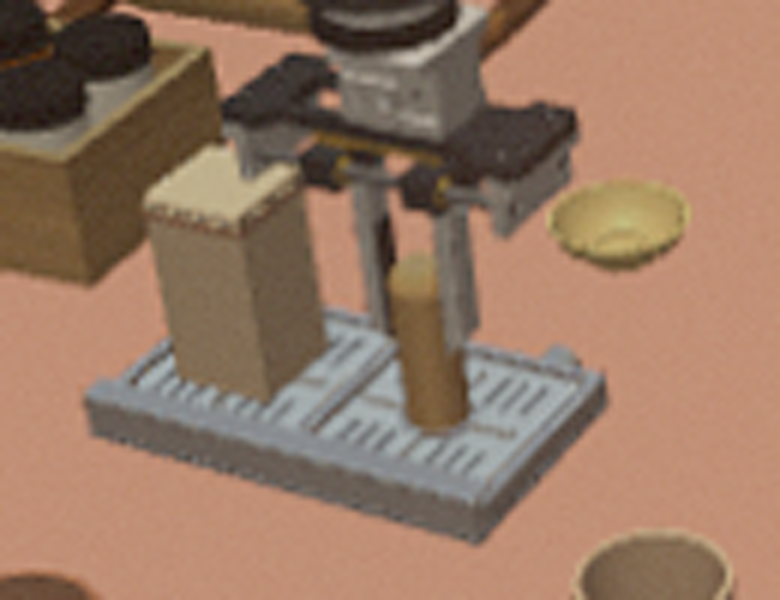

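View pics/w10.png

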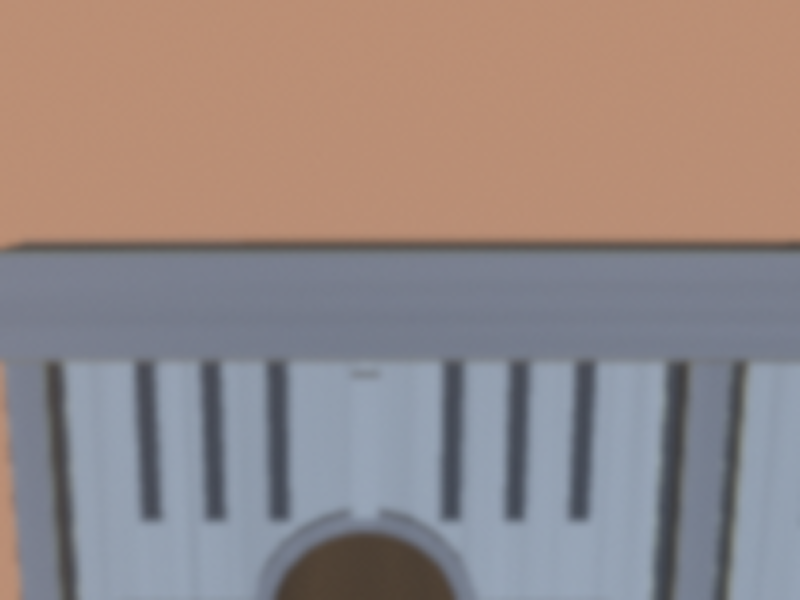

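```bash
python3 -m handwheel '[{"slide":[0,0,0.0008],"angular":[0,0,0],"gripper":1},{"slide":[0,0,0.0008],"angular":[0,0,0],"gripper":0},{"slide":[0,0,0.0],"angular":[0,0,0],"gripper":0},{"slide":[0,0,0],"angular":[0,0,0],"gripper":-0.2},{"slide":[0,0,0],"angular":[0,0,0],"gripper":-0.2},{"slide":[0,0,0],"angular":[0,0,0],"gripper":-0.2},{"slide":[0,0,-0.03],"angular":[0,0,0],"gripper":-0.2},{"slide":[0,0,-0.07],"angular":[0,0,0],"gripper":-0.2},{"slide":[0,0,-0.11],"angular":[0,0,0],"gripper":-0.2},{"slide":[-0.04,0,-0.14],"angular":[0,0,0],"gripper":-0.2}]'
python3 - <<'E'
from h import *
import pickle
im=camera('wrist');s=st(); pickle.dump((s,im),open('w11.pkl','wb')); cv2.imwrite('pics/w11.png',im[:,:,::-1])
im=camera('scene'); crop('',170,140,300,240,6,'pics/s11.png',im)
E
```

```text
time: 8.57
tool_pos: [0.5065, -0.2298, 0.212]
orientation: [3.141, -0.006, 0.039]
wrist_force: [-1.7, 0.6, 0.4]
width: 0.6
t 8.62 p [ 0.4999 -0.2319  0.2154] o [ 3.1386 -0.0056  0.0353] w 0.599 F [-0.89 -3.6   4.72] T [-0.165 -0.016  0.004] q [ 0.538  0.225 -0.257  1.866  0.067  1.053 -1.281]
```

View pics/s11.png

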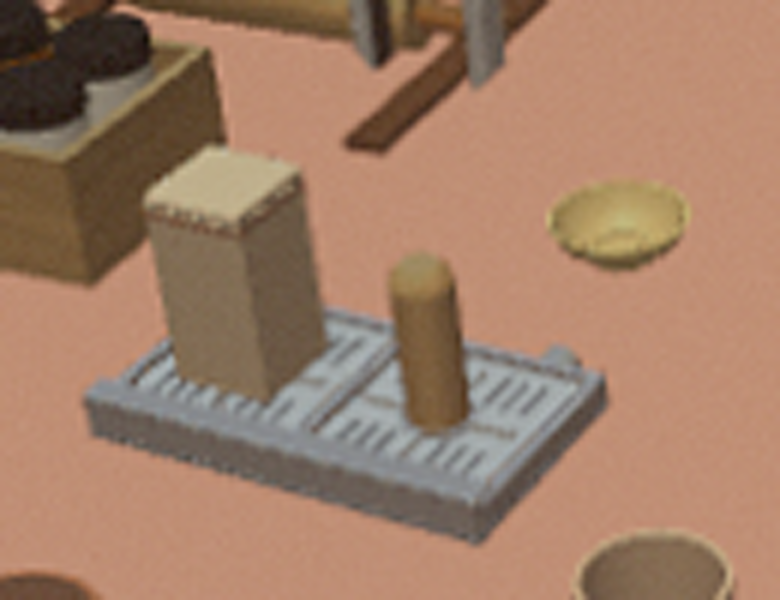

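View pics/w11.png

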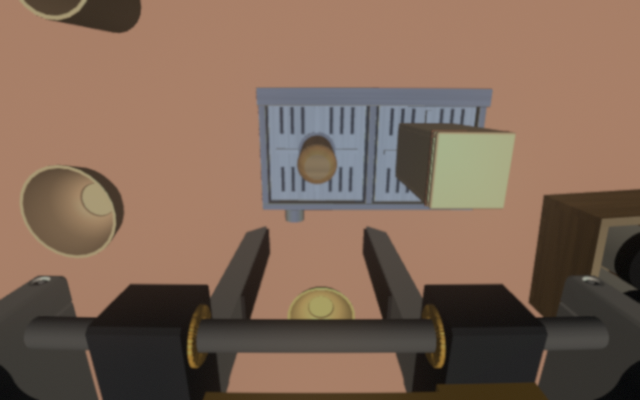

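Run:
```python
from h import *
import pickle
s,im=pickle.load(open('w11.pkl','rb'))
crop('',250,80,500,230,3.2 and 3,'pics/w11a.png',im)
```

```text
(no output)
```

View pics/w11a.png

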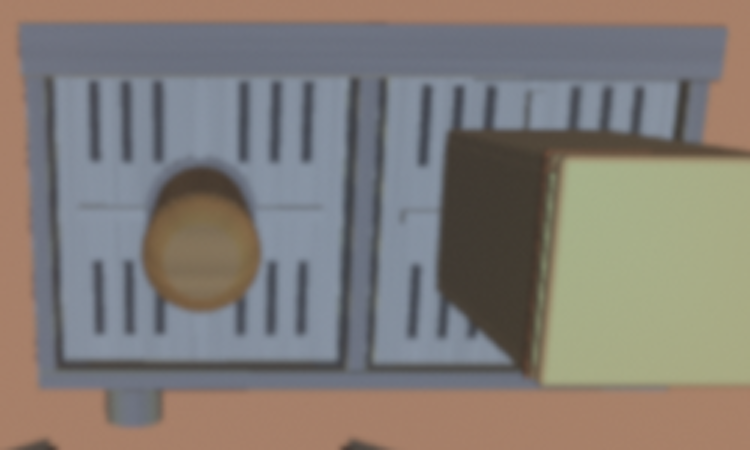

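```bash
cat > fk.py <<'E'
import numpy as np
from scipy.spatial.transform import Rotation as Ro
from scipy.optimize import least_squares
# joints, pos, rpy
D=[([1.18748735,.42669984,.07385144,1.60662912,-.03411841,1.11079283,-.06712102],[.15625702,-.65620313,.20478732],[-3.14032509,0,.233747]),
([.646,.139,-.104,1.894,.016,1.11,-1.035],[.4056,-.3253,.2478],[3.1414,0,-.0003]),
([.455,.167,-.218,1.835,.039,1.143,-1.343],[.4997,-.2005,.2593],[-3.1412,.0002,.0032]),
([.029,.321,-.465,1.748,.158,1.11,-1.566],[.5789,.1407,.2198],[-3.1409,.001,.4905]),
([-.045,.571,-.41,1.758,.286,.871,-1.667],[.6303,.1606,.0599],[3.1409,-.0007,.4869]),
([-.017,.437,-.45,1.657,.209,1.095,-1.608],[.6295,.1636,.1886],[3.1412,-.0003,.4886]),
([.408,.487,-.21,1.733,.165,1.144,-1.407],[.5343,-.2261,.1201],[3.1409,.2132,.0361]),
([.397,.551,-.203,1.711,.178,1.113,-1.42],[.5491,-.2287,.0871],[-3.1413,.2227,.036]),
([.485,.439,-.239,1.916,.14,.801,-1.365],[.5359,-.2294,.0738],[-3.1415,-.0007,.0362]),
([.538,.225,-.257,1.866,.067,1.053,-1.281],[.4999,-.2319,.2154],[3.1386,-.0056,.0353])]
Rz=lambda a:Ro.from_euler('z',a); Ry=lambda a:Ro.from_euler('y',a)
def fk(q,P,sg):
    h,L1,L2,d,c1,c7,bx,by=P
    s1,s3,s5,s7=sg
    R=Rz(s1*q[0]+c1); p=np.array([bx,by,h])
    R=R*Ry(q[1])*Rz(s3*q[2]); p=p+R.apply([0,0,L1])
    R=R*Ry(q[3])*Rz(s5*q[4]); p=p+R.apply([0,0,L2])
    R=R*Ry(q[5])*Rz(s7*q[6]+c7); p=p+R.apply([0,0,d])
    return p,R
def fit():
    best=None
    for s1 in (1,-1):
     for s3 in (1,-1):
      for s5 in (1,-1):
       for s7 in (1,-1):
        sg=(s1,s3,s5,s7)
        def f(P):
            o=[]
            for q,p,e in D:
                pp,R=fk(q,P,sg); o+=list((pp-p)*1000); o+=list((Ro.from_euler('xyz',e).inv()*R).as_rotvec()*300)
            return np.array(o)
        for c7 in (0,1.57,3.14,-1.57):
            r=least_squares(f,[.36,.42,.4,.3,0,c7,0,0])
            if best is None or r.cost<best[0]: best=(r.cost,r.x,sg,r.fun)
    return best
if __name__=='__main__':
    b=fit(); np.set_printoptions(precision=3,suppress=True); print(b[0],b[1],b[2]); print(b[3].reshape(-1,6))
    np.save('fk.npy',np.r_[b[1],b[2]])
E
python3 fk.py
```

```text
154.5763383709825 [ 0.267  0.559  0.495  0.355 -0.091  1.48  -0.007 -0.008] (-1, -1, -1, -1)
[[-4.339 -6.726 -4.235  0.     0.012  0.162]
 [ 3.709  5.049 -2.594  0.18  -0.139  0.094]
 [ 1.656  4.592 -1.106 -0.058  0.322 -0.083]
 [-1.606  0.838  2.42  -0.029  0.246  0.047]
 [-0.999 -4.118  3.809  0.058 -0.031  0.312]
 [-1.061 -3.904  3.307 -0.008  0.027  0.01 ]
 [ 0.149  1.819 -0.317  5.828  0.305 -0.594]
 [-0.13   0.138 -0.376  6.067  0.345 -0.431]
 [ 0.929 -0.216  0.176 -0.083  0.252  0.374]
 [ 1.691  2.529 -1.084 -0.193 -0.29   0.109]]
```

```bash
cat > fk2.py <<'E'
from fk import *
sg=(-1,-1,-1,-1)
b0=np.load('fk.npy') if 0 else None
def fk2(q,P):
    h,L1,L2,d,c1,c7=P[:6]; c=P[6:11]; t1=P[11:14];t2=P[14:17];t3=P[17:20];
    R=Rz(-q[0]+c1); p=R.apply([t1[0],t1[1],h])
    R=R*Ry(q[1]+c[0])*Rz(-q[2]+c[1]); p=p+R.apply([t2[0],t2[1],L1])
    R=R*Ry(q[3]+c[2])*Rz(-q[4]+c[3]); p=p+R.apply([t3[0],t3[1],L2])
    R=R*Ry(q[5]+c[4])*Rz(-q[6]+c7); p=p+R.apply([t1[2],t2[2],d])
    return p,R
def f(P):
    o=[]
    for q,p,e in D:
        pp,R=fk2(q,P); o+=list((pp-p)*1000); o+=list((Ro.from_euler('xyz',e).inv()*R).as_rotvec()*300)
    return np.r_[np.array(o),P[6:11]*5,P[11:20]*10]
def fit2():
    x0=np.r_[[.267,.559,.495,.355,-.091,1.48],np.zeros(14)]
    return least_squares(f,x0)
if __name__=='__main__':
    r=fit2(); np.set_printoptions(precision=3,suppress=True); print(r.cost,r.x); print(r.fun[:len(D)*6].reshape(-1,6)); np.save('P2.npy',r.x)
E
python3 fk2.py
```

```text
0.8233154565116835 [ 0.283  0.554  0.493  0.365 -0.     1.57   0.    -0.001  0.     0.
 -0.    -0.    -0.027 -0.     0.    -0.035  0.001 -0.001 -0.001  0.   ]
[[ 0.049 -0.003 -0.035  0.027 -0.101  0.045]
 [-0.228  0.075 -0.362  0.175 -0.193 -0.014]
 [ 0.26   0.061  0.32  -0.037  0.27  -0.195]
 [ 0.18   0.014  0.321 -0.047  0.172 -0.084]
 [-0.277 -0.128 -0.071  0.035 -0.091  0.153]
 [-0.006  0.15  -0.081 -0.026 -0.028 -0.133]
 [-0.001  0.22   0.045  0.044 -0.011 -0.112]
 [-0.009 -0.139 -0.072  0.023 -0.008  0.104]
 [ 0.289 -0.181  0.144 -0.071  0.189  0.242]
 [-0.283 -0.102 -0.208 -0.066 -0.248 -0.006]]
```

```bash
cat > ik.py <<'E'
from fk2 import *
from h import tilt
P2=np.load('P2.npy')
LO=np.array([-2.85,-.5,-1.23,.21,-1.02,.16,-2.73]);HI=np.array([2.85,2.14,1.37,2.46,4.16,2.05,2.73])
def ik(pos,R,q0,tries=6,mg=.05,seed=0,w=.01):
    rng=np.random.default_rng(seed); best=None
    for k in range(tries):
        x0=np.clip(np.array(q0)+(rng.normal(0,.3,7) if k else 0),LO+mg+.01,HI-mg-.01)
        def g(q):
            p,Rq=fk2(q,P2); return np.r_[(p-pos)*1000,(R.inv()*Rq).as_rotvec()*300,(q-np.array(q0))*w]
        r=least_squares(g,x0,bounds=(LO+mg,HI-mg))
        p,Rq=fk2(r.x,P2); e=np.linalg.norm(p-pos)*1000; a=np.linalg.norm((R.inv()*Rq).as_rotvec())
        c=e+a*300+ .1*np.linalg.norm(r.x-q0)
        if best is None or c<best[0]: best=(c,e,a,r.x)
    return best
def grasp(pos,yaw,th,depth=.019):
    R=tilt(yaw,th); return np.array(pos)+R.apply([0,0,depth]),R
E
python3 - <<'E'
from ik import *
np.set_printoptions(precision=2,suppress=True)
q0=[.0,.4,-.3,1.7,.1,1.0,-1.5]
def test(nm,pos,yaw):
    for th in (-.9,-.785,-.7,-.6,-.5,.5,.7,.785,.9):
        p,R=grasp(pos,yaw,th); b=ik(p,R,q0); print(nm,'th',th,'err %.1f mm %.3f'%(b[1],b[2]),b[3])
test('vase up',(.4735,.264,.065),.178)
test('lay',(.60,.15,.031),.25)
test('bay',(.535,-.2294,.085),-.2)
E
```

```text
vase up th -0.9 err 52.5 mm 0.344 [-1.96  0.67  1.14  2.34  0.19  0.21 -2.68]
vase up th -0.785 err 41.9 mm 0.275 [-1.78  0.48  1.    2.34  0.36  0.21 -2.68]
vase up th -0.7 err 33.3 mm 0.219 [-1.62  0.4   0.87  2.34  0.44  0.21 -2.68]
vase up th -0.6 err 22.7 mm 0.150 [-1.43  0.35  0.69  2.34  0.5   0.21 -2.68]
vase up th -0.5 err 11.9 mm 0.079 [-1.23  0.33  0.5   2.33  0.54  0.21 -2.68]
vase up th 0.5 err 0.0 mm 0.000 [-0.32  0.69 -0.29  1.66 -0.01  1.27 -1.98]
vase up th 0.7 err 0.0 mm 0.000 [-0.32  0.81 -0.28  1.52 -0.05  1.48 -1.95]
vase up th 0.785 err 0.0 mm 0.000 [-0.32  0.87 -0.27  1.46 -0.07  1.57 -1.94]
vase up th 0.9 err 0.0 mm 0.000 [-0.32  0.94 -0.27  1.39 -0.09  1.68 -1.94]
lay th -0.9 err 50.9 mm 0.388 [ 0.54  0.55 -0.89  2.17  1.39  0.21 -2.68]
lay th -0.785 err 39.6 mm 0.301 [ 0.27  0.48 -0.65  2.17  1.23  0.21 -2.68]
lay th -0.7 err 30.9 mm 0.235 [ 0.13  0.46 -0.53  2.17  1.16  0.21 -2.68]
lay th -0.6 err 20.5 mm 0.156 [ 0.02  0.45 -0.43  2.17  1.11  0.21 -2.68]
lay th -0.5 err 10.0 mm 0.076 [-0.06  0.46 -0.35  2.17  1.07  0.21 -2.68]
lay th 0.5 err 0.0 mm 0.000 [-
[... 219 characters left out ...]
.23  1.09 -0.18  1.11  0.05  1.84 -1.72]
bay th -0.9 err 31.8 mm 0.271 [ 1.5   0.6  -1.18  2.27  1.63  0.21 -2.68]
bay th -0.785 err 24.9 mm 0.187 [ 1.47  0.58 -1.18  2.28  1.57  0.24 -2.68]
bay th -0.7 err 17.9 mm 0.130 [ 1.43  0.57 -1.18  2.28  1.52  0.3  -2.68]
bay th -0.6 err 9.0 mm 0.063 [ 1.17  0.43 -0.91  2.28  1.38  0.21 -2.68]
bay th -0.5 err 0.0 mm 0.000 [ 1.01  0.39 -0.77  2.27  1.23  0.21 -2.59]
bay th 0.5 err 0.0 mm 0.000 [ 0.31  0.71 -0.05  1.55  0.06  1.38 -1.54]
bay th 0.7 err 0.0 mm 0.000 [ 0.29  0.84 -0.04  1.4   0.07  1.61 -1.54]
bay th 0.785 err 0.0 mm 0.000 [ 0.29  0.89 -0.04  1.34  0.07  1.7  -1.54]
bay th 0.9 err 0.0 mm 0.000 [ 0.28  0.96 -0.04  1.26  0.07  1.82 -1.54]
```

```bash
cat > scan.py <<'E'
from ik import *
import sys
np.set_printoptions(precision=2,suppress=True)
def path(pos,psi,flip,ths,q0,mg=.08):
    q=np.array(q0); worst=0; Q=[]
    for i,th in enumerate(ths):
        p,R=grasp(pos,psi,th)
        if flip: R=R*Ro.from_rotvec([0,0,np.pi])
        b=ik(p,R,q,tries=(6 if i==0 else 1),mg=mg,w=.05); worst=max(worst,b[1]+300*b[2]); Q.append(b[3]); 
        if worst>8: break
        q=b[3]
    return worst,np.array(Q)
if __name__=='__main__':
    az=lambda p:np.arctan2(p[1],p[0])
    for nm,pos in [('lay',(.60,.15,.06)),('lay2',(.7,.0,.06)),('bay',(.535,-.2294,.09))]:
        for dpsi in np.arange(-3,3.2,.5):
            for flip in (0,1):
                psi=az(pos)+dpsi
                for phi in (-.95,-.785,-.6,-.45):
                    ths=np.linspace(phi,phi+np.pi/2,5)
                    bestw=99
                    for j7 in (-1.5,0,1.5):
                      for j5 in (0,1.5):
                        w,Q=path(pos,psi,flip,ths,[-az(pos),.5,0,1.7,j5,1.0,j7])
                        if w<bestw: bestw=w;bq=Q
                      if bestw<2: break
                    if bestw<3: print(nm,'dpsi %.1f flip %d phi %.2f w %.1f'%(dpsi,flip,phi,bestw),bq[0],bq[-1],flush=True)
E
time timeout 570 python3 scan.py
```

```text
lay dpsi -3.0 flip 0 phi -0.95 w 0.0 [-0.16  1.12 -0.42  1.07  0.27  1.97  1.38] [ 0.63  0.71 -1.15  2.28  1.92  0.55 -0.01]
lay dpsi -3.0 flip 0 phi -0.79 w 0.0 [ 0.12  1.19 -1.01  1.18  0.63  1.96  1.1 ] [ 0.65  0.78 -1.15  2.37  2.37  0.68 -0.37]
lay dpsi -2.5 flip 0 phi -0.95 w 0.0 [-0.21  1.1  -0.58  1.2   0.64  1.97  1.6 ] [ 0.77  0.76 -1.12  2.17  1.15  0.24  1.33]
lay dpsi -2.5 flip 1 phi -0.95 w 0.0 [-0.35  1.04 -0.31  1.21  0.48  1.88 -1.42] [ 0.77  0.76 -1.12  2.17  1.15  0.24 -1.82]
lay dpsi -2.0 flip 0 phi -0.95 w 0.0 [-0.51  0.93 -0.23  1.46  0.7   1.65  1.95] [ 0.79  0.87 -1.11  1.96  0.3   0.54  2.65]
lay dpsi -2.0 flip 1 phi -0.95 w 0.0 [-0.47  0.93 -0.3   1.46  0.73  1.68 -1.22] [ 0.77  0.84 -1.08  1.97  0.24  0.52 -0.44]
lay dpsi -2.0 flip 1 phi -0.79 w 0.0 [-0.4   0.85 -0.35  1.53  0.71  1.55 -1.21] [ 0.89  0.97 -1.15  1.98  0.17  0.49 -0.28]
lay dpsi -2.0 flip 1 phi -0.60 w 0.0 [-0.3   0.77 -0.41  1.61  0.67  1.39 -1.18] [ 0.96  1.09 -1.15  1.97 -0.06  0.48  0.04]
lay dpsi -2.0 flip 1 phi -0.45 w 0.0 [-0.46  0.67 -0.1   1.69  0.43  1.15 -0.99] [ 1.01  1.2  -1.15 
[... 367 characters left out ...]
4 -1.08  1.69  0.12  0.97  0.12]
lay dpsi -1.5 flip 1 phi -0.60 w 0.0 [-0.34  0.66 -0.42  1.83  0.89  1.18 -0.96] [ 0.79  1.18 -1.13  1.65  0.07  1.04  0.19]
lay dpsi -1.5 flip 1 phi -0.45 w 0.0 [-0.47  0.58 -0.16  1.85  0.64  0.96 -0.73] [ 0.7   1.12 -0.89  1.61 -0.29  1.11  0.5 ]
lay dpsi -1.0 flip 0 phi -0.95 w 0.0 [-1.67  1.3   1.23  2.15 -0.61  0.35 -2.65] [-0.5   0.88  0.64  1.58 -0.86  1.48 -1.87]
lay dpsi -1.0 flip 0 phi -0.79 w 0.0 [-1.58  1.08  1.17  2.14 -0.5   0.36 -2.63] [-0.38  0.94  0.53  1.5  -0.85  1.6  -1.88]
lay dpsi -1.0 flip 0 phi -0.60 w 0.0 [-1.44  0.87  1.07  2.1  -0.38  0.4  -2.61] [-0.26  1.01  0.41  1.4  -0.85  1.74 -1.91]
real	9m30.012s
user	9m26.107s
sys	0m0.173s
```

```bash
cat > sim.py <<'E'
import numpy as np
from fk import D
from scipy.spatial.transform import Rotation as Ro, Slerp
P2=np.load('P2.npy')
LO=np.array([-2.85,-.5,-1.23,.21,-1.02,.16,-2.73]);HI=np.array([2.85,2.14,1.37,2.46,4.16,2.05,2.73])
def rz(a):
    c,s=np.cos(a),np.sin(a); return np.array([[c,-s,0],[s,c,0],[0,0,1.]])
def ry(a):
    c,s=np.cos(a),np.sin(a); return np.array([[c,0,s],[0,1,0],[-s,0,c]])
def fkj(q):
    P=P2; h,L1,L2,d,c1,c7=P[:6]; c=P[6:11]; t1=P[11:14];t2=P[14:17];t3=P[17:20]
    ax=[];pt=[]
    z=np.array([0,0,1.]);y=np.array([0,1.,0])
    ax.append(-z);pt.append(np.zeros(3))
    R=rz(-q[0]+c1); p=R@np.array([t1[0],t1[1],h])
    ax.append(R@y);pt.append(p); R=R@ry(q[1]+c[0]); ax.append(-R@z);pt.append(p); R=R@rz(-q[2]+c[1]); p=p+R@np.array([t2[0],t2[1],L1])
    ax.append(R@y);pt.append(p); R=R@ry(q[3]+c[2]); ax.append(-R@z);pt.append(p); R=R@rz(-q[4]+c[3]); p=p+R@np.array([t3[0],t3[1],L2])
    ax.append(R@y);pt.append(p); R=R@ry(q[5]+c[4]); ax.append(-R@z);pt.append(p); R=R@rz(-q[6]+c7); p=p+R@np.array([t1[2],t2[2],d])
    J=np.array([np.r_[np.cross(a,p-o),a] for a,o in zip(ax,pt)]).T
    return p,R,J
def step(q,p1,R1,it=12,lam=1e-3):
    q=q.copy()
    for _ in range(it):
        p,R,J=fkj(q); e=np.r_[p1-p,Ro.from_matrix(R1@R.T).as_rotvec()]
        dq=J.T@np.linalg.solve(J@J.T+lam**2*np.eye(6),e); n=np.abs(dq).max(); dq*=min(1,.15/n) if n>0 else 1
        q=np.clip(q+dq,LO,HI)
        if np.linalg.norm(e)<1e-5: break
    return q,np.linalg.norm(e[:3])*1000,np.linalg.norm(e[3:])
def go(q,p1,R1,n=None):
    """straight path; returns q, max err, list"""
    p0,R0,_=fkj(q); p1=np.array(p1); R1=R1.as_matrix() if hasattr(R1,'as_matrix') else R1
    rv=Ro.from_matrix(R0.T@R1).as_rotvec()
    n=n or int(max(np.linalg.norm(p1-p0)/.02,np.linalg.norm(rv)/.06))+1
    Q=[];we=0
    for i in range(1,n+1):
        a=i/n; q,e,r=step(q,p0+(p1-p0)*a,R0@Ro.from_rotvec(rv*a).as_matrix()); Q.append(q); we=max(we,e+300*r)
    return q,we,np.array(Q)
def margin(Q): return np.minimum(Q-LO,HI-Q).min(0)
if __name__=='__main__':
    np.set_printoptions(precision=3,suppress=True)
    q=np.array(D[0][0])
    for k in range(1,len(D)):
        q,w,Q=go(q,D[k][1],Ro.from_euler('xyz',D[k][2])); print(k,'err %.2f'%w,'pred',q,'act',np.array(D[k][0]))
E
python3 sim.py
```

```text
1 err 0.00 pred [ 0.661  0.139 -0.121  1.893  0.019  1.11  -1.038] act [ 0.646  0.139 -0.104  1.894  0.016  1.11  -1.035]
2 err 0.00 pred [ 0.47   0.168 -0.234  1.834  0.042  1.144 -1.347] act [ 0.455  0.167 -0.218  1.835  0.039  1.143 -1.343]
3 err 0.00 pred [ 0.048  0.325 -0.489  1.747  0.167  1.112 -1.574] act [ 0.029  0.321 -0.465  1.748  0.158  1.11  -1.566]
4 err 0.00 pred [-0.032  0.574 -0.428  1.757  0.299  0.874 -1.677] act [-0.045  0.571 -0.41   1.758  0.286  0.871 -1.667]
5 err 0.00 pred [-0.003  0.44  -0.469  1.656  0.218  1.097 -1.616] act [-0.017  0.437 -0.45   1.657  0.209  1.095 -1.608]
6 err 0.00 pred [ 0.428  0.489 -0.236  1.732  0.178  1.147 -1.418] act [ 0.408  0.487 -0.21   1.733  0.165  1.144 -1.407]
7 err 0.00 pred [ 0.416  0.553 -0.229  1.71   0.192  1.116 -1.432] act [ 0.397  0.551 -0.203  1.711  0.178  1.113 -1.42 ]
8 err 0.00 pred [ 0.506  0.441 -0.265  1.915  0.156  0.804 -1.378] act [ 0.485  0.439 -0.239  1.916  0.14   0.801 -1.365]
9 err 0.00 pred [ 0.564  0.227 -0.287  1.864  0.075  1.054 -1.288] act [ 0.538  0.225 -0.257  1.866  0.067  1.053 -1.281]
```

```bash
cat > plan1.py <<'E'
from sim import *
from h import tilt
def grasp(pos,yaw,th,depth=.019):
    R=tilt(yaw,th); return np.array(pos)+R.apply([0,0,depth]),R
def run(q,seq):
    """seq of (graspcentre,yaw,th,backoff)"""
    W=0;M=np.full(7,9.);out=[]
    for pos,yaw,th,bk in seq:
        p,R=grasp(pos,yaw,th,.019-bk); q,w,Q=go(q,p,R); W=max(W,w); M=np.minimum(M,margin(Q)); out.append((q,w))
        if W>5: break
    return q,W,M,out
if __name__=='__main__':
    np.set_printoptions(precision=2,suppress=True)
    q0=np.array([.538,.225,-.257,1.866,.067,1.053,-1.281])
    V=np.array([.4735,.264,.0]); vy=.178
    res=[]
    for k in range(-2,3):
        yaw=vy+k*np.pi/2
        for s in (1,-1):
            for a in (.3,.45,.6,.785,.95,1.1):
                phi=-s*a
                q,W,M,o=run(q0,[((.5,.1,.25),yaw,0,0),(V+[0,0,.065],yaw,phi,.13),(V+[0,0,.065],yaw,phi,0),(V+[0,0,.16],yaw,phi,0)])
                if W>3: continue
                qa=q
                for L in ((.60,.15),(.56,.17),(.64,.15),(.60,.20)):
                    for dy in (-.8,-.4,0,.4):
                        L3=np.array([*L,0]); y2=yaw+dy; t2=phi+s*np.pi/2
                        q,W,M2,o2=run(qa,[(L3+[0,0,.16],y2,phi+s*.5,0),(L3+[0,0,.13],y2,t2,0),(L3+[0,0,.033],y2,t2,0),(L3+[0,0,.033],y2,t2,.13),(L3+[0,0,.2],y2,0,.1)])
                        m=np.minimum(M,M2)
                        if W<1: res.append((m.min(),k,s,a,L,dy,m,o2[2][0]))
    res.sort(key=lambda r:-r[0])
    for r in res[:15]: print(r)
    print(len(res))
    import collections
    b={}
    for r in res: b.setdefault(r[1:4],r)
    for r in b.values(): print(r)
E
time timeout 560 python3 plan1.py
```

```text
(np.float64(0.3903867260192626), 1, 1, 0.3, (0.64, 0.15), 0.4, array([2.03, 0.65, 0.46, 0.4 , 0.92, 0.39, 1.47]), array([-0.69,  0.97, -0.2 ,  1.82,  1.32,  1.52, -1.26]))
(np.float64(0.3788795473840181), 1, 1, 0.45, (0.6, 0.15), 0.4, array([2.05, 0.65, 0.44, 0.38, 0.75, 0.39, 1.47]), array([-0.68,  0.87, -0.24,  1.92,  1.25,  1.4 , -1.26]))
(np.float64(0.3788795473840181), 1, 1, 0.45, (0.56, 0.17), 0.4, array([2.01, 0.65, 0.44, 0.38, 0.75, 0.39, 1.42]), array([-0.71,  0.87, -0.29,  1.95,  1.21,  1.45, -1.31]))
(np.float64(0.3788795473840181), 1, 1, 0.45, (0.64, 0.15), 0.4, array([2.06, 0.65, 0.44, 0.38, 0.75, 0.39, 1.49]), array([-0.67,  0.88, -0.19,  1.85,  1.26,  1.37, -1.19]))
(np.float64(0.3788795473840181), 1, 1, 0.45, (0.6, 0.2), 0.4, array([1.98, 0.65, 0.44, 0.38, 0.75, 0.39, 1.49]), array([-0.74,  0.89, -0.23,  1.83,  1.19,  1.43, -1.22]))
(np.float64(0.37179103593181395), 1, 1, 0.6, (0.6, 0.15), 0, array([2.12, 0.65, 0.4 , 0.37, 0.6 , 0.39, 1.49]), array([-0.63,  0.88, -0.18,  1.68,  0.89,  1.43, -1.14]))
(np.float64(0.37179103593181395), 1, 1, 0.6, (0.6, 0.15), 0.4, array(
[... 2897 characters left out ...]
 1, -1, 0.6, (0.6, 0.15), 0.4, array([2.22, 0.65, 0.22, 0.52, 0.95, 0.49, 1.45]), array([ 0.6 ,  1.17, -0.95,  1.48, -0.  ,  1.26,  0.43]))
(np.float64(0.21660365758942857), 1, -1, 0.45, (0.6, 0.15), 0.4, array([2.21, 0.65, 0.22, 0.52, 0.89, 0.44, 1.49]), array([ 0.61,  1.25, -0.96,  1.42, -0.07,  1.35,  0.47]))
(np.float64(0.19437754347585945), 1, -1, 0.95, (0.6, 0.15), 0, array([2.07, 0.65, 0.21, 0.52, 1.04, 0.19, 1.36]), array([ 0.64,  0.9 , -0.94,  1.8 ,  0.1 ,  0.77,  0.01]))
(np.float64(0.08508756920683336), 1, -1, 1.1, (0.6, 0.15), -0.4, array([2.03, 0.65, 0.24, 0.49, 1.04, 0.09, 1.34]), array([ 0.53,  0.71, -0.83,  1.97,  0.13,  0.48, -0.45]))
real	1m5.188s
user	1m3.831s
sys	0m0.101s
```

```bash
cat > plan2.py <<'E'
from plan1 import *
np.set_printoptions(precision=2,suppress=True)
q0=np.array([.538,.225,-.257,1.866,.067,1.053,-1.281])
V=np.array([.4735,.264,.0]); vy=.178; yaw=vy+np.pi/2
L=np.array([.57,.17,0]); B=np.array([.535,-.2294,0])
res=[]
for a in (.6,.7,.785):
  for y2 in (1.95,2.15):
    t2=-a+np.pi/2
    q,W,M,o=run(q0,[((.5,.1,.25),yaw,0,0),(V+[0,0,.065],yaw,-a,.13),(V+[0,0,.065],yaw,-a,0),(V+[0,0,.16],yaw,-a,0),
      (L+[0,0,.16],y2,-a+.5,0),(L+[0,0,.12],y2,t2,0),(L+[0,0,.033],y2,t2,0),(L+[0,0,.033],y2,t2,.13),(L+[0,0,.2],y2,0,.1)])
    print('st1',a,y2,'W %.2f'%W,M)
    if W>1: continue
    q1,M1=q,M
    for a2 in (.6,.7,.785,.9):
      q,W,M,o=run(q1,[(L+[0,0,.031],y2,-a2,.13),(L+[0,0,.031],y2,-a2,0),(L+[0,0,.20],y2,-a2,0)])
      if W>1: print('fail',a2,M); continue
      q2,M2=q,M
      for yb in (1.4,1.6,1.8,2.0,2.2):
        tb=-a2+np.pi/2
        q,W,M,o=run(q2,[((.57,.0,.25),(y2+yb)/2,-a2+.8,0),(B+[0,0,.25],yb,tb,0),(B+[0,0,.085],yb,tb,0),(B+[0,0,.085],yb,tb,.15)])
        res.append((np.minimum(M2,M).min() if W<1 else -1,W,a,y2,a2,yb,np.minimum(M2,M),o[2][0] if len(o)>2 else 0))
res.sort(key=lambda r:-r[0])
for r in res[:12]: print(r)
E
python3 plan2.py
```

```text
st1 0.6 1.95 W 0.00 [2.07 0.65 0.4  0.37 0.6  0.39 1.49]
st1 0.6 2.15 W 0.00 [2.06 0.65 0.4  0.37 0.6  0.39 1.49]
st1 0.7 1.95 W 0.00 [2.11 0.65 0.37 0.37 0.51 0.4  1.49]
st1 0.7 2.15 W 0.00 [2.11 0.65 0.37 0.37 0.51 0.4  1.49]
st1 0.785 1.95 W 0.00 [2.15 0.65 0.35 0.38 0.45 0.42 1.49]
st1 0.785 2.15 W 0.00 [2.16 0.65 0.35 0.38 0.45 0.42 1.49]
(np.float64(0.49478141196582404), np.float64(0.0007470787416992935), 0.6, 2.15, 0.6, 1.4, array([2.51, 0.74, 0.67, 0.49, 0.74, 0.57, 1.62]), array([-0.11,  0.68, -0.11,  1.97,  1.01,  1.26, -1.11]))
(np.float64(0.4944768125699308), np.float64(0.0005451460933939395), 0.6, 1.95, 0.6, 1.4, array([2.46, 0.75, 0.68, 0.49, 0.66, 0.57, 1.62]), array([-0.12,  0.68, -0.1 ,  1.97,  1.01,  1.25, -1.11]))
(np.float64(0.49373383248707436), np.float64(0.0007555799324217169), 0.7, 2.15, 0.6, 1.4, array([2.53, 0.74, 0.69, 0.49, 0.72, 0.58, 1.63]), array([-0.13,  0.68, -0.08,  1.97,  1.  ,  1.25, -1.1 ]))
(np.float64(0.49341810134748454), np.float64(0.0005495603145795309), 0.7, 1.95, 0.6, 1.4, array([2.48, 0.75, 0.7 , 0.49, 0.64, 0.58, 1.63]), array([-0.14,  0.
[... 932 characters left out ...]
([2.49, 0.74, 0.68, 0.48, 0.67, 0.64, 1.69]), array([-0.08,  0.63, -0.1 ,  1.98,  0.97,  1.17, -1.04]))
(np.float64(0.4838511603213025), np.float64(0.000577481915146924), 0.7, 1.95, 0.7, 1.4, array([2.43, 0.75, 0.68, 0.48, 0.58, 0.64, 1.69]), array([-0.09,  0.63, -0.1 ,  1.98,  0.96,  1.17, -1.04]))
(np.float64(0.4834864642995853), np.float64(0.0008331284818794695), 0.785, 2.15, 0.7, 1.4, array([2.5 , 0.74, 0.69, 0.48, 0.66, 0.64, 1.69]), array([-0.09,  0.63, -0.09,  1.98,  0.96,  1.17, -1.04]))
(np.float64(0.4832162922703487), np.float64(0.0005801423361555216), 0.785, 1.95, 0.7, 1.4, array([2.44, 0.74, 0.7 , 0.48, 0.57, 0.64, 1.7 ]), array([-0.1 ,  0.63, -0.08,  1.98,  0.96,  1.17, -1.03]))
```

Run:
```python
from h import *
st(); rel((.475,.20,.26),down(.178+np.pi/2))
```

```text
t 8.67 p [ 0.5009 -0.2321  0.2129] o [ 3.1384 -0.0051  0.0342] w 0.599 F [ 0.06  0.63 -0.76] T [ 0.049  0.062 -0.024] q [ 0.538  0.229 -0.257  1.866  0.068  1.049 -1.284]
slide [-0.0109 -0.4326 -0.0485] ang [ 6.7000e-03 -1.0000e-03 -1.7146e+00] rows lin 10.4 ang 13.7
```

```bash
python3 -m handwheel '[{"slide":[0,-0.02,-0.045],"angular":[0,0,-0.12],"gripper":-1},{"slide":[-0.01,-0.43,-0.048],"angular":[0.006,0,-1.25],"gripper":-1},{"slide":[-0.01,-0.43,-0.048],"angular":[0.006,0,-1.25],"gripper":-1},{"slide":[-0.01,-0.43,-0.048],"angular":[0.006,0,-1.25],"gripper":-1},{"slide":[-0.01,-0.43,-0.048],"angular":[0.006,0,-1.25],"gripper":-1},{"slide":[-0.01,-0.43,-0.048],"angular":[0.006,0,-1.25],"gripper":-1},{"slide":[-0.01,-0.43,-0.048],"angular":[0.006,0,-1.25],"gripper":-1},{"slide":[-0.01,-0.43,-0.048],"angular":[0.006,0,-1.25],"gripper":-1},{"slide":[-0.01,-0.43,-0.048],"angular":[0.006,0,-1.25],"gripper":-1},{"slide":[-0.01,-0.43,-0.048],"angular":[0.006,0,-1.25],"gripper":-1}]'
python3 - <<'E'
from h import *
st(); rel((.475,.20,.26),down(.178+np.pi/2))
E
```

```text
time: 9.5
tool_pos: [0.4781, 0.1623, 0.2553]
orientation: [-3.137, -0.004, 1.287]
wrist_force: [1.7, -0.5, 0.5]
width: 1.0
t 9.50 p [0.4781 0.1623 0.2553] o [-3.1374 -0.0035  1.2867] w 1.000 F [ 1.73 -0.49  0.45] T [-0.087 -0.184  0.022] q [ 0.165  0.155 -0.676  1.886  0.101  1.137 -0.831]
slide [ 0.0354 -0.0135 -0.0045] ang [-0.0033 -0.0044 -0.462 ] rows lin 0.9 ang 3.7
```

```bash
python3 -m handwheel '[{"slide":[0.02,-0.007,0],"angular":[-0.003,-0.004,-0.12],"gripper":-1},{"slide":[0.035,-0.0135,0],"angular":[-0.003,-0.004,-0.462],"gripper":-1},{"slide":[0.035,-0.0135,0],"angular":[-0.003,-0.004,-0.462],"gripper":-1},{"slide":[0.035,-0.0135,0],"angular":[-0.003,-0.004,-0.462],"gripper":-1},{"slide":[0.035,-0.0135,0],"angular":[-0.003,-0.004,-0.462],"gripper":-1},{"slide":[0.035,-0.0135,0],"angular":[-0.003,-0.004,-0.462],"gripper":-1},{"slide":[0.035,-0.0135,0],"angular":[-0.003,-0.004,-0.462],"gripper":-1}]'
python3 - <<'E'
from h import *
import pickle
st(); im=camera('wrist');s=st(); pickle.dump((s,im),open('w12.pkl','wb')); cv2.imwrite('pics/w12.png',im[:,:,::-1])
E
```

```text
time: 10.08
tool_pos: [0.4758, 0.1975, 0.2554]
orientation: [-3.141, -0.0, 1.739]
wrist_force: [-0.3, -0.5, 0.7]
width: 1.0
t 10.08 p [0.4758 0.1975 0.2554] o [-3.1411e+00 -5.0000e-04  1.7389e+00] w 1.000 F [-0.33 -0.46  0.69] T [-0.048 -0.079  0.056] q [ 0.154  0.186 -0.751  1.863  0.138  1.146 -0.478]
t 10.13 p [0.4758 0.1975 0.2555] o [-3.1413e+00 -5.0000e-04  1.7395e+00] w 1.001 F [-0.58  0.31 -1.11] T [-0.065 -0.142  0.04 ] q [ 0.153  0.186 -0.751  1.863  0.138  1.146 -0.477]
```

View pics/w12.png

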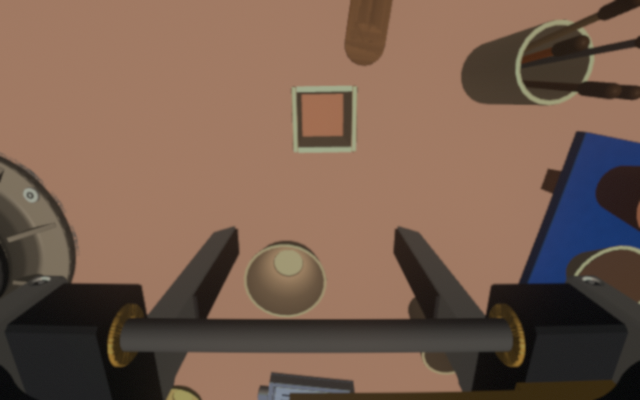

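Run:
```python
from h import *
import pickle
s,im=pickle.load(open('w12.pkl','rb'))
crop('',275,70,375,170,6,'pics/w12a.png',im)
```

```text
(no output)
```

View pics/w12a.png

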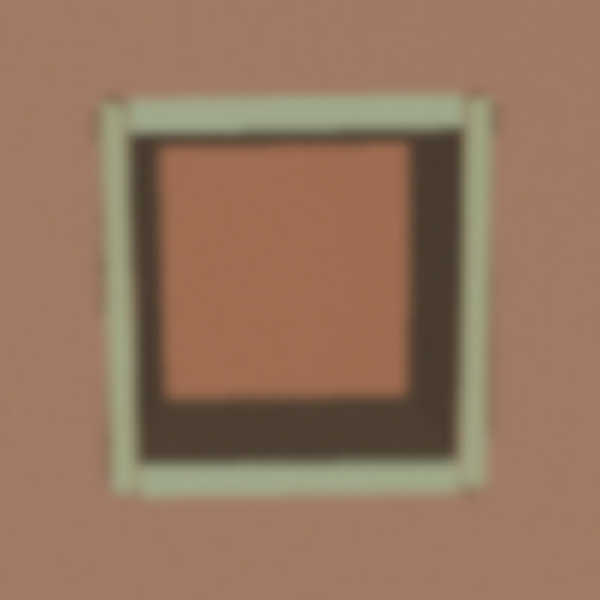

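Run:
```python
from h import *
import pickle
np.set_printoptions(precision=4,suppress=True)
s,im=pickle.load(open('w12.pkl','rb'))
V=onz('wrist',uc([(102,102),(492,97),(484,488),(113,493)],275,70,6),.12,s)
# order: far(+y) left(-x)...: in tool yaw frame: x'=+y
a=s['orientation'][2]
m=[(.031,.031),(.031,-.031),(-.031,-.031),(-.031,.031)]
t,an,r=rectfit(V,0,m); print('mouth',t,an-np.pi/2,r)
F=onz('wrist',uc([(158,143),(412,143),(410,398),(164,402)],275,70,6),.006,s)
t2,an2,r2=rectfit(F,0,[(x*26/31,y*26/31) for x,y in m]); print('floor',t2,an2-np.pi/2,r2)
R=Ro.from_euler('xyz',s['orientation'])
print('in tool',R.inv().apply(np.r_[t,.12]-s['tool_pos']))
```

```text
mouth [0.4724 0.2633] 0.18041147180369377 [[-0.8434  0.3899]
 [ 0.5833  0.5987]
 [ 0.7919 -0.4277]
 [-0.5317 -0.561 ]]
floor [0.4728 0.2628] 0.1791390662933552 [[ 1.2841 -1.1716]
 [-0.7674 -0.9778]
 [-1.2593  0.7383]
 [ 0.7426  1.411 ]]
in tool [0.0653 0.0077 0.1356]
```

```bash
cat >> h.py <<'E'
def grasp(pos,yaw,th,bk=0.):
    R=tilt(yaw,th); return np.array(pos)+R.apply([0,0,.019-bk]),R
E
python3 - <<'E'
from h import *
p,R=grasp((.4735,.264,.065),1.751,-.785,.13); print(p); rel(p,R)
p,R=grasp((.4735,.264,.065),1.751,-.785,.0); print(p)
E
```

```text
[0.48756195 0.18681285 0.1435201 ]
slide [-0.0126  0.0098  0.112 ] ang [ 0.0043  0.7845 -0.011 ] rows lin 2.7 ang 6.3
[0.471093   0.27721221 0.05155962]
```

```bash
python3 -m handwheel '[{"slide":[-0.012,0.010,0.02],"angular":[0.004,0.12,-0.01],"gripper":-1},{"slide":[-0.012,0.010,0.04],"angular":[0.004,0.24,-0.01],"gripper":-1},{"slide":[-0.012,0.010,0.06],"angular":[0.004,0.36,-0.01],"gripper":-1},{"slide":[-0.012,0.010,0.08],"angular":[0.004,0.48,-0.01],"gripper":-1},{"slide":[-0.012,0.010,0.10],"angular":[0.004,0.60,-0.01],"gripper":-1},{"slide":[-0.012,0.010,0.112],"angular":[0.004,0.72,-0.01],"gripper":-1},{"slide":[-0.012,0.010,0.112],"angular":[0.004,0.785,-0.01],"gripper":-1},{"slide":[-0.012,0.010,0.112],"angular":[0.004,0.785,-0.01],"gripper":-1},{"slide":[-0.012,0.010,0.112],"angular":[0.004,0.785,-0.01],"gripper":-1}]'
python3 - <<'E'
from h import *
import pickle
st(); im=camera('wrist');s=st(); pickle.dump((s,im),open('w13.pkl','wb')); cv2.imwrite('pics/w13.png',im[:,:,::-1])
im=camera('scene'); crop('',250,100,510,300,3,'pics/s13.png',im)
p,R=grasp((.4735,.264,.065),1.751,-.785,.0); rel(p,R)
E
```

```text
time: 10.88
tool_pos: [0.4879, 0.187, 0.1432]
orientation: [-3.138, -0.786, 1.748]
wrist_force: [0.5, -0.4, 0.6]
width: 0.996
t 10.88 p [0.4879 0.187  0.1432] o [-3.138  -0.7856  1.7477] w 0.996 F [ 0.5  -0.42  0.65] T [-0.606 -0.237 -0.002] q [ 0.685  0.572 -0.857  2.007 -0.481  0.869  0.415]
t 10.93 p [0.4879 0.188  0.144 ] o [-3.1409 -0.7839  1.7521] w 0.998 F [0.07 0.46 1.12] T [-0.583 -0.24  -0.001] q [ 0.683  0.57  -0.857  2.006 -0.481  0.869  0.415]
slide [-0.0016 -0.0004  0.1296] ang [-0.0016  0.0021  0.0029] rows lin 3.1 ang 0.0
```

View pics/w13.png

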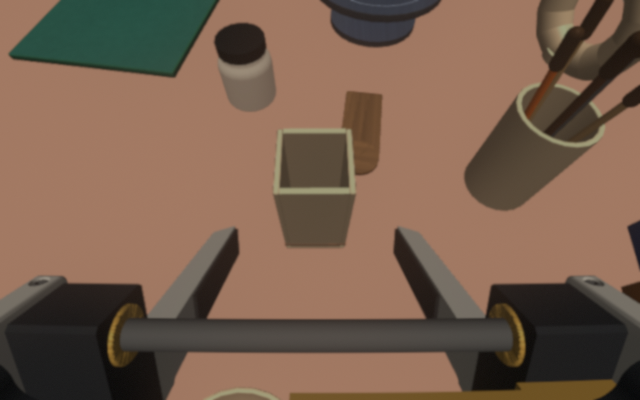

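View pics/s13.png

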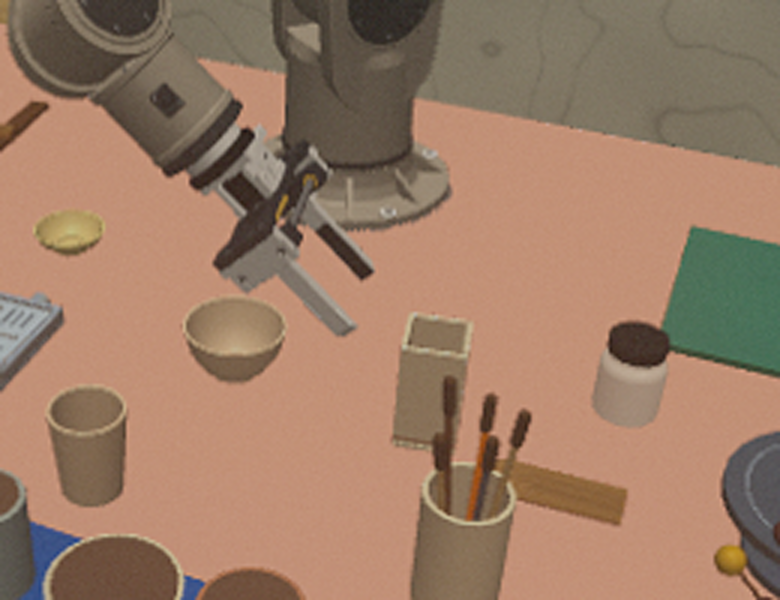

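```bash
python3 -m handwheel '[{"slide":[-0.001,0,0.035],"angular":[0,0,0],"gripper":-1},{"slide":[-0.0015,0,0.07],"angular":[0,0,0],"gripper":-1},{"slide":[-0.0015,0,0.10],"angular":[0,0,0],"gripper":-1},{"slide":[-0.0015,0,0.1295],"angular":[0,0,0],"gripper":-1},{"slide":[-0.0015,0,0.1295],"angular":[0,0,0],"gripper":-1},{"slide":[-0.0015,0,0.1295],"angular":[0,0,0],"gripper":-1}]'
python3 - <<'E'
from h import *
import pickle
st(); im=camera('wrist');s=st(); pickle.dump((s,im),open('w14.pkl','wb')); cv2.imwrite('pics/w14.png',im[:,:,::-1])
p,R=grasp((.4735,.264,.065),1.751,-.785,.0); rel(p,R)
E
```

```text
time: 11.48
tool_pos: [0.4702, 0.2788, 0.0518]
orientation: [3.141, -0.784, 1.759]
wrist_force: [0.6, -0.2, 0.6]
width: 0.995
t 11.48 p [0.4702 0.2788 0.0518] o [ 3.1405 -0.7844  1.7585] w 0.995 F [ 0.57 -0.21  0.55] T [-0.638 -0.223  0.008] q [ 0.504  0.73  -0.851  2.079 -0.491  0.574  0.41 ]
t 11.53 p [0.4713 0.2778 0.0521] o [ 3.1391 -0.7839  1.7578] w 1.002 F [0.12 0.02 0.07] T [-0.651 -0.242  0.007] q [ 0.506  0.729 -0.851  2.079 -0.491  0.575  0.41 ]
slide [-0.0008 -0.0003  0.    ] ang [-0.0023  0.0011  0.0048] rows lin 0.0 ang 0.0
```

View pics/w14.png

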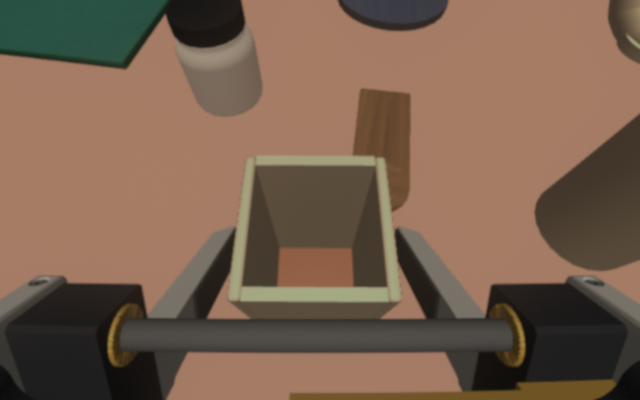

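```bash
python3 -m handwheel '[{"slide":[0,0,0],"angular":[-0.002,0,0.005],"gripper":1},{"slide":[0,0,0],"angular":[-0.002,0,0.005],"gripper":1},{"slide":[0,0,0],"angular":[-0.002,0,0.005],"gripper":1},{"slide":[0,0,0],"angular":[-0.002,0,0.005],"gripper":1},{"slide":[0,0,0],"angular":[-0.002,0,0.005],"gripper":1}]'
python3 - <<'E'
from h import *
st()
E
```

```text
time: 11.95
tool_pos: [0.4717, 0.2763, 0.0514]
orientation: [-3.14, -0.785, 1.746]
wrist_force: [-0.7, -0.3, -0.2]
width: 0.683
t 11.95 p [0.4717 0.2763 0.0514] o [-3.1395 -0.7851  1.7462] w 0.683 F [-0.75 -0.31 -0.18] T [-0.64  -0.175  0.072] q [ 0.51   0.73  -0.851  2.081 -0.494  0.572  0.409]
```

```bash
python3 -m handwheel '[{"slide":[0,0,0],"angular":[0,0,0],"gripper":1},{"slide":[0,0,0],"angular":[0,0,0],"gripper":1},{"slide":[0.01,0,-0.01],"angular":[0,0,0],"gripper":1},{"slide":[0.03,0,-0.03],"angular":[0,0,0],"gripper":1},{"slide":[0.05,0,-0.05],"angular":[0,0,0],"gripper":1},{"slide":[0.07,0,-0.07],"angular":[0,0,0],"gripper":1},{"slide":[0.07,0,-0.07],"angular":[0,0,0],"gripper":1}]'
python3 - <<'E'
from h import *
import pickle
st(); im=camera('wrist');s=st(); pickle.dump((s,im),open('w15.pkl','wb')); cv2.imwrite('pics/w15.png',im[:,:,::-1])
E
```

```text
time: 12.53
tool_pos: [0.4731, 0.2773, 0.154]
orientation: [3.138, -0.784, 1.751]
wrist_force: [1.8, 0.7, -2.4]
width: 0.659
t 12.53 p [0.4731 0.2773 0.154 ] o [ 3.1375 -0.7842  1.7513] w 0.659 F [ 1.83  0.7  -2.41] T [-1.024 -0.391 -0.092] q [ 0.566  0.543 -0.913  2.044 -0.544  0.749  0.327]
t 12.58 p [0.4726 0.2767 0.1517] o [ 3.1392 -0.7837  1.7497] w 0.659 F [ 0.05 -0.91 -3.67] T [-1.132 -0.323 -0.048] q [ 0.565  0.546 -0.911  2.046 -0.542  0.746  0.328]
```

View pics/w15.png

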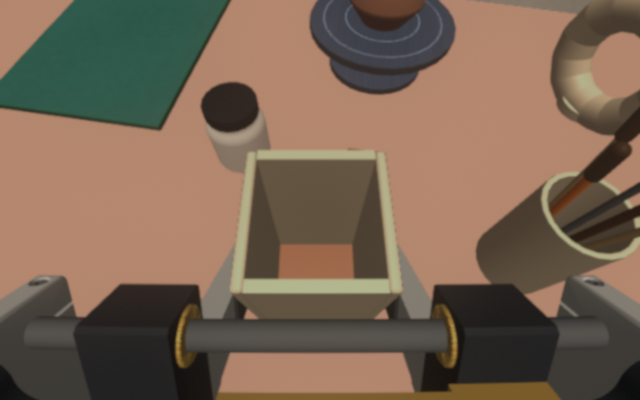

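```bash
cat >> h.py <<'E'
def rows(wps,n,g=1,st0=None):
    """wps: list (pos,yaw,th,bk) from current; print n waypoint rows linear in params from first to last"""
    s=st0 or bot.read_state(); R0=Ro.from_euler('xyz',s['orientation'])
    A,B=[np.r_[np.array(w[0],float),w[1:]] for w in wps]
    for i in range(1,n+1):
        v=A+(B-A)*i/n; p,R=grasp(v[:3],v[3],v[4],v[5])
        sl=R0.inv().apply(p-s['tool_pos']); a=(R0.inv()*R).as_rotvec()
        print('{"slide":[%.4f,%.4f,%.4f],"angular":[%.3f,%.3f,%.3f],"gripper":%g}'%(*sl,*a,g))
E
python3 - <<'E'
from h import *
st()
rows([((.4735,.264,.165),1.7497,-.784,0),((.535,.20,.20),1.95,-.03,0)],8)
E
```

```text
t 12.58 p [0.4726 0.2767 0.1517] o [ 3.1392 -0.7837  1.7497] w 0.659 F [ 0.05 -0.91 -3.67] T [-1.132 -0.323 -0.048] q [ 0.565  0.546 -0.911  2.046 -0.542  0.746  0.328]
{"slide":[-0.0048,0.0045,-0.0090],"angular":[0.019,-0.094,-0.019],"gripper":1}
{"slide":[-0.0100,0.0104,-0.0189],"angular":[0.034,-0.188,-0.039],"gripper":1}
{"slide":[-0.0153,0.0164,-0.0289],"angular":[0.048,-0.282,-0.061],"gripper":1}
{"slide":[-0.0204,0.0225,-0.0391],"angular":[0.059,-0.376,-0.084],"gripper":1}
{"slide":[-0.0255,0.0287,-0.0494],"angular":[0.068,-0.470,-0.108],"gripper":1}
{"slide":[-0.0305,0.0350,-0.0599],"angular":[0.075,-0.564,-0.134],"gripper":1}
{"slide":[-0.0354,0.0414,-0.0706],"angular":[0.081,-0.658,-0.161],"gripper":1}
{"slide":[-0.0402,0.0478,-0.0813],"angular":[0.083,-0.751,-0.189],"gripper":1}
```

```bash
python3 -m handwheel '[{"slide":[-0.005,0.0045,-0.009],"angular":[0.019,-0.094,-0.019],"gripper":1},{"slide":[-0.010,0.0105,-0.019],"angular":[0.034,-0.188,-0.039],"gripper":1},{"slide":[-0.015,0.0165,-0.029],"angular":[0.048,-0.282,-0.061],"gripper":1},{"slide":[-0.0205,0.0225,-0.039],"angular":[0.059,-0.376,-0.084],"gripper":1},{"slide":[-0.0255,0.029,-0.0495],"angular":[0.068,-0.470,-0.108],"gripper":1},{"slide":[-0.0305,0.035,-0.060],"angular":[0.075,-0.564,-0.134],"gripper":1},{"slide":[-0.0355,0.0415,-0.0705],"angular":[0.081,-0.658,-0.161],"gripper":1},{"slide":[-0.040,0.048,-0.081],"angular":[0.083,-0.751,-0.189],"gripper":1},{"slide":[-0.040,0.048,-0.081],"angular":[0.083,-0.751,-0.189],"gripper":1}]'
python3 - <<'E'
from h import *
st(); rel(*grasp((.535,.20,.20),1.95,-.03,0))
rows([((.535,.20,.20),1.95,-.03,0),((.57,.17,.14),2.15,.785,0)],9)
E
```

```text
time: 13.33
tool_pos: [0.5339, 0.2033, 0.1791]
orientation: [-3.14, -0.028, 1.956]
wrist_force: [-0.4, 1.6, -3.3]
width: 0.663
t 13.33 p [0.5339 0.2033 0.1791] o [-3.1397 -0.0284  1.956 ] w 0.663 F [-0.35  1.62 -3.28] T [ 0.091 -0.056  0.001] q [ 0.026  0.342 -0.593  1.838  0.188  1.022 -0.253]
slide [-0.0028 -0.0002 -0.002 ] ang [-0.0021  0.0017  0.0059] rows lin 0.1 ang 0.1
{"slide":[-0.0093,0.0021,0.0045],"angular":[-0.002,-0.089,-0.016],"gripper":1}
{"slide":[-0.0157,0.0046,0.0108],"angular":[-0.004,-0.179,-0.038],"gripper":1}
{"slide":[-0.0222,0.0071,0.0169],"angular":[-0.008,-0.270,-0.060],"gripper":1}
{"slide":[-0.0285,0.0097,0.0229],"angular":[-0.015,-0.360,-0.082],"gripper":1}
{"slide":[-0.0348,0.0124,0.0288],"angular":[-0.023,-0.451,-0.104],"gripper":1}
{"slide":[-0.0410,0.0151,0.0345],"angular":[-0.033,-0.541,-0.125],"gripper":1}
{"slide":[-0.0471,0.0179,0.0401],"angular":[-0.045,-0.631,-0.145],"gripper":1}
{"slide":[-0.0532,0.0207,0.0455],"angular":[-0.059,-0.721,-0.165],"gripper":1}
{"slide":[-0.0591,0.0236,0.0508],"angular":[-0.076,-0.811,-0.185],"gripper":1}
```

```bash
python3 -m handwheel '[{"slide":[-0.009,0.002,0.0045],"angular":[-0.002,-0.089,-0.016],"gripper":1},{"slide":[-0.0155,0.0045,0.011],"angular":[-0.004,-0.179,-0.038],"gripper":1},{"slide":[-0.022,0.007,0.017],"angular":[-0.008,-0.270,-0.060],"gripper":1},{"slide":[-0.0285,0.0095,0.023],"angular":[-0.015,-0.360,-0.082],"gripper":1},{"slide":[-0.035,0.0125,0.029],"angular":[-0.023,-0.451,-0.104],"gripper":1},{"slide":[-0.041,0.015,0.0345],"angular":[-0.033,-0.541,-0.125],"gripper":1},{"slide":[-0.047,0.018,0.040],"angular":[-0.045,-0.631,-0.145],"gripper":1},{"slide":[-0.053,0.0205,0.0455],"angular":[-0.059,-0.721,-0.165],"gripper":1},{"slide":[-0.059,0.0235,0.051],"angular":[-0.076,-0.811,-0.185],"gripper":1},{"slide":[-0.059,0.0235,0.051],"angular":[-0.076,-0.811,-0.185],"gripper":1}]'
python3 - <<'E'
from h import *
st(); rel(*grasp((.57,.17,.14),2.15,.785,0))
import pickle
im=camera('wrist');s=st(); pickle.dump((s,im),open('w16.pkl','wb')); cv2.imwrite('pics/w16.png',im[:,:,::-1])
im=camera('scene'); crop('',250,100,510,300,3,'pics/s16.png',im)
E
```

```text
time: 14.17
tool_pos: [0.5734, 0.1561, 0.1207]
orientation: [-3.127, 0.781, 2.158]
wrist_force: [-1.8, -0.3, -4.1]
width: 0.657
t 14.17 p [0.5734 0.1561 0.1207] o [-3.1272  0.7814  2.1584] w 0.657 F [-1.77 -0.3  -4.13] T [ 1.047  0.676 -0.104] q [-0.506  0.532 -0.397  1.96   1.004  1.255 -0.921]
slide [-0.0041  0.0047 -0.0042] ang [-0.0085 -0.0036  0.006 ] rows lin 0.2 ang 0.1
t 14.22 p [0.5741 0.1562 0.1221] o [-3.1296  0.7772  2.1542] w 0.659 F [-0.43 -0.02 -2.7 ] T [0.958 0.508 0.021] q [-0.503  0.529 -0.397  1.957  1.     1.253 -0.917]
```

View pics/w16.png

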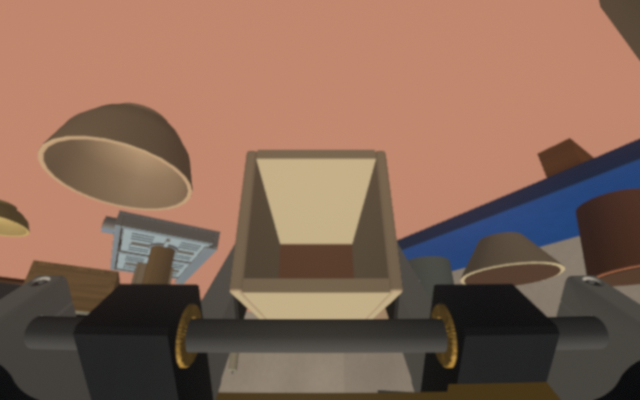

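View pics/s16.png

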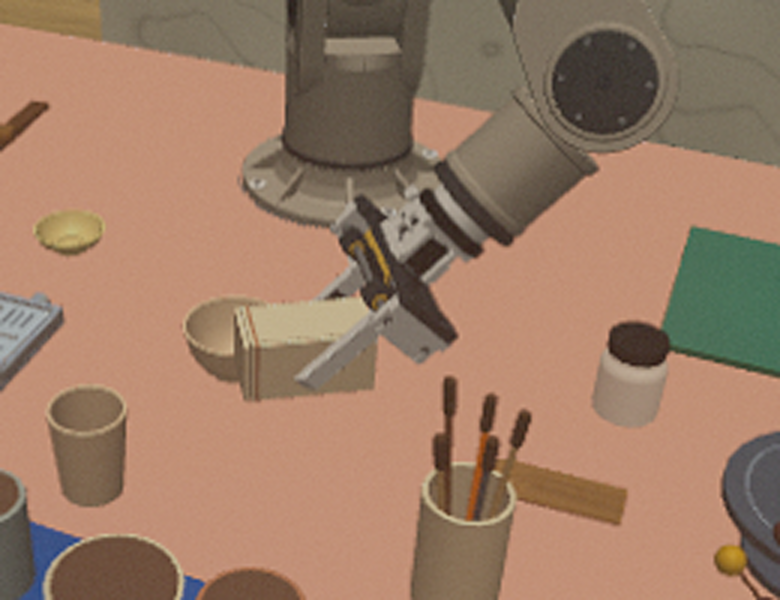

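Run:
```python
from h import *
st(); rel(*grasp((.572,.17,.135),2.15,.786,0))
rows([((.572,.17,.135),2.15,.786,0),((.572,.17,.036),2.15,.786,0)],4)
```

```text
t 14.27 p [0.5751 0.1559 0.1236] o [-3.1337  0.7762  2.1492] w 0.659 F [ 0.62 -0.2  -2.29] T [ 0.9    0.469 -0.032] q [-0.501  0.526 -0.397  1.956  0.999  1.253 -0.916]
slide [0.0015 0.0051 0.0014] ang [-0.0084 -0.0098 -0.0005] rows lin 0.1 ang 0.1
{"slide":[0.0188,0.0052,0.0191],"angular":[-0.008,-0.010,-0.000],"gripper":1}
{"slide":[0.0362,0.0054,0.0367],"angular":[-0.008,-0.010,-0.000],"gripper":1}
{"slide":[0.0535,0.0055,0.0544],"angular":[-0.008,-0.010,-0.000],"gripper":1}
{"slide":[0.0708,0.0056,0.0721],"angular":[-0.008,-0.010,-0.000],"gripper":1}
```

```bash
python3 -m handwheel '[{"slide":[0.019,0.005,0.019],"angular":[-0.008,-0.010,0],"gripper":1},{"slide":[0.036,0.005,0.0365],"angular":[-0.008,-0.010,0],"gripper":1},{"slide":[0.052,0.0055,0.053],"angular":[-0.008,-0.010,0],"gripper":1},{"slide":[0.065,0.0055,0.066],"angular":[-0.008,-0.010,0],"gripper":1},{"slide":[0.070,0.0055,0.071],"angular":[-0.008,-0.010,0],"gripper":1},{"slide":[0.070,0.0055,0.071],"angular":[-0.008,-0.010,0],"gripper":1},{"slide":[0.070,0.0055,0.071],"angular":[-0.008,-0.010,0],"gripper":1}]'
python3 - <<'E'
from h import *
st(); rel(*grasp((.572,.17,.033),2.15,.786,0))
im=camera('scene'); crop('',300,170,460,290,5,'pics/s17.png',im)
st()
E
```

```text
time: 14.85
tool_pos: [0.5819, 0.1586, 0.0271]
orientation: [3.133, 0.789, 2.142]
wrist_force: [-0.5, -0.1, -1.7]
width: 0.656
t 14.85 p [0.5819 0.1586 0.0271] o [3.1334 0.7895 2.1421] w 0.656 F [-0.45 -0.14 -1.68] T [0.918 0.51  0.036] q [-0.537  0.69  -0.358  1.97   1.117  1.178 -1.093]
slide [ 0.0064 -0.0021  0.0042] ang [ 0.0027  0.0035 -0.0055] rows lin 0.2 ang 0.1
t 14.90 p [0.5821 0.159  0.0275] o [3.1319 0.7898 2.1417] w 0.658 F [ 0.61  0.79 -1.83] T [0.941 0.538 0.053] q [-0.537  0.69  -0.358  1.97   1.117  1.178 -1.093]
```

View pics/s17.png

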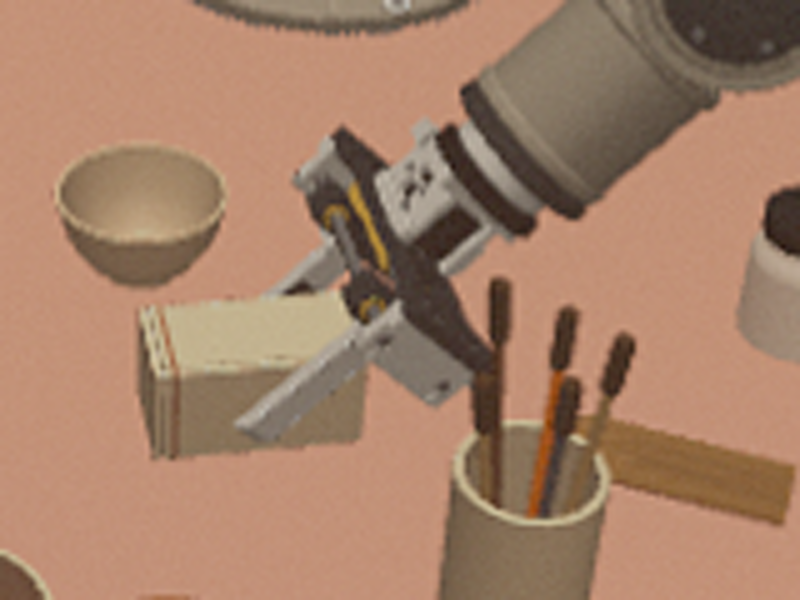

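```bash
python3 -m handwheel '[{"slide":[0.0025,0,0.0025],"angular":[0.003,0.003,-0.005],"gripper":1},{"slide":[0.004,0,0.004],"angular":[0.003,0.003,-0.005],"gripper":1},{"slide":[0.005,0,0.005],"angular":[0.003,0.003,-0.005],"gripper":1},{"slide":[0.0055,0,0.0055],"angular":[0.003,0.003,-0.005],"gripper":1},{"slide":[0.006,0,0.006],"angular":[0.003,0.003,-0.005],"gripper":1},{"slide":[0.006,0,0.006],"angular":[0.003,0.003,-0.005],"gripper":1}]'
python3 - <<'E'
from h import *
st()
E
```

```text
time: 15.4
tool_pos: [0.5815, 0.1593, 0.0178]
orientation: [-3.141, 0.788, 2.152]
wrist_force: [-0.4, -0.1, -2.2]
width: 0.66
t 15.40 p [0.5815 0.1593 0.0178] o [-3.1414  0.7879  2.1519] w 0.660 F [-0.35 -0.06 -2.21] T [ 0.926  0.593 -0.008] q [-0.539  0.706 -0.356  1.969  1.124  1.172 -1.099]
```

```bash
python3 -m handwheel '[{"slide":[0.0005,0,0.0005],"angular":[0,0,0],"gripper":1},{"slide":[0.001,0,0.001],"angular":[0,0,0],"gripper":1},{"slide":[0.001,0,0.001],"angular":[0,0,0],"gripper":1}]'; python3 -m handwheel '[{"slide":[0.0005,0,0.0005],"angular":[0,0,0],"gripper":1},{"slide":[0.001,0,0.001],"angular":[0,0,0],"gripper":1},{"slide":[0.001,0,0.001],"angular":[0,0,0],"gripper":1}]'
python3 - <<'E'
from h import *
st()
im=camera('scene'); crop('',300,170,460,290,5,'pics/s18.png',im)
st()
E
```

```text
time: 15.65
tool_pos: [0.5817, 0.1592, 0.0169]
orientation: [3.141, 0.789, 2.151]
wrist_force: [-2.9, -0.5, 4.2]
width: 0.66
time: 15.9
tool_pos: [0.5817, 0.1592, 0.0167]
orientation: [3.14, 0.79, 2.15]
wrist_force: [-10.7, 2.2, 21.5]
width: 0.657
t 15.90 p [0.5817 0.1592 0.0167] o [3.1405 0.7905 2.1504] w 0.657 F [-10.71   2.19  21.52] T [-1.833  0.412 -1.176] q [-0.54   0.709 -0.355  1.969  1.127  1.174 -1.104]
t 15.95 p [0.5817 0.1592 0.0167] o [3.1405 0.7903 2.1505] w 0.658 F [-11.25   0.87  21.86] T [-1.86   0.367 -1.193] q [-0.54   0.709 -0.355  1.969  1.127  1.174 -1.103]
```

View pics/s18.png

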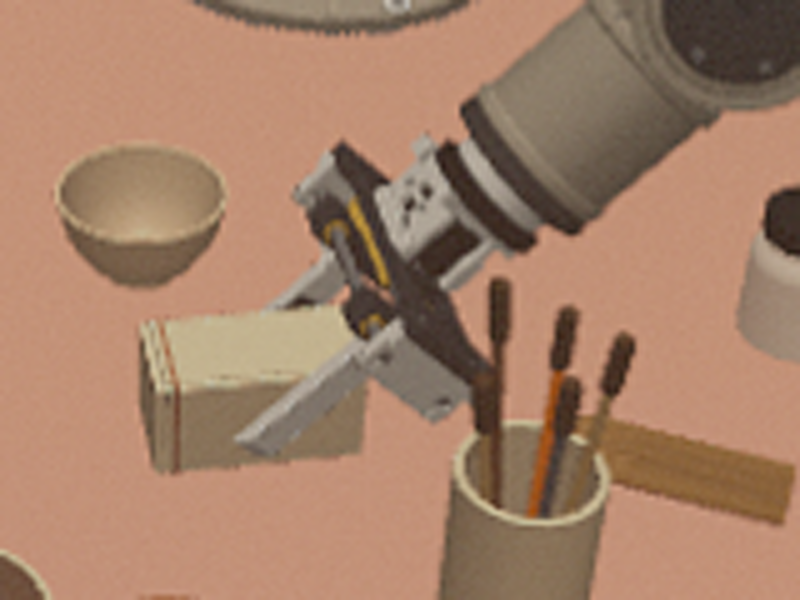

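```bash
python3 -m handwheel '[{"slide":[-0.0006,0,-0.0006],"angular":[0,0,0],"gripper":1},{"slide":[-0.0008,0,-0.0008],"angular":[0,0,0],"gripper":0.3},{"slide":[-0.0008,0,-0.0008],"angular":[0,0,0],"gripper":-0.4},{"slide":[-0.0008,0,-0.0008],"angular":[0,0,0],"gripper":-1},{"slide":[-0.0008,0,-0.0008],"angular":[0,0,0],"gripper":-1},{"slide":[-0.0008,0,-0.0008],"angular":[0,0,0],"gripper":-1},{"slide":[-0.0008,0,-0.0008],"angular":[0,0,0],"gripper":-1}]'
python3 - <<'E'
from h import *
st()
im=camera('scene'); crop('',300,170,460,290,5,'pics/s19.png',im)
st()
E
```

```text
time: 16.53
tool_pos: [0.5816, 0.1592, 0.0161]
orientation: [-3.142, 0.788, 2.152]
wrist_force: [0.2, 0.9, 0.5]
width: 0.946
t 16.53 p [0.5816 0.1592 0.0161] o [-3.1416  0.7879  2.1516] w 0.946 F [0.23 0.91 0.54] T [0.55  0.281 0.008] q [-0.539  0.709 -0.355  1.969  1.126  1.171 -1.102]
t 16.58 p [0.5816 0.1592 0.016 ] o [-3.1415  0.7879  2.1516] w 0.981 F [0.45 0.11 0.45] T [ 0.565  0.245 -0.005] q [-0.539  0.709 -0.355  1.969  1.126  1.171 -1.102]
```

View pics/s19.png

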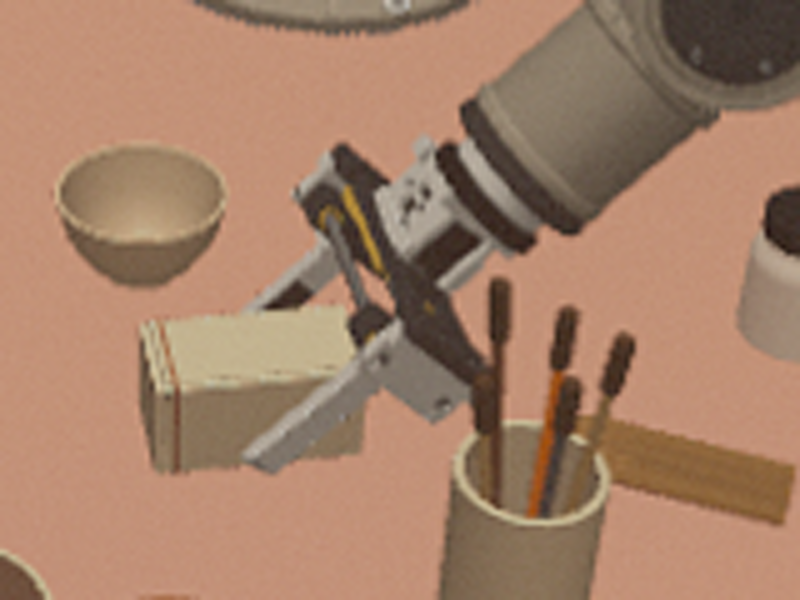

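```bash
python3 -m handwheel '[{"slide":[0,0,-0.03],"angular":[0,0,0],"gripper":-1},{"slide":[0,0,-0.07],"angular":[0,0,0],"gripper":-1},{"slide":[0,0,-0.11],"angular":[0,0,0],"gripper":-1},{"slide":[0,0,-0.14],"angular":[0,0,0],"gripper":-1},{"slide":[0,0,-0.16],"angular":[0,0,0],"gripper":-1},{"slide":[0,0,-0.16],"angular":[0,0,0],"gripper":-1}]'
python3 - <<'E'
from h import *
st()
C=(.574,.17,.031)
print('to vertical'); rows([(C,2.15,.788,.16),((.574,.17,.031),2.15,0.0,.23)],7,-1)
im=camera('scene'); crop('',300,170,460,290,5,'pics/s20.png',im)
E
```

```text
time: 17.08
tool_pos: [0.5185, 0.2583, 0.1316]
orientation: [3.136, 0.785, 2.151]
wrist_force: [0.2, 0.7, 0.5]
width: 0.998
t 17.08 p [0.5185 0.2583 0.1316] o [3.1357 0.7853 2.1512] w 0.998 F [0.19 0.72 0.51] T [0.525 0.248 0.07 ] q [-0.654  0.566 -0.458  1.882  0.922  1.386 -1.01 ]
to vertical
{"slide":[-0.0192,-0.0019,-0.0052],"angular":[0.007,0.110,0.001],"gripper":-1}
{"slide":[-0.0382,-0.0019,-0.0122],"angular":[0.007,0.222,0.002],"gripper":-1}
{"slide":[-0.0589,-0.0018,-0.0166],"angular":[0.007,0.335,0.002],"gripper":-1}
{"slide":[-0.0810,-0.0019,-0.0183],"angular":[0.006,0.448,0.002],"gripper":-1}
{"slide":[-0.1041,-0.0019,-0.0169],"angular":[0.006,0.560,0.003],"gripper":-1}
{"slide":[-0.1279,-0.0019,-0.0123],"angular":[0.006,0.673,0.003],"gripper":-1}
{"slide":[-0.1518,-0.0020,-0.0043],"angular":[0.006,0.785,0.003],"gripper":-1}
```

View pics/s20.png

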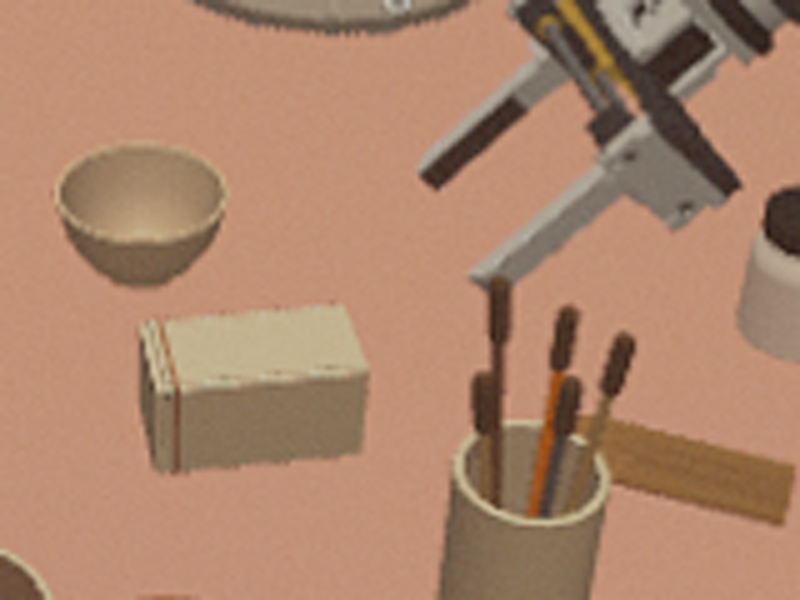

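```bash
python3 -m handwheel '[{"slide":[-0.019,-0.002,-0.005],"angular":[0.007,0.110,0],"gripper":-1},{"slide":[-0.038,-0.002,-0.012],"angular":[0.007,0.222,0.002],"gripper":-1},{"slide":[-0.059,-0.002,-0.0165],"angular":[0.007,0.335,0.002],"gripper":-1},{"slide":[-0.081,-0.002,-0.018],"angular":[0.006,0.448,0.002],"gripper":-1},{"slide":[-0.104,-0.002,-0.017],"angular":[0.006,0.560,0.003],"gripper":-1},{"slide":[-0.128,-0.002,-0.012],"angular":[0.006,0.673,0.003],"gripper":-1},{"slide":[-0.152,-0.002,-0.004],"angular":[0.006,0.785,0.003],"gripper":-1}]'
python3 - <<'E'
from h import *
st()
C=(.577,.166,.031)
rows([(C,2.15,0,.23),(C,2.15,-.75,.14)],7,-1)
E
```

```text
time: 17.72
tool_pos: [0.5761, 0.1641, 0.2412]
orientation: [3.141, -0.001, 2.146]
wrist_force: [1.5, 2.0, -0.3]
width: 0.999
t 17.72 p [0.5761 0.1641 0.2412] o [ 3.1415e+00 -7.0000e-04  2.1461e+00] w 0.999 F [ 1.48  2.03 -0.29] T [ 0.01  -0.165 -0.021] q [ 0.066  0.323 -0.562  1.712  0.185  1.16   0.029]
{"slide":[-0.0201,0.0018,0.0132],"angular":[0.000,0.106,-0.004],"gripper":-1}
{"slide":[-0.0383,0.0019,0.0291],"angular":[0.001,0.214,-0.004],"gripper":-1}
{"slide":[-0.0534,0.0020,0.0465],"angular":[0.001,0.321,-0.004],"gripper":-1}
{"slide":[-0.0652,0.0020,0.0650],"angular":[0.001,0.428,-0.004],"gripper":-1}
{"slide":[-0.0738,0.0020,0.0840],"angular":[0.001,0.535,-0.004],"gripper":-1}
{"slide":[-0.0792,0.0021,0.1030],"angular":[0.001,0.642,-0.004],"gripper":-1}
{"slide":[-0.0814,0.0021,0.1216],"angular":[0.002,0.749,-0.004],"gripper":-1}
```

```bash
python3 -m handwheel '[{"slide":[-0.020,0.002,0.013],"angular":[0,0.106,-0.004],"gripper":-1},{"slide":[-0.038,0.002,0.029],"angular":[0,0.214,-0.004],"gripper":-1},{"slide":[-0.053,0.002,0.0465],"angular":[0.001,0.321,-0.004],"gripper":-1},{"slide":[-0.065,0.002,0.065],"angular":[0.001,0.428,-0.004],"gripper":-1},{"slide":[-0.074,0.002,0.084],"angular":[0.001,0.535,-0.004],"gripper":-1},{"slide":[-0.079,0.002,0.103],"angular":[0.001,0.642,-0.004],"gripper":-1},{"slide":[-0.0815,0.002,0.1215],"angular":[0.002,0.749,-0.004],"gripper":-1},{"slide":[-0.0815,0.002,0.1215],"angular":[0.002,0.749,-0.004],"gripper":-1},{"slide":[-0.0815,0.002,0.1215],"angular":[0.002,0.749,-0.004],"gripper":-1}]'
python3 - <<'E'
from h import *
import pickle
st()
im=camera('wrist');s=st(); pickle.dump((s,im),open('w21.pkl','wb')); cv2.imwrite('pics/w21.png',im[:,:,::-1]);crop('',240,120,400,240,5,'pics/w21a.png',im)
E
```

```text
time: 18.47
tool_pos: [0.6194, 0.0951, 0.113]
orientation: [-3.126, -0.751, 2.136]
wrist_force: [0.5, 1.2, 1.4]
width: 0.999
t 18.47 p [0.6194 0.0951 0.113 ] o [-3.126  -0.7508  2.1359] w 0.999 F [0.52 1.18 1.43] T [-0.486 -0.464  0.004] q [ 0.441  0.83  -0.606  1.467 -0.214  1.347  0.574]
t 18.52 p [0.6202 0.0969 0.1164] o [-3.1318 -0.7472  2.1424] w 1.003 F [0.81 0.86 1.46] T [-0.494 -0.406 -0.04 ] q [ 0.439  0.824 -0.608  1.466 -0.214  1.347  0.574]
```

View pics/w21.png

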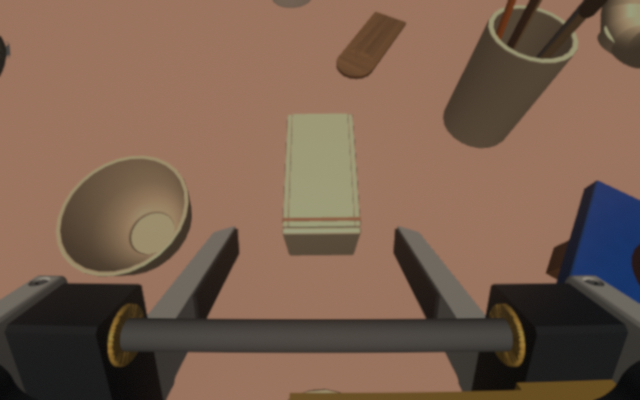

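View pics/w21a.png

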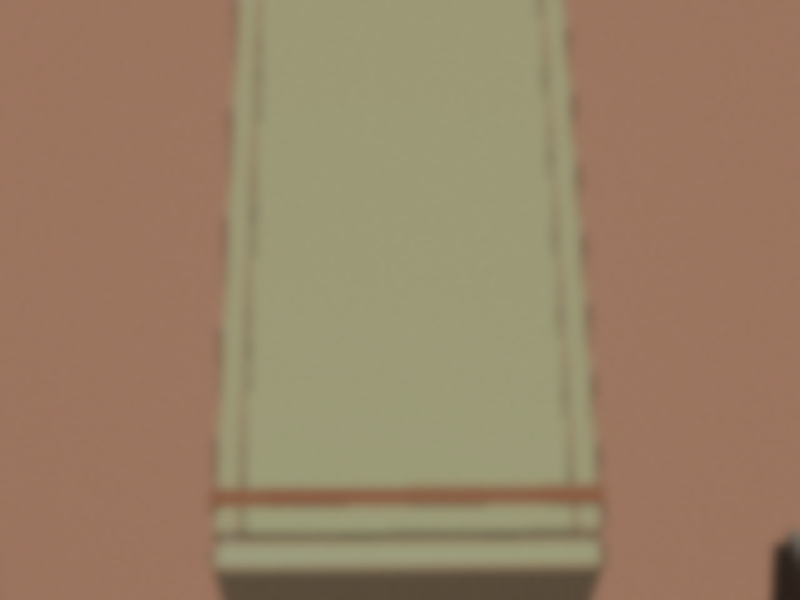

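Run:
```python
from h import *
np.set_printoptions(precision=4,suppress=True)
s0={'tool_pos':np.array([.6194,.0951,.113]),'orientation':np.array([-3.126,-.7508,2.1359])}
P=np.r_[onz('wrist',[(287.5,114),(352.5,114)],.062,s0),onz('wrist',uc([(600,570),(215,572)],240,120,5),.062,s0)]
print(P)
print(rectfit(P,0,[(.06,.031),(.06,-.031),(-.06,-.031),(-.06,.031)]))
st()
```

```text
[[0.5179 0.2013 0.062 ]
 [0.5699 0.2344 0.062 ]
 [0.6344 0.1337 0.062 ]
 [0.5842 0.101  0.062 ]]
(array([0.5766, 0.1676]), np.float64(2.146649581170173), array([[ 0.0588, -0.2642],
       [ 0.013 ,  0.3957],
       [ 0.8223,  0.4509],
       [-0.8941, -0.5824]]))
t 18.52 p [0.6202 0.0969 0.1164] o [-3.1318 -0.7472  2.1424] w 1.003 F [0.81 0.86 1.46] T [-0.494 -0.406 -0.04 ] q [ 0.439  0.824 -0.608  1.466 -0.214  1.347  0.574]
```

Run:
```python
from h import *
rows([((.5793,.1634,.031),2.1475,-.75,.13),((.5793,.1634,.031),2.1475,-.75,0)],4,-1)
```

```text
{"slide":[-0.0010,0.0022,0.0372],"angular":[-0.006,0.003,-0.004],"gripper":-1}
{"slide":[-0.0009,0.0024,0.0697],"angular":[-0.006,0.003,-0.004],"gripper":-1}
{"slide":[-0.0008,0.0026,0.1022],"angular":[-0.006,0.003,-0.004],"gripper":-1}
{"slide":[-0.0007,0.0028,0.1347],"angular":[-0.006,0.003,-0.004],"gripper":-1}
```

```bash
python3 -m handwheel '[{"slide":[-0.001,0.0022,0.037],"angular":[-0.006,0.003,-0.004],"gripper":-1},{"slide":[-0.001,0.0024,0.07],"angular":[-0.006,0.003,-0.004],"gripper":-1},{"slide":[-0.001,0.0026,0.102],"angular":[-0.006,0.003,-0.004],"gripper":-1},{"slide":[-0.0007,0.0026,0.125],"angular":[-0.006,0.003,-0.004],"gripper":-1},{"slide":[-0.0007,0.0026,0.1345],"angular":[-0.006,0.003,-0.004],"gripper":-1},{"slide":[-0.0007,0.0026,0.1345],"angular":[-0.006,0.003,-0.004],"gripper":-1},{"slide":[-0.0007,0.0026,0.1345],"angular":[-0.006,0.003,-0.004],"gripper":-1}]'
python3 - <<'E'
from h import *
import pickle
s=st()
im=camera('wrist'); pickle.dump((s,im),open('w22.pkl','wb')); cv2.imwrite('pics/w22.png',im[:,:,::-1])
st(); rel(*grasp((.5793,.1634,.031),2.1475,-.75))
E
```

```text
time: 19.1
tool_pos: [0.5739, 0.1749, 0.0209]
orientation: [3.136, -0.746, 2.155]
wrist_force: [0.4, -1.0, -0.2]
width: 1.002
t 19.10 p [0.5739 0.1749 0.0209] o [ 3.1356 -0.7463  2.1546] w 1.002 F [ 0.36 -0.96 -0.22] T [-0.521 -0.417  0.008] q [ 0.377  0.885 -0.624  1.635 -0.219  1.089  0.582]
t 19.15 p [0.5745 0.1743 0.0209] o [ 3.1352 -0.7461  2.1537] w 1.004 F [ 0.64 -0.73  0.39] T [-0.501 -0.428  0.027] q [ 0.378  0.885 -0.623  1.634 -0.219  1.089  0.582]
slide [-0.0017 -0.0019  0.0036] ang [0.0021 0.0039 0.0046] rows lin 0.1 ang 0.1
```

View pics/w22.png

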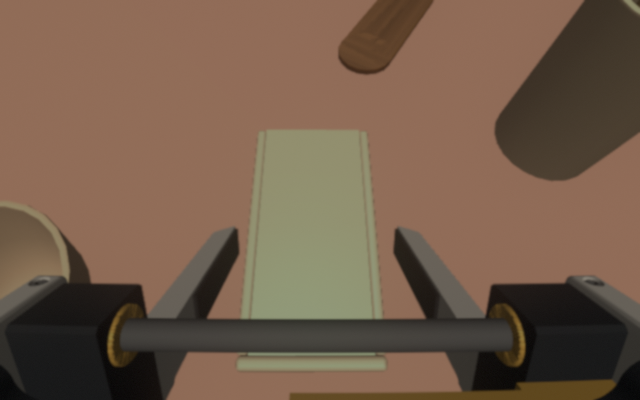

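```bash
python3 -m handwheel '[{"slide":[-0.0015,-0.0018,0.0034],"angular":[0.002,0.004,0.005],"gripper":-1},{"slide":[-0.0015,-0.0018,0.0034],"angular":[0.002,0.004,0.005],"gripper":0},{"slide":[-0.0015,-0.0018,0.0034],"angular":[0.002,0.004,0.005],"gripper":1},{"slide":[-0.0015,-0.0018,0.0034],"angular":[0.002,0.004,0.005],"gripper":1},{"slide":[-0.0015,-0.0018,0.0034],"angular":[0.002,0.004,0.005],"gripper":1},{"slide":[-0.0015,-0.0018,0.0034],"angular":[0.002,0.004,0.005],"gripper":1},{"slide":[-0.0015,-0.0018,0.0034],"angular":[0.002,0.004,0.005],"gripper":1},{"slide":[-0.0015,-0.0018,0.0034],"angular":[0.002,0.004,0.005],"gripper":1},{"slide":[-0.0015,-0.0018,0.0034],"angular":[0.002,0.004,0.005],"gripper":1}]'
python3 - <<'E'
from h import *
s=st(); R=Ro.from_euler('xyz',s['orientation']); z=R.apply([0,0,1]); print('gc',s['tool_pos']-.019*z,'th',np.arctan2(np.hypot(z[0],z[1]),-z[2]))
E
```

```text
time: 19.9
tool_pos: [0.5708, 0.1749, 0.0156]
orientation: [-3.138, -0.753, 2.145]
wrist_force: [-0.2, -1.3, 1.5]
width: 0.658
t 19.90 p [0.5708 0.1749 0.0156] o [-3.1385 -0.7529  2.1452] w 0.658 F [-0.21 -1.29  1.49] T [-0.438 -0.465 -0.019] q [ 0.378  0.894 -0.622  1.638 -0.22   1.086  0.582]
gc [0.57789961 0.16398636 0.02942859] th 0.7528990488134258
```

```bash
python3 -m handwheel '[{"slide":[0.007,0,-0.0075],"angular":[0,0,0],"gripper":1},{"slide":[0.03,0,-0.032],"angular":[0,0,0],"gripper":1},{"slide":[0.06,0,-0.064],"angular":[0,0,0],"gripper":1},{"slide":[0.09,0,-0.096],"angular":[0,0,0],"gripper":1},{"slide":[0.116,0,-0.124],"angular":[0,0,0],"gripper":1},{"slide":[0.116,0,-0.124],"angular":[0,0,0],"gripper":1},{"slide":[0.116,0,-0.124],"angular":[0,0,0],"gripper":1}]'
python3 - <<'E'
from h import *
s=st(); 
G=lambda s: s['tool_pos']-.019*Ro.from_euler('xyz',s['orientation']).apply([0,0,1])
g=G(s);print(g)
rows([(g,2.145,-.753,0),((.57,.02,.25),1.9,0,0)],8,1)
E
```

```text
time: 20.48
tool_pos: [0.5719, 0.1752, 0.1879]
orientation: [3.14, -0.75, 2.149]
wrist_force: [0.1, -0.9, -3.2]
width: 0.66
t 20.48 p [0.5719 0.1752 0.1879] o [ 3.1403 -0.7498  2.1486] w 0.660 F [ 0.09 -0.92 -3.18] T [-0.937 -0.668  0.034] q [ 0.414  0.68  -0.68   1.582 -0.294  1.309  0.489]
[0.57897641 0.1643358  0.20177391]
{"slide":[-0.0082,-0.0104,-0.0144],"angular":[-0.021,-0.091,0.026],"gripper":1}
{"slide":[-0.0165,-0.0209,-0.0290],"angular":[-0.038,-0.185,0.051],"gripper":1}
{"slide":[-0.0248,-0.0315,-0.0437],"angular":[-0.054,-0.279,0.078],"gripper":1}
{"slide":[-0.0330,-0.0422,-0.0586],"angular":[-0.066,-0.373,0.107],"gripper":1}
{"slide":[-0.0411,-0.0531,-0.0736],"angular":[-0.077,-0.467,0.137],"gripper":1}
{"slide":[-0.0492,-0.0640,-0.0888],"angular":[-0.085,-0.560,0.169],"gripper":1}
{"slide":[-0.0571,-0.0751,-0.1041],"angular":[-0.090,-0.653,0.202],"gripper":1}
{"slide":[-0.0650,-0.0862,-0.1196],"angular":[-0.092,-0.746,0.236],"gripper":1}
```

```bash
python3 -m handwheel '[{"slide":[-0.008,-0.0105,-0.0145],"angular":[-0.021,-0.091,0.026],"gripper":1},{"slide":[-0.0165,-0.021,-0.029],"angular":[-0.038,-0.185,0.051],"gripper":1},{"slide":[-0.025,-0.0315,-0.0435],"angular":[-0.054,-0.279,0.078],"gripper":1},{"slide":[-0.033,-0.042,-0.0585],"angular":[-0.066,-0.373,0.107],"gripper":1},{"slide":[-0.041,-0.053,-0.0735],"angular":[-0.077,-0.467,0.137],"gripper":1},{"slide":[-0.049,-0.064,-0.089],"angular":[-0.085,-0.560,0.169],"gripper":1},{"slide":[-0.057,-0.075,-0.104],"angular":[-0.090,-0.653,0.202],"gripper":1},{"slide":[-0.065,-0.086,-0.1195],"angular":[-0.092,-0.746,0.236],"gripper":1}]'
python3 - <<'E'
from h import *
s=st(); 
G=lambda s: s['tool_pos']-.019*Ro.from_euler('xyz',s['orientation']).apply([0,0,1])
g=G(s);print(g)
rows([((.57,.02,.25),1.9,0,0),((.536,-.2294,.26),1.607,.818,0)],9,1)
E
```

```text
time: 21.15
tool_pos: [0.5688, 0.0185, 0.2279]
orientation: [-3.137, 0.002, 1.898]
wrist_force: [0.2, -0.0, -2.9]
width: 0.658
t 21.15 p [0.5688 0.0185 0.2279] o [-3.1372e+00  1.8000e-03  1.8983e+00] w 0.658 F [ 0.24 -0.02 -2.95] T [ 0.03  -0.082 -0.022] q [ 0.265  0.274 -0.494  1.794  0.146  1.113  0.049]
[0.56882476 0.01855836 0.24687504]
{"slide":[-0.0257,-0.0109,-0.0042],"angular":[-0.003,-0.089,0.031],"gripper":1}
{"slide":[-0.0525,-0.0236,-0.0055],"angular":[0.001,-0.180,0.064],"gripper":1}
{"slide":[-0.0792,-0.0363,-0.0069],"angular":[0.009,-0.270,0.096],"gripper":1}
{"slide":[-0.1058,-0.0492,-0.0084],"angular":[0.019,-0.361,0.128],"gripper":1}
{"slide":[-0.1323,-0.0622,-0.0101],"angular":[0.032,-0.451,0.159],"gripper":1}
{"slide":[-0.1588,-0.0752,-0.0119],"angular":[0.049,-0.541,0.190],"gripper":1}
{"slide":[-0.1852,-0.0884,-0.0139],"angular":[0.068,-0.631,0.220],"gripper":1}
{"slide":[-0.2114,-0.1016,-0.0160],"angular":[0.090,-0.721,0.249],"gripper":1}
{"slide":[-0.2375,-0.1148,-0.0182],"angular":[0.115,-0.810,0.276],"gripper":1}
```

```bash
python3 -m handwheel '[{"slide":[-0.0255,-0.011,-0.004],"angular":[-0.003,-0.089,0.031],"gripper":1},{"slide":[-0.0525,-0.0235,-0.0055],"angular":[0.001,-0.180,0.064],"gripper":1},{"slide":[-0.079,-0.0365,-0.007],"angular":[0.009,-0.270,0.096],"gripper":1},{"slide":[-0.106,-0.049,-0.0085],"angular":[0.019,-0.361,0.128],"gripper":1},{"slide":[-0.1325,-0.062,-0.010],"angular":[0.032,-0.451,0.159],"gripper":1},{"slide":[-0.159,-0.075,-0.012],"angular":[0.049,-0.541,0.190],"gripper":1},{"slide":[-0.185,-0.0885,-0.014],"angular":[0.068,-0.631,0.220],"gripper":1},{"slide":[-0.2115,-0.1015,-0.016],"angular":[0.090,-0.721,0.249],"gripper":1},{"slide":[-0.2375,-0.115,-0.018],"angular":[0.115,-0.810,0.276],"gripper":1},{"slide":[-0.2375,-0.115,-0.018],"angular":[0.115,-0.810,0.276],"gripper":1}]'
python3 - <<'E'
from h import *
import pickle
s=st(); 
im=camera('wrist'); pickle.dump((s,im),open('w23.pkl','wb')); cv2.imwrite('pics/w23.png',im[:,:,::-1])
im=camera('scene'); pickle.dump(im,open('s23.pkl','wb')); crop('',130,80,290,200,5,'pics/s23.png',im)
im=camera('top'); pickle.dump(im,open('t23.pkl','wb')); crop('',350,110,510,230,5,'pics/t23.png',im)
s=st();G=lambda s: s['tool_pos']-.019*Ro.from_euler('xyz',s['orientation']).apply([0,0,1])
print(G(s)); rel(*grasp((.536,-.2294,.26),1.607,.818,0))
E
```

```text
time: 21.98
tool_pos: [0.535, -0.2449, 0.2433]
orientation: [-3.131, 0.82, 1.614]
wrist_force: [-0.0, 0.7, -3.9]
width: 0.66
t 21.98 p [ 0.535  -0.2449  0.2433] o [-3.1311  0.8205  1.614 ] w 0.660 F [-0.03  0.73 -3.86] T [ 1.204 -0.025 -0.064] q [ 0.082  0.293 -0.289  1.997  0.954  1.254 -0.667]
t 22.13 p [ 0.5373 -0.2413  0.2449] o [-3.1374  0.8122  1.6134] w 0.658 F [ 0.75  0.3  -2.09] T [ 1.153 -0.062  0.009] q [ 0.083  0.289 -0.293  1.993  0.947  1.251 -0.661]
[ 0.53677594 -0.22754574  0.25792156]
slide [-0.0029 -0.0009 -0.0001] ang [ 0.0004 -0.0058  0.0044] rows lin 0.1 ang 0.1
```

View pics/w23.png

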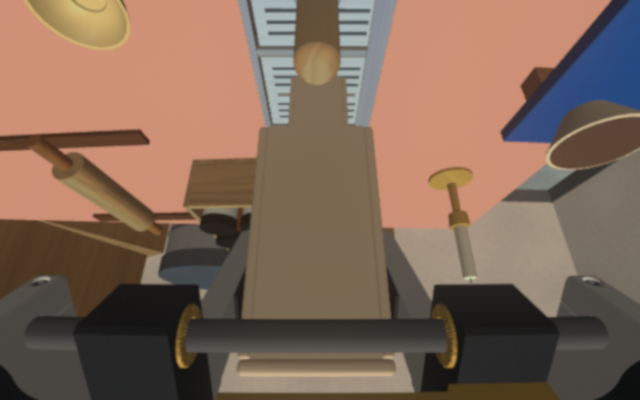

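View pics/s23.png

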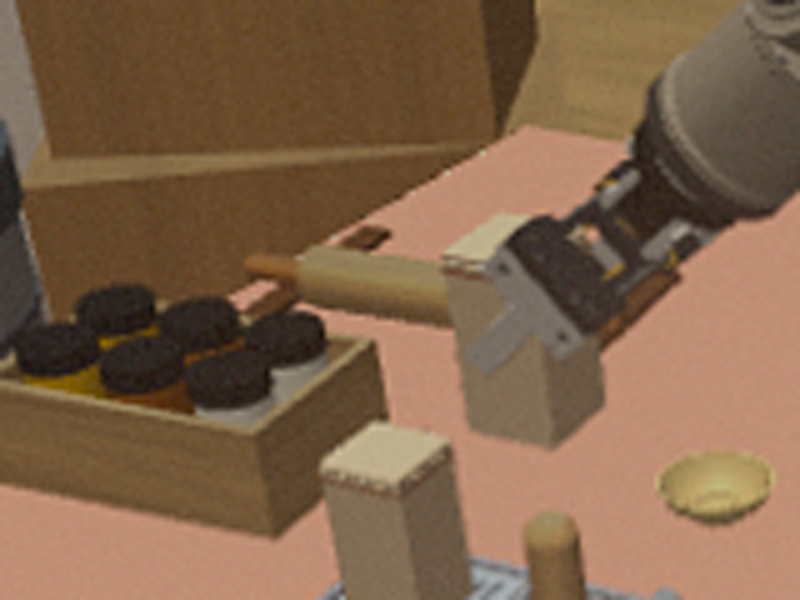

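View pics/t23.png

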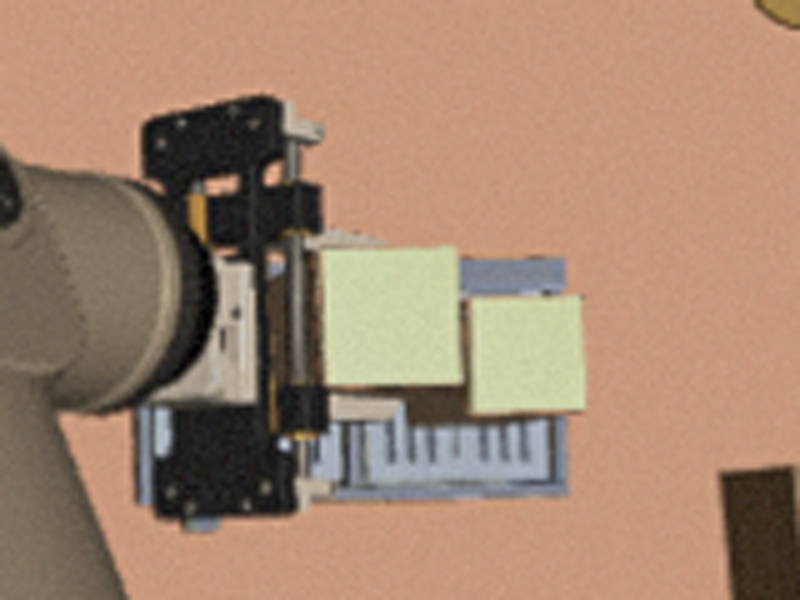

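Run:
```python
from h import *
import pickle
np.set_printoptions(precision=4,suppress=True)
s,im=pickle.load(open('w23.pkl','rb'))
print(onz('wrist',[(318,62),(297,62),(340,62)],.115,s))
# vase axis tilt from the current state
s1=st(); R=Ro.from_euler('xyz',s1['orientation'])
# vase mouth direction in tool: at grip vase mouth=lean dir horizontal, th=-.753
Rg=Ro.from_euler('xyz',[-3.1385,-.7529,2.1452]); m=np.array([np.cos(2.1466),np.sin(2.1466),0]); mt=Rg.inv().apply(m)
print('mouth dir now',R.apply(mt))
# scene: vase edges
im=pickle.load(open('s23.pkl','rb'))
crop('',215,115,255,175,10,'pics/s23b.png',im)
```

```text
[[ 0.5343 -0.2225  0.115 ]
 [ 0.519  -0.2231  0.115 ]
 [ 0.5503 -0.2218  0.115 ]]
t 22.13 p [ 0.5373 -0.2413  0.2449] o [-3.1374  0.8122  1.6134] w 0.658 F [ 0.75  0.3  -2.09] T [ 1.153 -0.062  0.009] q [ 0.083  0.289 -0.293  1.993  0.947  1.251 -0.661]
mouth dir now [-0.0024  0.0056 -1.    ]
```

View pics/s23b.png

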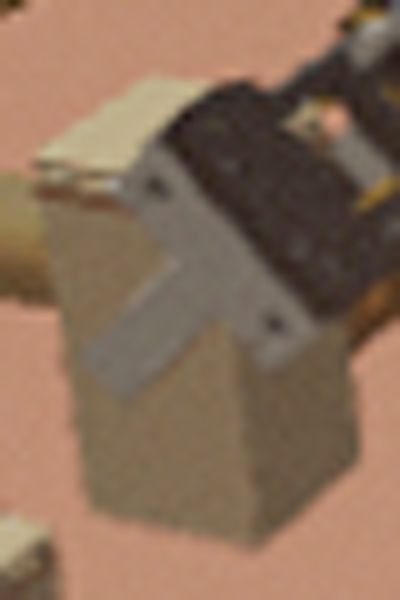

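Run:
```python
from h import *
import pickle
np.set_printoptions(precision=4,suppress=True)
print('scene peg top', onz('scene',uc([(424,272)],170,140,6),.118), 'tray back lip corners', onz('scene',uc([(487,487)],170,140,6),.03))
# tray corner predicted
Rb=Ro.from_euler('z',BY)
C=BAY*[1,1,0]+Rb.apply([(.0705,.066,.03),(0,0,.12),(0,0,.025),(.0,0,.106+.014)])
print(C); print((proj('scene',C)-[170,140])*6+2.5)
s,im=pickle.load(open('w11.pkl','rb')); 
s={'tool_pos':np.array([.5065,-.2298,.212]),'orientation':np.array([3.141,-.006,.039])}
print('w11 peg top',onz('wrist',uc([(202,262)],250,80,3),.118,s))
```

```text
scene peg top [[ 0.538  -0.2222  0.118 ]] tray back lip corners [[ 0.5874 -0.1606  0.03  ]]
[[ 0.6011 -0.161   0.03  ]
 [ 0.533  -0.2295  0.12  ]
 [ 0.533  -0.2295  0.025 ]
 [ 0.533  -0.2295  0.12  ]]
[[471.7239 501.1538]
 [417.517  261.2547]
 [436.9857 409.1324]
 [417.517  261.2547]]
w11 peg top [[ 0.5337 -0.2292  0.118 ]]
```

Run:
```python
from h import *
s=st()
g=s['tool_pos']-.019*Ro.from_euler('xyz',s['orientation']).apply([0,0,1])
rows([(g,1.6134,.8122,0),((.5355,-.2305,.21),1.61,.818,0)],2,1)
rel(*grasp((.5355,-.2305,.16),1.61,.818))
```

```text
t 22.13 p [ 0.5373 -0.2413  0.2449] o [-3.1374  0.8122  1.6134] w 0.658 F [ 0.75  0.3  -2.09] T [ 1.153 -0.062  0.009] q [ 0.083  0.289 -0.293  1.993  0.947  1.251 -0.661]
{"slide":[0.0163,-0.0006,0.0175],"angular":[-0.003,-0.003,0.001],"gripper":1}
{"slide":[0.0327,-0.0012,0.0351],"angular":[-0.002,-0.006,0.002],"gripper":1}
slide [ 0.069  -0.0011  0.0695] ang [-0.0017 -0.0058  0.0024] rows lin 2.3 ang 0.1
```

```bash
python3 -m handwheel '[{"slide":[0.016,-0.001,0.0175],"angular":[-0.002,-0.006,0.002],"gripper":1},{"slide":[0.0325,-0.001,0.035],"angular":[-0.002,-0.006,0.002],"gripper":1},{"slide":[0.0325,-0.001,0.035],"angular":[-0.002,-0.006,0.002],"gripper":1},{"slide":[0.0325,-0.001,0.035],"angular":[-0.002,-0.006,0.002],"gripper":1},{"slide":[0.0325,-0.001,0.035],"angular":[-0.002,-0.006,0.002],"gripper":1}]'
python3 - <<'E'
from h import *
import pickle
s=st(); 
im=camera('wrist'); pickle.dump((s,im),open('w24.pkl','wb')); cv2.imwrite('pics/w24.png',im[:,:,::-1])
im=camera('scene'); pickle.dump(im,open('s24.pkl','wb')); crop('',170,90,290,210,5,'pics/s24.png',im)
s=st();G=lambda s: s['tool_pos']-.019*Ro.from_euler('xyz',s['orientation']).apply([0,0,1])
print(G(s))
E
```

```text
time: 22.55
tool_pos: [0.5372, -0.2448, 0.1996]
orientation: [3.137, 0.82, 1.607]
wrist_force: [-0.2, -1.6, -2.5]
width: 0.658
t 22.55 p [ 0.5372 -0.2448  0.1996] o [3.1372 0.8196 1.6066] w 0.658 F [-0.24 -1.56 -2.48] T [ 1.085 -0.046 -0.01 ] q [ 0.075  0.351 -0.285  2.033  1.001  1.202 -0.76 ]
t 22.65 p [ 0.5373 -0.245   0.1999] o [3.1356 0.8199 1.6051] w 0.657 F [ 0.22 -0.21 -1.95] T [ 1.076 -0.042  0.031] q [ 0.075  0.351 -0.284  2.033  1.001  1.202 -0.761]
[ 0.53673635 -0.23107321  0.21285868]
```

View pics/w24.png

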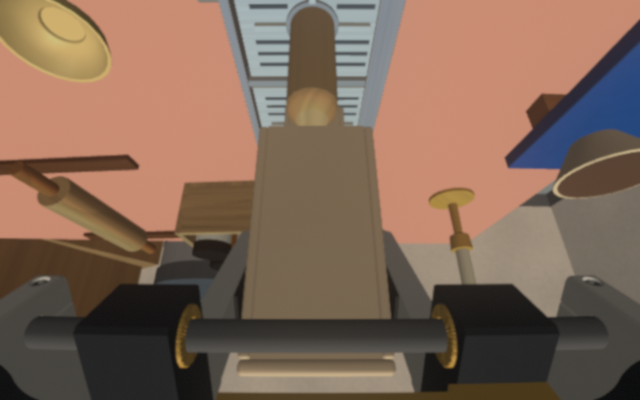

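View pics/s24.png

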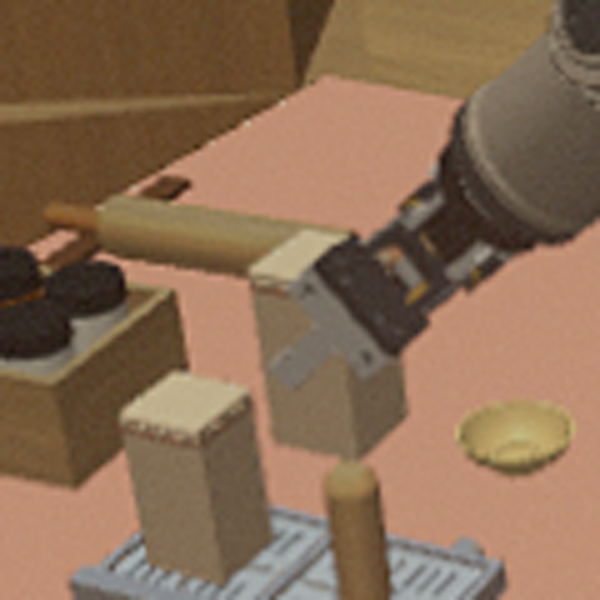

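Run:
```python
from h import *
import pickle
np.set_printoptions(precision=4,suppress=True)
s,im=pickle.load(open('w24.pkl','rb'))
crop('',240,0,400,140,5,'pics/w24a.png',im)
for P in [(.534,-.2294),(.534,-.225)]:
    a=np.linspace(0,2*np.pi,9)[:-1]
    base=np.c_[P[0]+.018*np.cos(a),P[1]+.018*np.sin(a),np.full(8,.020)]
    top=np.c_[P[0]+.018*np.cos(a),P[1]+.018*np.sin(a),np.full(8,.112)]
    f=lambda X:((proj('wrist',X,s)-[240,0])*5+2).round()
    print(P,'base',f(base).tolist()); print('top',f(top).tolist(), 'apex',f([[P[0],P[1],.12]]))
g=s['tool_pos']-.019*Ro.from_euler('xyz',s['orientation']).apply([0,0,1]); print(g)
m=[(g[0]+x,g[1]+.0016+y,g[2]-.0637) for x,y in ((-.031,.031),(.031,.031),(.031,-.031))]
print('mouth corners pred',((proj('wrist',m,s)-[240,0])*5+2).round())
```

```text
(0.534, -0.2294) base [[474.0, 133.0], [448.0, 59.0], [369.0, 25.0], [287.0, 54.0], [256.0, 126.0], [289.0, 195.0], [362.0, 223.0], [437.0, 199.0]]
top [[495.0, 563.0], [465.0, 496.0], [369.0, 464.0], [270.0, 491.0], [234.0, 556.0], [274.0, 617.0], [361.0, 642.0], [450.0, 621.0]] apex [[365. 605.]]
(0.534, -0.225) base [[477.0, 109.0], [450.0, 33.0], [370.0, -3.0], [287.0, 27.0], [255.0, 101.0], [289.0, 172.0], [363.0, 201.0], [439.0, 177.0]]
top [[498.0, 541.0], [467.0, 472.0], [370.0, 438.0], [269.0, 466.0], [232.0, 534.0], [273.0, 597.0], [362.0, 623.0], [452.0, 601.0]] apex [[366. 583.]]
[ 0.5366 -0.231   0.2126]
mouth corners pred [[114. 621.]
 [675. 634.]
 [590. 907.]]
```

View pics/w24a.png

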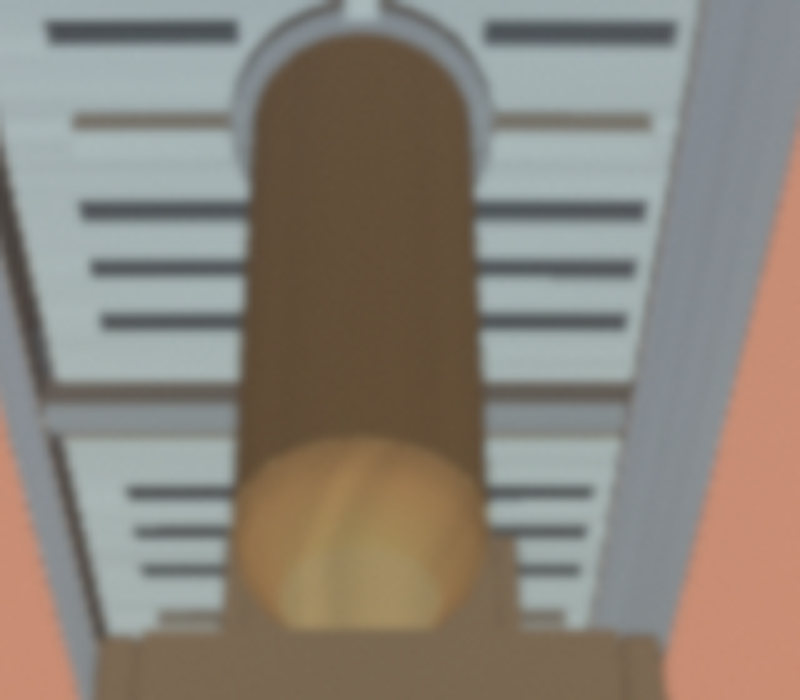

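Run:
```python
from h import *
s=st()
g=s['tool_pos']-.019*Ro.from_euler('xyz',s['orientation']).apply([0,0,1]);print(g)
rows([((.5347,-.232,.2128),1.607,.818,0),((.5347,-.232,.0978),1.607,.818,0)],5,1)
```

```text
t 22.65 p [ 0.5373 -0.245   0.1999] o [3.1356 0.8199 1.6051] w 0.657 F [ 0.22 -0.21 -1.95] T [ 1.076 -0.042  0.031] q [ 0.075  0.351 -0.284  2.033  1.001  1.202 -0.761]
[ 0.53673635 -0.23107321  0.21285868]
{"slide":[0.0163,-0.0023,0.0163],"angular":[0.005,0.002,-0.001],"gripper":1}
{"slide":[0.0331,-0.0023,0.0320],"angular":[0.005,0.002,-0.001],"gripper":1}
{"slide":[0.0499,-0.0024,0.0477],"angular":[0.005,0.002,-0.001],"gripper":1}
{"slide":[0.0668,-0.0025,0.0634],"angular":[0.005,0.002,-0.001],"gripper":1}
{"slide":[0.0836,-0.0026,0.0791],"angular":[0.005,0.002,-0.001],"gripper":1}
```

```bash
python3 -m handwheel '[{"slide":[0.002,-0.0023,0.001],"angular":[0.005,0.002,-0.001],"gripper":1},{"slide":[0.0163,-0.0023,0.0163],"angular":[0.005,0.002,-0.001],"gripper":1},{"slide":[0.025,-0.0023,0.0245],"angular":[0.005,0.002,-0.001],"gripper":1},{"slide":[0.033,-0.0023,0.032],"angular":[0.005,0.002,-0.001],"gripper":1},{"slide":[0.0415,-0.0024,0.040],"angular":[0.005,0.002,-0.001],"gripper":1},{"slide":[0.0415,-0.0024,0.040],"angular":[0.005,0.002,-0.001],"gripper":1}]'
python3 - <<'E'
from h import *
import pickle
s=st(); 
im=camera('wrist'); pickle.dump((s,im),open('w25.pkl','wb')); cv2.imwrite('pics/w25.png',im[:,:,::-1])
im=camera('scene'); pickle.dump(im,open('s25.pkl','wb')); crop('',170,110,290,230,5,'pics/s25.png',im)
s=st();G=lambda s: s['tool_pos']-.019*Ro.from_euler('xyz',s['orientation']).apply([0,0,1])
print(G(s))
rows([((.5347,-.232,.1578),1.607,.818,0),((.5347,-.232,.0978),1.607,.818,0)],4,1)
E
```

```text
time: 23.15
tool_pos: [0.5336, -0.2461, 0.1387]
orientation: [-3.135, 0.818, 1.612]
wrist_force: [-0.6, 0.5, -2.7]
width: 0.657
t 23.15 p [ 0.5336 -0.2461  0.1387] o [-3.1346  0.8178  1.6117] w 0.657 F [-0.63  0.48 -2.7 ] T [ 1.189 -0.017 -0.039] q [ 0.064  0.444 -0.272  2.069  1.06   1.147 -0.876]
t 23.25 p [ 0.5343 -0.2462  0.1406] o [-3.1371  0.8183  1.6099] w 0.655 F [ 0.37  0.33 -2.  ] T [1.08  0.021 0.038] q [ 0.064  0.441 -0.272  2.068  1.059  1.149 -0.874]
[ 0.53388343 -0.23230304  0.15355241]
{"slide":[0.0080,0.0009,0.0071],"angular":[-0.002,0.000,0.002],"gripper":1}
{"slide":[0.0190,0.0010,0.0174],"angular":[-0.002,0.000,0.002],"gripper":1}
{"slide":[0.0299,0.0010,0.0277],"angular":[-0.002,0.000,0.002],"gripper":1}
{"slide":[0.0409,0.0010,0.0379],"angular":[-0.002,0.000,0.002],"gripper":1}
```

View pics/w25.png

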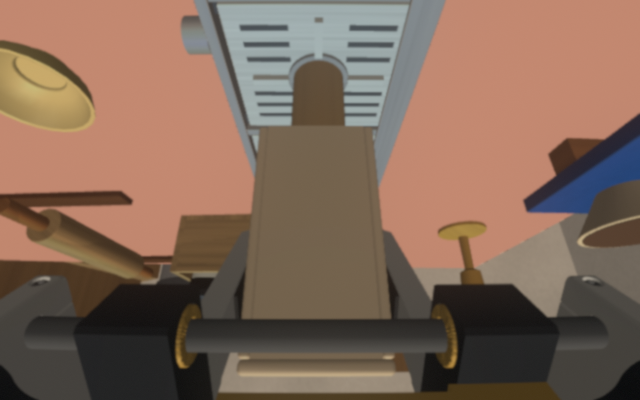

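View pics/s25.png

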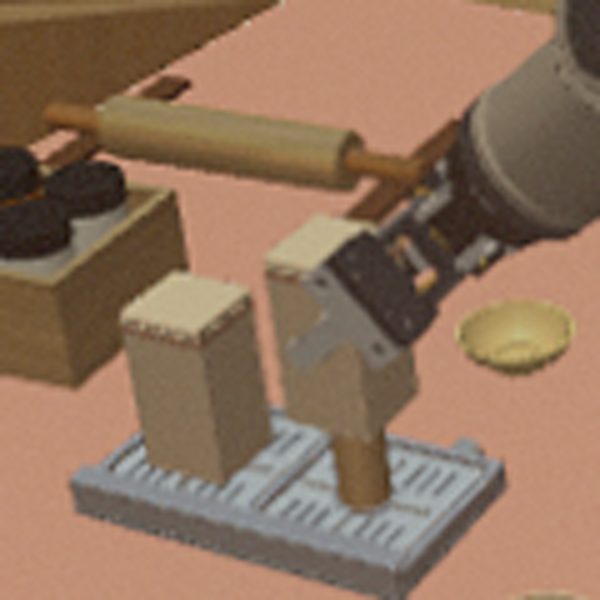

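```bash
python3 -m handwheel '[{"slide":[0.008,0.001,0.007],"angular":[-0.002,0,0.002],"gripper":1},{"slide":[0.019,0.001,0.0175],"angular":[-0.002,0,0.002],"gripper":1},{"slide":[0.030,0.001,0.0275],"angular":[-0.002,0,0.002],"gripper":1},{"slide":[0.036,0.001,0.033],"angular":[-0.002,0,0.002],"gripper":1},{"slide":[0.038,0.001,0.035],"angular":[-0.002,0,0.002],"gripper":1},{"slide":[0.038,0.001,0.035],"angular":[-0.002,0,0.002],"gripper":1}]'
python3 - <<'E'
from h import *
s=st(); 
G=lambda s: s['tool_pos']-.019*Ro.from_euler('xyz',s['orientation']).apply([0,0,1])
print(G(s))
im=camera('scene'); crop('',170,130,290,250,5,'pics/s26.png',im)
s=st();print(G(s))
E
```

```text
time: 23.75
tool_pos: [0.5352, -0.2457, 0.0887]
orientation: [3.141, 0.818, 1.607]
wrist_force: [0.5, -0.7, -2.7]
width: 0.657
t 23.75 p [ 0.5352 -0.2457  0.0887] o [3.1415 0.8182 1.6066] w 0.657 F [ 0.5  -0.75 -2.67] T [ 1.075  0.012 -0.011] q [ 0.05   0.53  -0.258  2.086  1.122  1.105 -0.984]
[ 0.53472511 -0.23184635  0.10171864]
t 23.80 p [ 0.5354 -0.2457  0.0893] o [3.1404 0.8183 1.6057] w 0.658 F [ 0.3   0.14 -2.53] T [ 1.079e+00 -1.800e-02 -1.000e-03] q [ 0.05   0.529 -0.258  2.085  1.122  1.105 -0.983]
[ 0.53492186 -0.23188206  0.10231576]
```

View pics/s26.png

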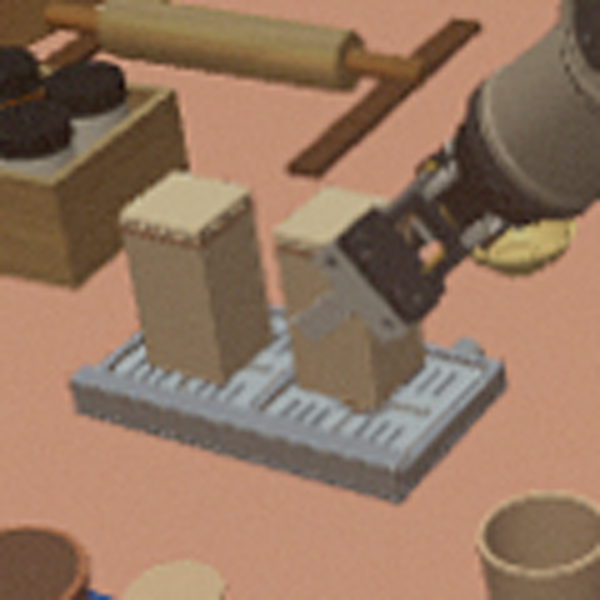

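```bash
python3 -m handwheel '[{"slide":[0.003,0,0.0028],"angular":[0,0,0],"gripper":1},{"slide":[0.006,0,0.0056],"angular":[0,0,0],"gripper":1},{"slide":[0.0075,0,0.007],"angular":[0,0,0],"gripper":1},{"slide":[0.0082,0,0.0077],"angular":[0,0,0],"gripper":1},{"slide":[0.0085,0,0.008],"angular":[0,0,0],"gripper":1},{"slide":[0.0085,0,0.008],"angular":[0,0,0],"gripper":1}]'
python3 - <<'E'
from h import *
s=st(); 
G=lambda s: s['tool_pos']-.019*Ro.from_euler('xyz',s['orientation']).apply([0,0,1])
print(G(s))
E
```

```text
time: 24.3
tool_pos: [0.5353, -0.2458, 0.0775]
orientation: [3.14, 0.818, 1.606]
wrist_force: [0.2, 0.8, -1.7]
width: 0.661
t 24.30 p [ 0.5353 -0.2458  0.0775] o [3.1404 0.8182 1.6057] w 0.661 F [ 0.24  0.84 -1.68] T [ 1.099 -0.064  0.016] q [ 0.047  0.549 -0.255  2.088  1.137  1.096 -1.008]
[ 0.53480312 -0.23191312  0.09049217]
```

Close to contact; now millimetre steps.

```bash
python3 -m handwheel '[{"slide":[0.0005,0,0.0005],"angular":[0,0,0],"gripper":1},{"slide":[0.0008,0,0.0007],"angular":[0,0,0],"gripper":1},{"slide":[0.0008,0,0.0007],"angular":[0,0,0],"gripper":1}]';python3 -m handwheel '[{"slide":[0.0005,0,0.0005],"angular":[0,0,0],"gripper":1},{"slide":[0.0008,0,0.0007],"angular":[0,0,0],"gripper":1},{"slide":[0.0008,0,0.0007],"angular":[0,0,0],"gripper":1}]'
```

```text
time: 24.55
tool_pos: [0.5353, -0.2457, 0.0765]
orientation: [3.14, 0.818, 1.605]
wrist_force: [0.5, 0.5, -2.7]
width: 0.661
time: 24.8
tool_pos: [0.5353, -0.2457, 0.0753]
orientation: [3.14, 0.818, 1.606]
wrist_force: [-0.6, -0.0, -2.4]
width: 0.66
```

```bash
python3 -m handwheel '[{"slide":[0.0005,0,0.0005],"angular":[0,0,0],"gripper":1},{"slide":[0.0006,0,0.0006],"angular":[0,0,0],"gripper":1},{"slide":[0.0006,0,0.0006],"angular":[0,0,0],"gripper":1}]';python3 -m handwheel '[{"slide":[0.0005,0,0.0005],"angular":[0,0,0],"gripper":1},{"slide":[0.0006,0,0.0006],"angular":[0,0,0],"gripper":1},{"slide":[0.0006,0,0.0006],"angular":[0,0,0],"gripper":1}]'
python3 - <<'E'
from h import *
s=st(); 
im=camera('scene'); crop('',170,130,290,250,5,'pics/s27.png',im)
E
```

```text
time: 25.05
tool_pos: [0.5354, -0.2458, 0.075]
orientation: [3.14, 0.819, 1.605]
wrist_force: [-1.5, 1.7, 3.8]
width: 0.656
time: 25.3
tool_pos: [0.5354, -0.2458, 0.0749]
orientation: [3.139, 0.82, 1.605]
wrist_force: [-5.5, 6.5, 17.6]
width: 0.656
t 25.30 p [ 0.5354 -0.2458  0.0749] o [3.1393 0.8199 1.6046] w 0.656 F [-5.49  6.47 17.59] T [-0.518  1.15  -0.955] q [ 0.045  0.555 -0.254  2.089  1.141  1.095 -1.016]
```

View pics/s27.png

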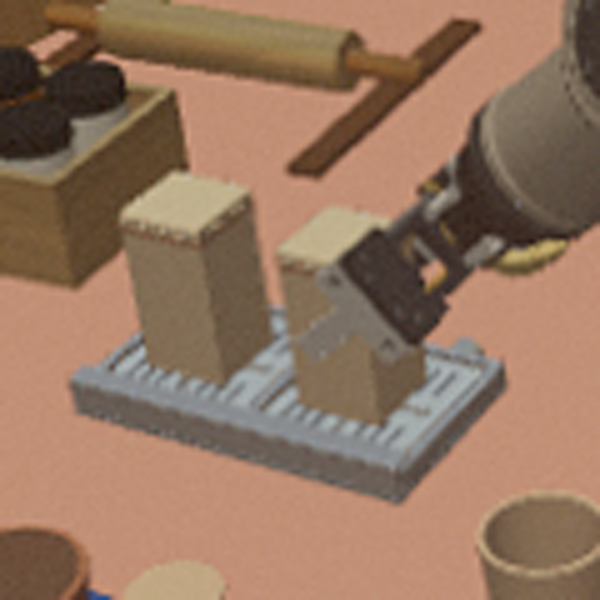

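```bash
python3 -m handwheel '[{"slide":[-0.0005,0,-0.0005],"angular":[0,0,0],"gripper":1},{"slide":[-0.0007,0,-0.0007],"angular":[0,0,0],"gripper":0.3},{"slide":[-0.0007,0,-0.0007],"angular":[0,0,0],"gripper":-0.4},{"slide":[-0.0007,0,-0.0007],"angular":[0,0,0],"gripper":-1},{"slide":[-0.0007,0,-0.0007],"angular":[0,0,0],"gripper":-1},{"slide":[-0.0007,0,-0.0007],"angular":[0,0,0],"gripper":-1},{"slide":[-0.0007,0,-0.0007],"angular":[0,0,0],"gripper":-1},{"slide":[-0.0007,0,-0.0007],"angular":[0,0,0],"gripper":-1}]'
python3 - <<'E'
from h import *
s=st(); 
im=camera('wrist'); cv2.imwrite('pics/w28.png',im[:,:,::-1])
E
```

```text
time: 26.02
tool_pos: [0.5353, -0.2458, 0.0746]
orientation: [3.14, 0.818, 1.606]
wrist_force: [0.5, 0.8, -0.3]
width: 0.99
t 26.02 p [ 0.5353 -0.2458  0.0746] o [3.1404 0.8182 1.6056] w 0.990 F [ 0.46  0.8  -0.33] T [ 0.676 -0.119  0.005] q [ 0.046  0.555 -0.254  2.089  1.14   1.094 -1.014]
```

View pics/w28.png

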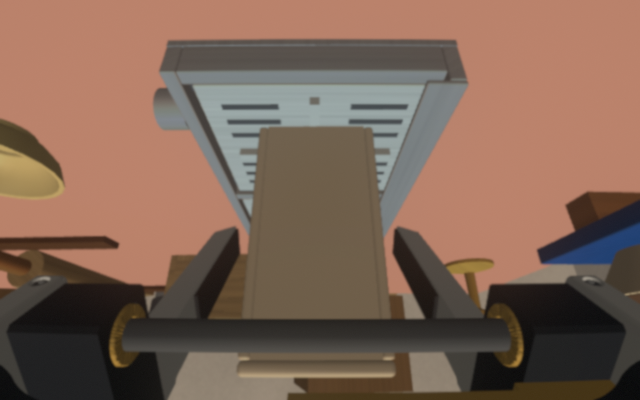

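Released, the vase hasn't moved. Retreat along the tool axis.

```bash
python3 -m handwheel '[{"slide":[0,0,-0.02],"angular":[0,0,0],"gripper":-1},{"slide":[0,0,-0.05],"angular":[0,0,0],"gripper":-1},{"slide":[0,0,-0.09],"angular":[0,0,0],"gripper":-1},{"slide":[0,0,-0.13],"angular":[0,0,0],"gripper":-1},{"slide":[0,0,-0.17],"angular":[0,0,0],"gripper":-1},{"slide":[0,0,-0.20],"angular":[0,0,0],"gripper":-1},{"slide":[0,0,-0.20],"angular":[0,0,0],"gripper":-1},{"slide":[0,0,-0.20],"angular":[0,0,0],"gripper":-1}]'
python3 - <<'E'
from h import *
import pickle
s=st(); 
im=camera('wrist'); pickle.dump((s,im),open('w29.pkl','wb')); cv2.imwrite('pics/w29.png',im[:,:,::-1])
im=camera('scene'); pickle.dump(im,open('s29.pkl','wb')); crop('',170,130,290,250,5,'pics/s29.png',im); cv2.imwrite('pics/s29f.png',im[:,:,::-1])
im=camera('top'); cv2.imwrite('pics/t29.png',im[:,:,::-1]); crop('',360,140,480,230,6,'pics/t29a.png',im)
st()
E
```

```text
time: 26.73
tool_pos: [0.5307, -0.0986, 0.2123]
orientation: [3.137, 0.818, 1.605]
wrist_force: [-0.8, -0.5, 0.4]
width: 1.003
t 26.73 p [ 0.5307 -0.0986  0.2123] o [3.137  0.8175 1.6052] w 1.003 F [-0.77 -0.52  0.38] T [ 0.619 -0.102  0.024] q [-0.113  0.371 -0.383  1.976  0.866  1.391 -0.887]
t 26.88 p [ 0.5294 -0.1011  0.2107] o [-3.141   0.819   1.6058] w 0.997 F [ 0.32  0.33 -0.52] T [ 0.666 -0.051  0.027] q [-0.11   0.373 -0.381  1.978  0.866  1.391 -0.887]
```

View pics/w29.png

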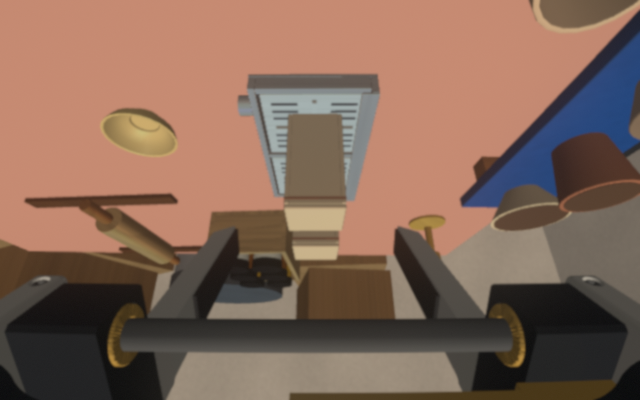

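View pics/s29.png

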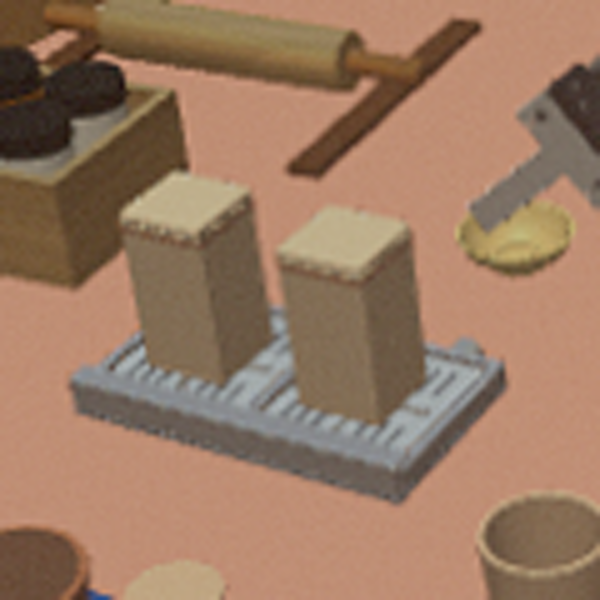

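View pics/t29a.png

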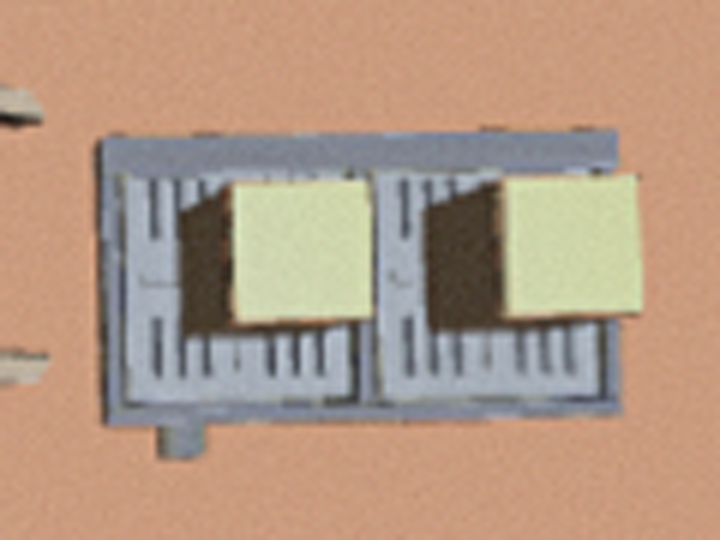

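View pics/t29.png

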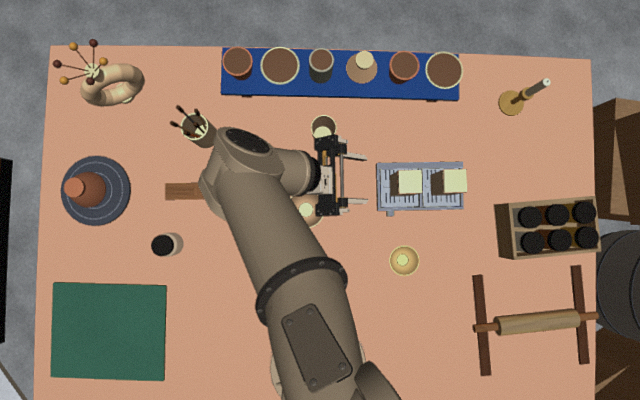

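Run:
```python
from h import *
np.set_printoptions(precision=4,suppress=True)
V=onz('top',uc([(231,182),(370,180),(373,318),(232,324)],360,140,6),.145)
m=[(.031,.031),(.031,-.031),(-.031,-.031),(-.031,.031)]
print('vase',rectfit(V,0,m))
V=onz('top',uc([(505,178),(637,175),(641,314),(505,318)],360,140,6),.145)
print('drying',rectfit(V,0,m)); print('expected other bay',BAY[:2]+.124*np.array([np.sin(BY),-np.cos(BY)]),'bay',BAY)
P=onz('top',uc([(127,402),(352,398)],360,140,6),.020); print('plate front corners',P)
Rb=Ro.from_euler('z',BY); print((Rb.inv().apply(P-BAY)*1000).round(1))
```

```text
vase (array([ 0.5351, -0.2295]), np.float64(0.03520145053191584), array([[ 0.2216,  0.6268],
       [ 0.0988,  0.3138],
       [-1.029 , -0.2898],
       [ 0.7086, -0.6508]]))
drying (array([ 0.5399, -0.3501]), np.float64(0.03076680971160859), array([[ 0.5251,  1.8178],
       [-0.3305, -0.7603],
       [-0.6663, -1.018 ],
       [ 0.4717, -0.0395]]))
expected other bay [ 0.5374 -0.3534] bay [ 0.533  -0.2295  0.014 ]
plate front corners [[ 0.4723 -0.1757  0.02  ]
 [ 0.4764 -0.2869  0.02  ]]
[[-58.7  55.9   6. ]
 [-58.6 -55.3   6. ]]
```

```bash
python3 -c "
from h import *
st(); print(bot.finish_job())"
```

```text
t 26.88 p [ 0.5294 -0.1011  0.2107] o [-3.141   0.819   1.6058] w 0.997 F [ 0.32  0.33 -0.52] T [ 0.666 -0.051  0.027] q [-0.11   0.373 -0.381  1.978  0.866  1.391 -0.887]
the job is handed in; nothing more can be done
None
```

The job was handed in at 26.9 s, with the plate in the bay and the vase upside down on its peg; the hand-in gives no verdict.

**What I did:**
- **Plate:** I gripped it by its peg, tipped its back edge in under the lip at about 13°, swung it flat onto the ledges and let go.
- **Vase:** I took it upright with the tool at 45°, laid it on its side and took it again. I then turned it upside down over the peg and lowered it onto the ribs. The wrist force peaked at about 22 N when laying it down and 18 N when setting it on the ribs.

**Last checks:**
- **Plate:** the top camera puts its middle about 1 mm from the middle of the bay. It lies flat next to the other plate.
- **Vase:** the top camera puts its middle within about 2 mm of the peg. Contact came within 1 mm of the height expected for the rim on the ribs, and the pictures show it upright and still.
- **Bystanders:** the rest of the table looked unmoved. The bowl and cup were partly hidden by the arm in the last top view, so I judged those from earlier pictures.
- **Robot:** the gripper was open and clear, with no contact force.

**Disagreements:** the cameras differed from the arm's own position by 1–3 mm. One slanted wrist view put the peg about 7 mm off in y, and the scene camera gave much the same. A later wrist view with the arm settled, and the uneventful fit over the peg, agreed with the arm's own position.

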